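Rack the paint test panels at the boatyard bench

TASK

Open the ring binder of paint samples at its drying chart by turning its two stiff leaves, the upper one first and then the lower one, over the rings so that each lies flat on the other side showing its other face. Then stand every test panel on its short thin edge in the drying rack, one to a slot, and finally push the retaining rod through both eyes along the front of the rack so that it spans them. Do not knock over or push aside the paint tin or the jar.

Things in the scene. Friction and masses are not known exactly. Their poses are not given: they have to be found in the camera images.
- binder: open ring binder, fixed: black cover board 160 (x) by 226 (y) by 4 mm, two stacks of white paper up to 28 mm above the bench, one each side of three steel rings (35 mm across). Origin: centre of its underside, on the bench. x runs along the spine; the hinge line of the leaves (the rings' axis) runs along x at y = 0, 34 mm above the bench.
- leaf1 (a joint): turn angle in rad of the upper leaf, a stiff white card 150 mm along the spine, reaching 95 mm out from the hinge line, 4 mm thick. 0: lies flat on the binder's -y side; pi/2: upright; pi: flat on the +y side, other face up. It turns freely (a little damping, 60 g) and falls to the nearer side when let go.
- leaf2 (a joint): turn angle in rad of the lower leaf, the same in all but the place of its tab; it lies just under the upper leaf and, once both are turned, on top of it.
- leaf1_tab (a point): middle of the grey tab on the upper leaf's free edge: 117 mm from the hinge line, at x = +40 mm of the binder, 2.5 mm above the hinge line at angle 0 (below it once turned). Tab 30 mm wide along the spine, 8 mm thick, out past the leaf's edge from 95 to 133 mm and past the binder's cover, with free space under it. Axes: the binder's at angle 0, turning with the leaf.
- leaf2_tab (a point): middle of the like tab on the lower leaf, 117 mm from the hinge line, at x = -40 mm in the binder's frame (2.5 mm below the hinge plane at angle 0, 2.5 mm above it when turned).
- rack: wooden drying rack, fixed: base board 120 (x) by 176 (y) by 10 mm. Origin: centre of its underside, on the bench. Four pairs of round-topped dowels (8 mm thick, tops 84 mm above the bench, x = -14 and +14 mm) at y = -48, -16, 16, 48 mm leave three slots 24 mm wide, centred on x = 0, y = -32, 0, 32 mm. At the back (x = 42 mm) a steel bar along y, top at 75 mm.
- rack_slots (a point): centre of the rack's middle slot, on top of its base board, 10 mm above the bench; axes as the rack's. A panel stands in a slot with its thickness along the rack's y.
- rack_eye1 (a point): centre of the upright steel ring eye at the rack's front: x = -42 mm, y = +74 mm in the rack's frame, 70 mm above the bench. It faces along the rack's y; opening about 20 mm across, outside 34 mm, on a 10 mm post.
- rack_eye2 (a point): centre of the other, like eye, at x = -42 mm, y = -74 mm in the rack's frame, 70 mm above the bench.
- panel1: flat aluminium test panel, 120 (x) by 50 (y) by 14 mm (z), about 230 g, one face painted grey, lying flat on the bench at the start (painted face up). Origin: its middle. x along its length, z across its thickness. To be stood on either of its short thin edges (50 by 14 mm); either end up will do. Pinched lightly (4 N) across its 50 mm width near one end, it swivels between the fingers as that end is raised. Two or three are present.
- panel2: flat aluminium test panel, 120 (x) by 50 (y) by 14 mm (z), about 230 g, one face painted grey, lying flat on the bench at the start (painted face up). Origin: its middle. x along its length, z across its thickness. To be stood on either of its short thin edges (50 by 14 mm); either end up will do. Pinched lightly (4 N) across its 50 mm width near one end, it swivels between the fingers as that end is raised. Two or three are present.
- panel3: flat aluminium test panel, 120 (x) by 50 (y) by 14 mm (z), about 230 g, one face painted grey, lying flat on the bench at the start (painted face up). Origin: its middle. x along its length, z across its thickness. To be stood on either of its short thin edges (50 by 14 mm); either end up will do. Pinched lightly (4 N) across its 50 mm width near one end, it swivels between the fingers as that end is raised. Two or three are present.
- rod: retaining rod, 245 mm long in all, about 90 g, lying level on the bench: a steel shaft 12 mm thick and 185 mm long with a flat wooden handle 60 mm long, 28 mm wide and 12 mm thick on one end (too wide for the eyes). Origin: middle of the shaft, on its axis; x points along the shaft from handle to tip; z is up as it lies.
- rod_tip (a point): free end of the rod's shaft, on its axis, 92.5 mm from the origin along +x.
- rod_handle (a point): middle of the rod's handle, 122.5 mm from the origin along -x; the shaft begins 30 mm from it.
- tin: closed paint tin 84 mm across and 100 mm high, loose on the bench; to be left alone. Origin: centre of its underside.
- jar: jar 64 mm across and 90 mm high, loose on the bench; to be left alone. Origin: centre of its underside.
Not all that is in view belongs to the job. Leave any red or yellow look-alike of the panel3 alone.

How it is judged (in metres and radians):
On the way, in this order (a step that is already met when the one before it is completed fails the run):
1. the upper leaf has been turned over the rings and lies flat on the other side (value of joint leaf1 above 2.9 rad), for 0.2 s.
2. then the lower leaf too (value of joint each of leaf1, leaf2 above 2.9 rad), for 0.2 s.
3. every panel stands on a short thin edge in a slot of the rack, let go ((angle between panel1's own x axis and vertical below 0.22 rad or angle between panel1's own x axis and vertical above 2.92 rad) and x of panel1 in the frame of rack between -0.025 and 0.025 m and y of panel1 in the frame of rack between -0.044 and 0.044 m and z of panel1 in the frame of rack between 0.062 and 0.078 m and contact force between each of panel1, panel2, panel3 and the fingers below 0.1 N and (angle between panel2's own x axis and vertical below 0.22 rad or angle between panel2's own x axis and vertical above 2.92 rad) and x of panel2 in the frame of rack between -0.025 and 0.025 m and y of panel2 in the frame of rack between -0.044 and 0.044 m and z of panel2 in the frame of rack between 0.062 and 0.078 m and (angle between panel3's own x axis and vertical below 0.22 rad or angle between panel3's own x axis and vertical above 2.92 rad) and x of panel3 in the frame of rack between -0.025 and 0.025 m and y of panel3 in the frame of rack between -0.044 and 0.044 m and z of panel3 in the frame of rack between 0.062 and 0.078 m), for 0.3 s.
4. then the rod lies through both eyes, let go (x of rod_tip in the frame of rack between -0.054 and -0.03 m and z of rod_tip in the frame of rack between 0.056 and 0.084 m and x of rod in the frame of rack between -0.054 and -0.03 m and z of rod in the frame of rack between 0.056 and 0.084 m and angle between the x axis of rod and the y axis of rack, either way round below 0.12 rad and ((y of rod_tip in the frame of rack below -0.086 m and y of rod_handle in the frame of rack above 0.078 m) or (y of rod_tip in the frame of rack above 0.086 m and y of rod_handle in the frame of rack below -0.078 m)) and contact force between rod and the fingers below 0.1 N), for 0.3 s.
At the end, for the whole second after the job is handed in: Both leaves lie turned over (past 2.9 rad); every panel stands in a slot of the rack on a short edge, within 0.22 rad of upright; the rod lies through both eyes (within 0.12 rad of their line, tip 12 mm or more past the far eye, handle outside); all let go and at rest (all of step 2 and all of step 3 and all of step 4 and linear speed of each of panel1, panel2, panel3, rod below 0.03 m/s); the robot touches nothing.
It fails at once if the paint tin is pushed aside more than 40 mm or tipped (distance of tin from where it was at the start of the episode above 0.04 m or angle between tin's own z axis and vertical above 0.5 rad).
It fails at once if the jar is pushed aside more than 40 mm or tipped (distance of jar from where it was at the start of the episode above 0.04 m or angle between jar's own z axis and vertical above 0.5 rad).
Of panel1, panel2, panel3 only 2 to 3 are there at a start; the rules pass over those that are not, and their reading is None.
At some moment in a run one of panel1, panel2, panel3, rod may be knocked a few centimetres aside while the robot is not near it.
Once in a run the grip may slacken for a moment while it holds something.
It also fails if it takes over 210 s, if anything falls off the work surface, if the arm or the gripper's body presses on something with over 40 N, if the wrist force passes 120 N, or if a joint passes its speed limit or range.

ROBOT

A 6-joint arm with a two-finger parallel gripper is mounted at the origin on the work surface. World frame = base frame: x ahead of the robot, y to its left, z up, the work surface at z = 0. Lengths are in m, angles in degrees, forces in N, time in s.
With the tool pointing down it reaches from about 0.35 to 0.875 m from the base axis. Payload 4.2 kg.
Tool frame: the origin (TCP) lies midway between the tips of the shut fingers; the grasp point (between the pads) lies 19 mm behind it (r.grasp_offset is the distance from the TCP to the grasp point, in m); z points along the fingers, y is the direction in which the jaws open and shut (so a half turn about z gives the same grasp; the last joint's range is limited). The gripper opens to 87 mm and grips with 3 to 60 N. Pads are 19 mm wide; open, the fingers measure 117 mm over their backs; the gripper's body (75 mm by 190 mm) begins 51 mm behind the grasp point.
Start: joints at [82.025, 22.042, 0.453, 0, -68.411, -14.817], TCP at [0.242, 0.576, 0.223] pointing down, gripper open.
Joint ranges: [-179.83, 179.83], [-69.29, 118.12], [-61.27, 80.66], [-181.25, 117.63], [-171.15, -9.14], [-177.46, 177.46]. Speed limits (degrees/s): [159.86, 159.86, 180, 180, 180, 180].

INTERFACE

Orientations are given as a 3x3 rotation matrix whose columns are the frame's x, y, z axes.
In Python, from station import r gives the robot as it stands.
- The arm moves only by the shell command python3 -m crank 'ROWS'. ROWS is JSON, a list of rows, each a list of 3 entries, a list of its own where there are three numbers: the closure, from -1 (fully open) to 1 (shut), so that 0 is half open, then the shift along the tool's x, y, z as a fraction of full scale, then the turn, a rotation vector about the tool's x, y, z as a fraction of full scale. In form: [[fingers, [dx, dy, dz], [wx, wy, wz]], ...]. A call has 1 to 8 rows; each row shifts and turns the commanded pose from where the row before left it, along the tool's axes as they then stand; what a row does not reach is not made up. Full scale, the value 1, is 100 mm for a shift and 45 degrees for a turn. A row lasts 1/10 s, in which the tool goes at most 50 mm and 8.59 degrees, less where a joint would pass 70% of its speed; a pose out of reach is approached as far as the arm can. A call with a number of a shift or a turn outside -1 to 1 is refused whole. A call with a gripper value outside its range is refused whole. The fingers move at their own pace and stop on an object; the grip force is fixed at half the most. Time passes only in rows, so rows that do not move let the fingers close. It gives the time, the measured TCP pose, the force and the opening at its end, in the units of the state.
- r.sense(): the state, without advancing time (a new reading comes with each control period).
- r.capture(name): name is "side" or "top" or "wrist"; returns a dict with "img" (400x640x3 uint8, blue, green, red), "fx", "fy", "cx", "cy" (pixels), "dist" ([k1, k2, p1, p2, k3] as OpenCV has them; the pictures are not rectified), "R" (3x3) and "t" (3): a world point X has camera coordinates R X + t. Camera axes: x right, y down, z forward; pixel columns grow to the right and rows downward; lengths in m; the calibration is good to about 2 mm. A picture is of the moment at which its call begins. There is no depth.
- r.finish_job(): hands the job in, once; it reports no verdict.
The state is a dict: "time_s": time; "joints": joint angles; "joint_velocities": joint speeds; "effort": joint torques, N m; "tcp_pos": TCP position; "ee_rot": TCP orientation; "wrist_force": force on the tool from outside, world axes, zero at the start; "moment": the same for the moment, N m; "gripper_width": opening from 0.0 (shut) to 1.0 (fully open).
Only numpy, scipy, OpenCV 4.12 (cv2) and the standard library are available. Lean on these libraries where they do the work, as an engineer would, in place of code of your own. Each camera call takes 0.05 s, during which the arm holds its last target.

## Working session

There is one attempt and no reset: what is moved stays moved. The work goes in short steps, Python scripts to look and compute and a shell command to move; the robot and the scene stay as the last step left them, time stands still between calls to the robot, and variables do not carry over. Pictures are saved under pics/ and viewed, and the job is handed in when it is done.

```bash
ls -la; mkdir -p pics
python3 - <<'E'
from station import r
import cv2
print(r.sense())
for n in("side","top","wrist"):
    c=r.capture(n); cv2.imwrite(f"pics/{n}0.png",c["img"])
    print(n,{k:(v if not hasattr(v,'tolist') else v.tolist()) for k,v in c.items() if k!="img"})
E
```

```text
total 12
drwxr-xr-x  3 agent agent 4096 Dec  7 13:34 .
drwxr-xr-x 23 root  root  4096 Dec  7 13:34 ..
drwxr-xr-x  2 agent agent 4096 Dec  7 13:34 pics
{'time_s': 0.0, 'joints': array([ 8.20263921e+01,  2.20926423e+01,  3.79674147e-01, -2.81649396e-02,
       -6.84126639e+01, -1.48144728e+01]), 'joint_velocities': array([ 0.05030372,  0.01229252,  0.09580312, -0.0354305 ,  0.00463066,
       -0.00834451]), 'effort': array([-3.65058349e-04, -3.90661132e+01,  1.87408608e+01,  4.21996459e+00,
        1.10484048e-02, -1.85671815e-04]), 'tcp_pos': array([0.24185053, 0.57565024, 0.22144122]), 'ee_rot': array([[ 9.21873532e-01, -3.87490152e-01, -7.56829469e-04],
       [-3.87490873e-01, -9.21871129e-01, -2.10804417e-03],
       [ 1.19147118e-04,  2.23661463e-03, -9.99997492e-01]]), 'wrist_force': array([-0.01727148,  0.75256656,  0.48024365]), 'moment': array([0.01807287, 0.06359632, 0.02404372]), 'gripper_width': 0.9995750841206995}
side {'fx': 497.75144045337527, 'fy': 497.75144045337527, 'cx': 321.9222796790668, 'cy': 205.85533557159195, 'dist': [-0.07182535811752251, 0.0, 0.0, 0.0, 0.0],
[... 438 characters left out ...]
.025994237859911718, -0.9995262093401697, 0.016482003523649945], [-0.998462994081299, -0.026766842268569346, -0.048530254534441715], [0.048948432541711676, -0.015195163606911696, -0.9986857153052046]], 't': [-0.08333487323306635, 0.4448072067336137, 1.74560017576777]}
wrist {'fx': 319.68292629112057, 'fy': 319.68292629112057, 'cx': 319.9717912862398, 'cy': 197.60499048220385, 'dist': [0.020535854442570063, 0.0, 0.0, 0.0, 0.0], 'R': [[-0.3877325798008609, -0.9217675159880836, 0.0028448251488223733], [-0.8935798476432028, 0.3766295771680635, 0.24426464641481982], [-0.226226661662414, 0.0921672830855069, -0.9697044340837658]], 't': [0.6223364883195799, -0.02998299480765966, 0.3904626833677702]}
```

View pics/side0.png

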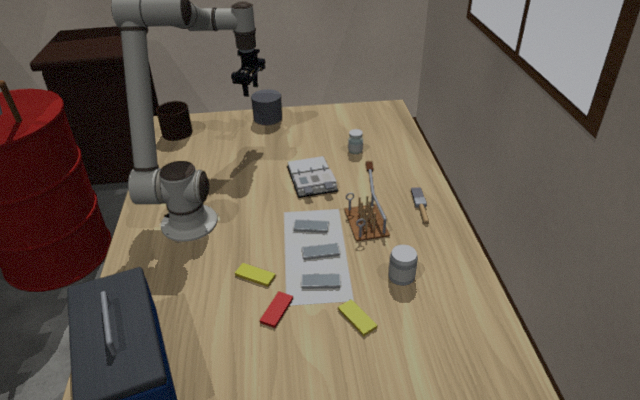

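View pics/top0.png

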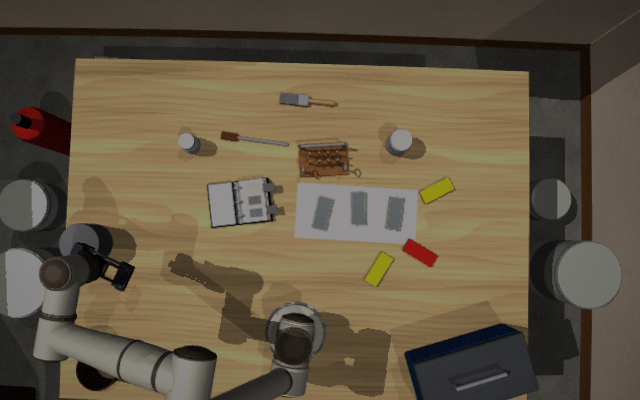

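View pics/wrist0.png

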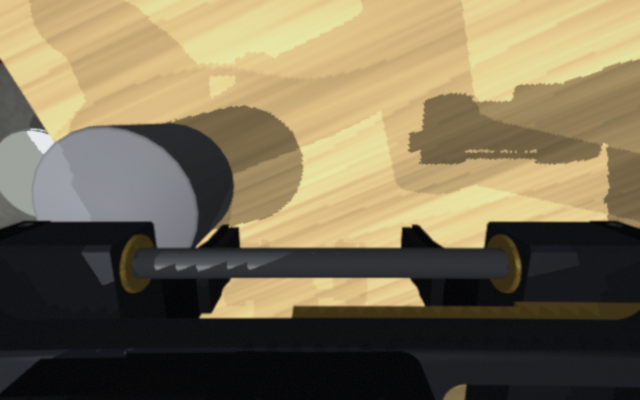

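```bash
cat > h.py <<'E'
import numpy as np, cv2
from station import r
def cap(n):
    c=r.capture(n); c['K']=np.array([[c['fx'],0,c['cx']],[0,c['fy'],c['cy']],[0,0,1.]]); c['R']=np.array(c['R']);c['t']=np.array(c['t']);c['d']=np.array(c['dist']);return c
def ray(c,uv):
    p=cv2.undistortPoints(np.array(uv,float).reshape(-1,1,2),c['K'],c['d']).reshape(-1,2)
    d=np.c_[p,np.ones(len(p))]@c['R']; o=-c['R'].T@c['t']; return o,d
def plane(c,uv,z):
    o,d=ray(c,uv); return o+d*((z-o[2])/d[:,2])[:,None]
def proj(c,X):
    return cv2.projectPoints(np.array(X,float).reshape(-1,1,3),cv2.Rodrigues(c['R'])[0],c['t'],c['K'],c['d'])[0].reshape(-1,2)
def tri(c1,u1,c2,u2):
    o1,d1=ray(c1,u1);o2,d2=ray(c2,u2);out=[]
    for a,b in zip(d1,d2):
        a=a/np.linalg.norm(a);b=b/np.linalg.norm(b)
        s=np.linalg.lstsq(np.c_[a,-b],o2-o1,rcond=None)[0]
        p,q=o1+s[0]*a,o2+s[1]*b; out.append(np.r_[(p+q)/2,np.linalg.norm(p-q)])
    return np.array(out)
def crop(c,name,x0,y0,x1,y1,k):
    cv2.imwrite(f"pics/{name}.png",cv2.resize(c['img'][y0:y1,x0:x1],None,fx=k,fy=k,interpolation=cv2.INTER_CUBIC))
E
python3 - <<'E'
from h import *
c=cap("top"); crop(c,"t1",200,85,440,265,3.3)
c=cap("side"); crop(c,"s1",270,120,440,310,3)
E
```

```text
(no output)
```

View pics/t1.png

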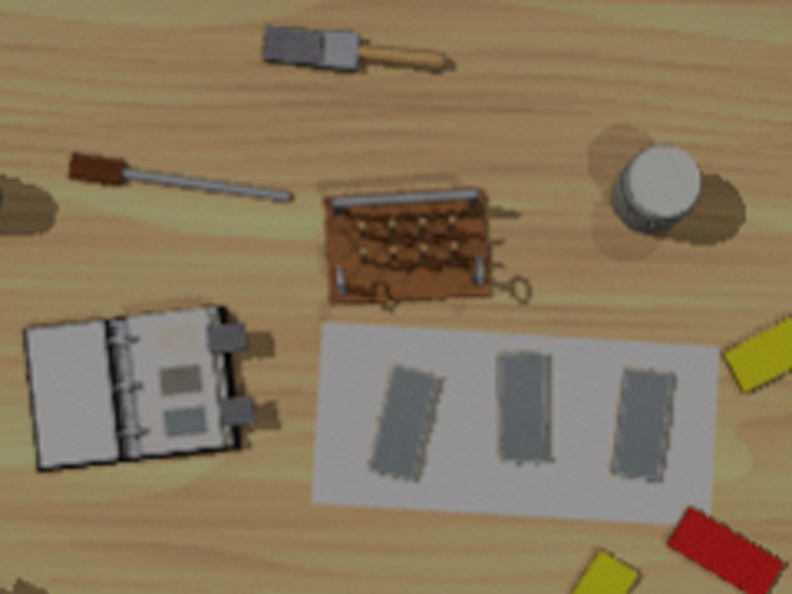

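View pics/s1.png

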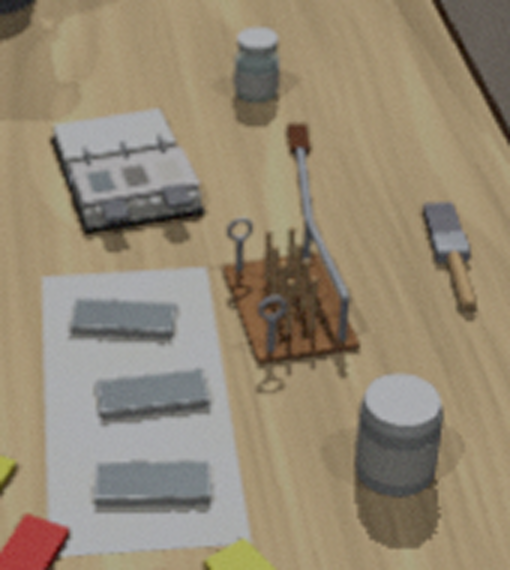

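Run:
```python
from h import *
np.set_printoptions(precision=4,suppress=True)
c=cap("top"); s=cap("side")
T=lambda l:np.array(l)/3.3+[200,85]
S=lambda l:np.array(l)/3+[270,120]
print("binder cover z4",plane(c,T([(38,470),(25,325),(225,307),(242,450)]),.004))
print("tabs",tri(c,T([(227,337),(239,411)]),s,S([(175,193),(118,208)])))
print("rack base z10",plane(c,T([(325,200),(487,190),(492,297),(332,303)]),.01))
print("eyes side z70",plane(s,S([(239,231),(273,308)]),.07))
print("eye tri",tri(c,T([(339,290),(479,284)]),s,S([(239,231),(273,308)])))
print("rod tip/handle z6",plane(c,T([(293,197),(98,168)]),.006),plane(s,S([(310,225),(299,139)]),.006))
print("jar,tin",plane(c,T([(-36,193),(665,180)]),[.09,.1]))
# panels: mask grey-blue on sheet
g=c['img'].astype(int); hsv=cv2.cvtColor(c['img'],cv2.COLOR_BGR2HSV)
m=((g.max(2)<135)&(g.min(2)>60)&(g[...,0]>=g[...,2])).astype(np.uint8); m[:185]=0;m[240:]=0;m[:,:300]=0;m[:,416:]=0
for k in cv2.findContours(m,cv2.RETR_EXTERNAL,cv2.CHAIN_APPROX_NONE)[0]:
    if cv2.contourArea(k)>200:
        R=cv2.minAreaRect(k); P=plane(c,cv2.boxPoints(R),.014); print("panel",R,P.mean(0),P[:,:2].tolist())
```

```text
binder cover z4 [[0.3664 0.3106 0.004 ]
 [0.5252 0.3307 0.004 ]
 [0.5509 0.1116 0.004 ]
 [0.3943 0.0881 0.004 ]]
tabs [[0.5145 0.1051 0.0415 0.0002]
 [0.4384 0.09   0.0363 0.0057]]
rack base z10 [[ 0.6716  0.0049  0.01  ]
 [ 0.6879 -0.1734  0.01  ]
 [ 0.5694 -0.1815  0.01  ]
 [ 0.5579 -0.006   0.01  ]]
eyes side z70 [[ 0.5753 -0.02    0.07  ]
 [ 0.5908 -0.1635  0.07  ]]
eye tri [[ 0.571  -0.0147  0.0656  0.0104]
 [ 0.5833 -0.1635  0.0696  0.0149]]
rod tip/handle z6 [[0.6746 0.0403 0.006 ]
 [0.7011 0.2565 0.006 ]] [[0.6794 0.0635 0.006 ]
 [0.7017 0.2556 0.006 ]]
jar,tin [[ 0.6546  0.382   0.09  ]
 [ 0.6875 -0.3538  0.1   ]]
panel ((394.19512939453125, 213.24388122558594), (13.251785278320312, 32.025146484375), 6.34019136428833) [ 0.4349 -0.3476  0.014 ] [[0.3792689233953529, -0.3183619104170404], [0.4946457106414435, -0.32898481896274495], [0.49065575121741817, -0.3769889196523637], [0.3752081819089094, -0.36619773836935116]]
panel ((321.64886474609375, 212.68817138671875), (12.81699275970459, 32.829490661621094), 12.994616508483887) [ 0.43   -0.0855  0.014 ] [[0.3766185180431519, -0.05106918685144218], [0.49254718812412657, -0.07461190116900343], [0.4833584483216994, -0.11991641391526933], [0.36744222399794907, -0.09621670916474262]]
panel ((358.0, 208.0), (32.0, 12.0), 90.0) [ 0.4504 -0.2161  0.014 ] [[0.5075710357230864, -0.1931457097966825], [0.5087707299494616, -0.23658441586429207], [0.3931807058249732, -0.2390584895541207], [0.3920552059017281, -0.19575685107428314]]
```

```bash
cat >> h.py <<'E'
from scipy.spatial.transform import Rotation as Ro
np.set_printoptions(precision=3,suppress=True)
def pose(p,y):  # tool pointing p, jaw axis y
    p=np.array(p,float);p/=np.linalg.norm(p);y=np.array(y,float);y-=p*(y@p);y/=np.linalg.norm(y)
    return np.c_[np.cross(y,p),y,p]
def delta(pos=None,R=None):
    s=r.sense();Rc=np.array(s['ee_rot']);print("t",round(s['time_s'],2),"tcp",s['tcp_pos'],"j",s['joints'].round(0),"w",round(s['gripper_width'],3),"F",s['wrist_force'].round(1))
    if R is not None:
        w=Ro.from_matrix(Rc.T@R).as_rotvec(); print(" turn units",w/np.pi*4,"deg",np.degrees(np.linalg.norm(w)))
    if pos is not None:
        d=np.array(pos)-s['tcp_pos']; print(" shift units now",Rc.T@d*10, "" if R is None else f"after turn {R.T@d*10}", "mm",np.linalg.norm(d)*1e3)
BY=np.radians(7.8);BC=np.array([.4592,.2103,0]);bx=np.array([np.cos(BY),np.sin(BY),0]);by=np.array([-bx[1],bx[0],0]);up=np.array([0,0,1.])
def B(x,y,z): return BC+x*bx+y*by+z*up
def Rleaf(a): a=np.radians(a);return pose(np.cos(a)*-up+np.sin(a)*by,-bx)
E
python3 - <<'E'
from h import *
delta(B(.04,-.2,.22),pose(-up,-bx))
E
```

```text
t 0.35 tcp [0.242 0.576 0.222] j [ 82.  22.   0.  -0. -68. -15.] w 0.996 F [0.1 0.1 1.3]
 turn units [ 0.001 -0.     1.32 ] deg 59.40488257274333
 shift units now [4.781 4.049 0.025] after turn [ 5.919 -2.055  0.023] mm 626.5280401922822
```

```bash
python3 -m crank '[[1,[0,0,0],[0,0,0.188]],[1,[0,0,0],[0,0,0.188]],[1,[0,0,0],[0,0,0.188]],[1,[0,0,0],[0,0,0.188]],[1,[0,0,0],[0,0,0.188]],[1,[0,0,0],[0,0,0.19]],[1,[0,0,0],[0,0,0.19]]]'; python3 -m crank '[[1,[0.4,-0.14,0],[0,0,0]],[1,[0.4,-0.14,0],[0,0,0]],[1,[0.4,-0.14,0],[0,0,0]],[1,[0.4,-0.14,0],[0,0,0]],[1,[0.4,-0.14,0],[0,0,0]],[1,[0.4,-0.14,0],[0,0,0]],[1,[0.4,-0.14,0],[0,0,0]],[1,[0.4,-0.14,0],[0,0,0]]]'; python3 -m crank '[[1,[0.4,-0.14,0],[0,0,0]],[1,[0.4,-0.14,0],[0,0,0]],[1,[0.4,-0.14,0],[0,0,0]],[1,[0.4,-0.14,0],[0,0,0]],[1,[0.4,-0.13,0],[0,0,0]],[1,[0.4,-0.14,0],[0,0,0]],[1,[0,0,0],[0,0,0]],[1,[0,0,0],[0,0,0]]]'
python3 - <<'E'
from h import *
delta(B(.04,-.2,.12),Rleaf(45))
E
```

```text
time_s: 1.05
tcp_pos: [0.2421, 0.5761, 0.2225]
ee_rot: [[0.13, -0.992, -0.0], [-0.992, -0.13, -0.0], [0.0, 0.0, -1.0]]
wrist_force: [0.2, 0.3, 0.9]
gripper_width: 0.449
time_s: 1.85
tcp_pos: [0.397, 0.2728, 0.2229]
ee_rot: [[0.136, -0.991, 0.001], [-0.991, -0.136, 0.001], [-0.001, -0.001, -1.0]]
wrist_force: [0.7, 0.4, -0.0]
gripper_width: 0.005
time_s: 2.65
tcp_pos: [0.5115, 0.0469, 0.2223]
ee_rot: [[0.133, -0.991, -0.0], [-0.991, -0.133, 0.0], [-0.0, 0.0, -1.0]]
wrist_force: [0.0, 1.4, -0.2]
gripper_width: 0.005
t 2.65 tcp [0.511 0.047 0.222] j [ 23.  11. -15.  -0. -64. -16.] w 0.005 F [ 0.   1.4 -0.2]
 turn units [-0.001 -1.    -0.003] deg 44.99346153981822
 shift units now [ 0.31  -0.105  1.023] after turn [ 0.943 -0.104  0.504] mm 107.44967474085308
```

Run:
```python
from h import *
c=cap("wrist"); cv2.imwrite("pics/w1.png",c['img'])
```

```text
(no output)
```

View pics/w1.png

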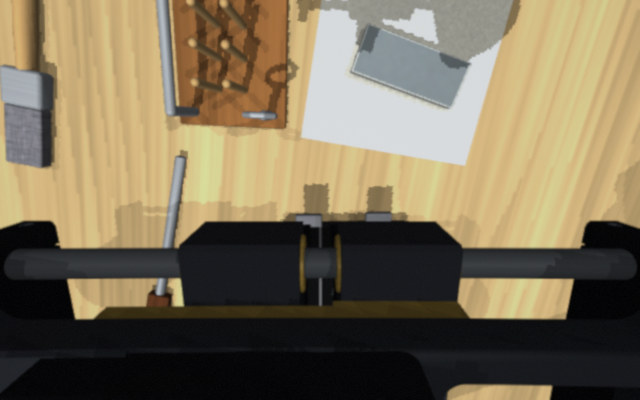

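```bash
python3 -m crank '[[1,[0,0,0],[0,-0.167,0]],[1,[0,0,0],[0,-0.167,0]],[1,[0,0,0],[0,-0.167,0]],[1,[0,0,0],[0,-0.167,0]],[1,[0,0,0],[0,-0.167,0]],[1,[0,0,0],[0,-0.165,0]],[1,[0,0,0],[0,0,0]]]';  python3 -m crank '[[1,[0.24,-0.025,0.125],[0,0,0]],[1,[0.24,-0.025,0.125],[0,0,0]],[1,[0.24,-0.025,0.125],[0,0,0]],[1,[0.23,-0.03,0.13],[0,0,0]],[1,[0,0,0],[0,0,0]]]'
python3 - <<'E'
from h import *
delta(B(.04,-.155,.011),Rleaf(45))
delta(B(.04,-.124,.011),Rleaf(45))
c=cap("top"); crop(c,"t2",200,130,360,250,5)
c=cap("side"); crop(c,"s2",260,120,420,240,5)
E
```

```text
time_s: 3.4
tcp_pos: [0.5112, 0.0468, 0.2202]
ee_rot: [[0.09, -0.991, -0.098], [-0.699, -0.133, 0.702], [-0.709, 0.005, -0.705]]
wrist_force: [-0.6, 0.9, -0.1]
gripper_width: 0.007
time_s: 3.9
tcp_pos: [0.5244, 0.0195, 0.117]
ee_rot: [[0.093, -0.99, -0.102], [-0.701, -0.138, 0.7], [-0.707, 0.007, -0.707]]
wrist_force: [-0.6, 0.9, 0.0]
gripper_width: 0.004
t 3.9 tcp [0.524 0.02  0.117] j [ -8.  30.  -2. -44. -78.  33.] w 0.004 F [-0.6  0.9  0. ]
 turn units [ 0.008  0.    -0.004] deg 0.40197477343534516
 shift units now [ 0.447 -0.021  1.052] after turn [ 0.446 -0.013  1.052] mm 114.31476895111756
t 3.9 tcp [0.524 0.02  0.117] j [ -8.  30.  -2. -44. -78.  33.] w 0.004 F [-0.6  0.9  0. ]
 turn units [ 0.008  0.    -0.004] deg 0.40197477343534516
 shift units now [ 0.227 -0.022  1.271] after turn [ 0.227 -0.013  1.272] mm 129.1718198398995
```

View pics/s2.png

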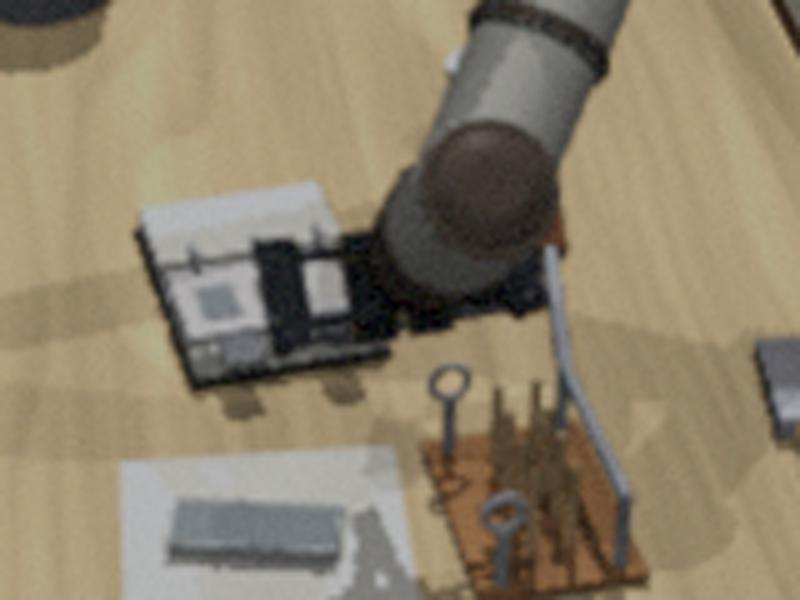

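View pics/t2.png

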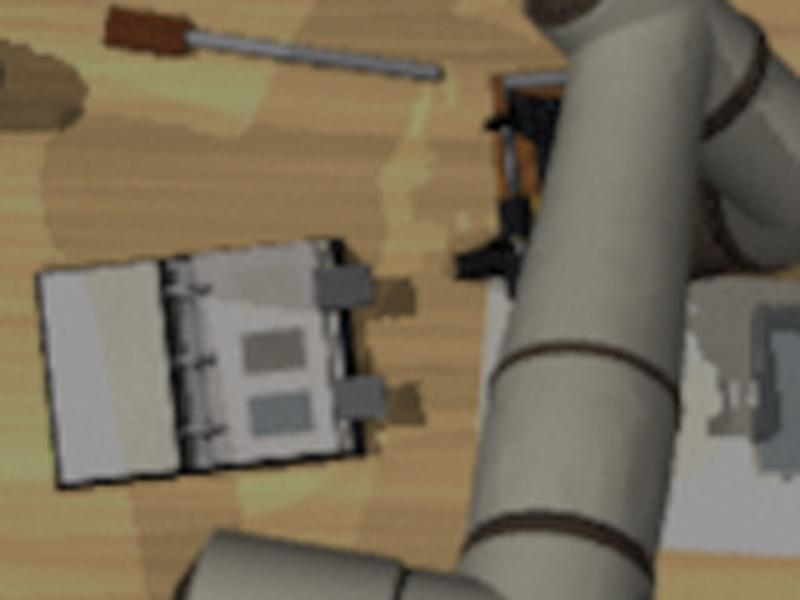

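```bash
cat >> h.py <<'E'
def Rl2(a=30): a=np.radians(a);return pose(np.cos(a)*-up+np.sin(a)*by,np.cos(a)*by+np.sin(a)*up)
E
python3 -m crank '[[1,[-0.35,0,-0.35],[0,0,0]],[1,[-0.35,0,-0.35],[0,0,0]],[1,[0,0,0],[0,0,0]]]'
python3 - <<'E'
from h import *
delta(B(.037,-.17,.12),Rl2())
E
```

```text
time_s: 4.3
tcp_pos: [0.5293, 0.0181, 0.2281]
ee_rot: [[0.112, -0.99, -0.084], [-0.704, -0.139, 0.697], [-0.702, -0.018, -0.712]]
wrist_force: [0.3, -0.9, 0.4]
gripper_width: 0.002
t 4.3 tcp [0.529 0.018 0.228] j [ -8.  22.   3. -43. -87.  25.] w 0.002 F [ 0.3 -0.9  0.4]
 turn units [0.242 0.268 2.005] deg 91.68945697966754
 shift units now [0.544 0.083 0.98 ] after turn [ 0.064 -0.281  1.086] mm 112.34229602468999
```

```bash
python3 -m crank '[[1,[0,0,0],[0.022,0.0244,0.1823]],[1,[0,0,0],[0.022,0.0244,0.1823]],[1,[0,0,0],[0.022,0.0244,0.1823]],[1,[0,0,0],[0.022,0.0244,0.1823]],[1,[0,0,0],[0.022,0.0244,0.1823]],[1,[0,0,0],[0.022,0.0244,0.1823]],[1,[0,0,0],[0.022,0.0244,0.1823]]]'; python3 -m crank '[[1,[0,0,0],[0.022,0.0244,0.1823]],[1,[0,0,0],[0.022,0.0244,0.1823]],[1,[0,0,0],[0.022,0.0244,0.1823]],[1,[0,0,0],[0.022,0.0244,0.1823]],[1,[0,0,0],[0,0,0]]]';python3 - <<'E'
from h import *
delta(B(.037,-.17,.1),Rl2())
E
```

```text
time_s: 5.0
tcp_pos: [0.5261, 0.0189, 0.2213]
ee_rot: [[-0.782, -0.622, -0.036], [-0.525, 0.626, 0.576], [-0.336, 0.47, -0.816]]
wrist_force: [0.5, -0.3, 0.1]
gripper_width: 0.006
time_s: 5.5
tcp_pos: [0.5264, 0.0194, 0.221]
ee_rot: [[-0.991, -0.11, -0.081], [-0.136, 0.856, 0.499], [0.014, 0.505, -0.863]]
wrist_force: [-1.0, -0.1, -0.3]
gripper_width: 0.008
t 5.5 tcp [0.526 0.019 0.221] j [  0.  18.  -0. -31. -78. -75.] w 0.008 F [-1.  -0.1 -0.3]
 turn units [ 0.007 -0.016 -0.009] deg 0.8645163316573781
 shift units now [ 0.02  -0.367  1.188] after turn [ 0.037 -0.361  1.189] mm 124.3405135369005
```

```bash
python3 -m crank '[[1,[0.01,-0.12,0.4],[0,-0.005,0]],[1,[0.01,-0.12,0.4],[0,-0.005,0]],[1,[0.01,-0.12,0.39],[0.007,-0.005,-0.009]],[1,[0,0,0],[0,0,0]]]'
python3 - <<'E'
from h import *
delta(B(.037,-.165,.012),Rl2())
delta(B(.037,-.137,.011),Rl2())
c=cap("wrist"); cv2.imwrite("pics/w2.png",c['img'])
print(proj(c,[B(.04,-.133,.0365),B(.04,-.095,.0365),B(-.04,-.133,.0315),B(-.04,-.095,.0315)]))
c=cap("side"); crop(c,"s2",260,120,420,240,5)
E
```

```text
time_s: 5.9
tcp_pos: [0.5136, 0.0478, 0.0946]
ee_rot: [[-0.991, -0.112, -0.08], [-0.137, 0.857, 0.497], [0.013, 0.503, -0.864]]
wrist_force: [-0.3, -0.3, 0.8]
gripper_width: 0.007
t 5.9 tcp [0.514 0.048 0.095] j [  3.  25. -10. -34. -63. -67.] w 0.007 F [-0.3 -0.3  0.8]
 turn units [ 0.005 -0.015 -0.007] deg 0.7623623057970752
 shift units now [-0.062 -0.386  0.73 ] after turn [-0.052 -0.383  0.732] mm 82.81092991295205
t 5.9 tcp [0.514 0.048 0.095] j [  3.  25. -10. -34. -63. -67.] w 0.007 F [-0.3 -0.3  0.8]
 turn units [ 0.005 -0.015 -0.007] deg 0.7623623057970752
 shift units now [-0.062 -0.149  0.88 ] after turn [-0.052 -0.146  0.881] mm 89.43941497443927
[[323.245 220.319]
 [363.247 213.012]
 [319.296 111.268]
 [362.015 111.668]]
```

View pics/s2.png

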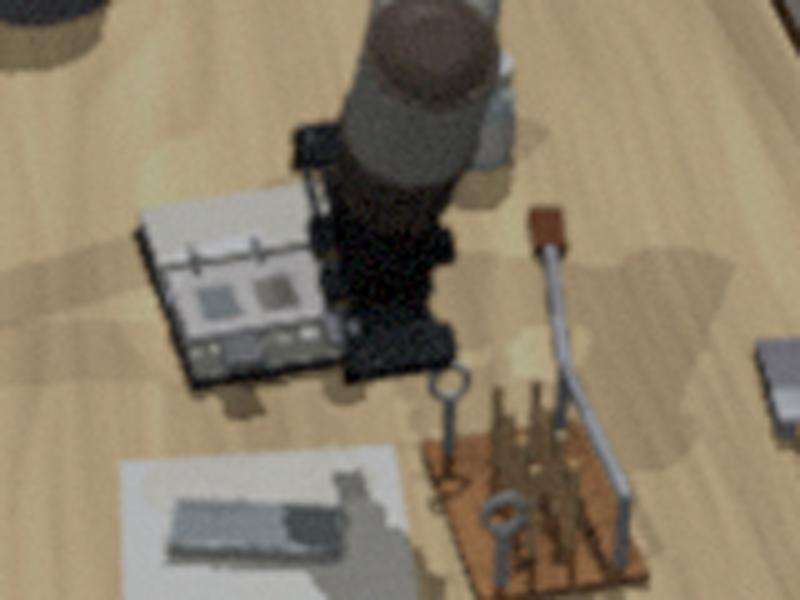

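View pics/w2.png

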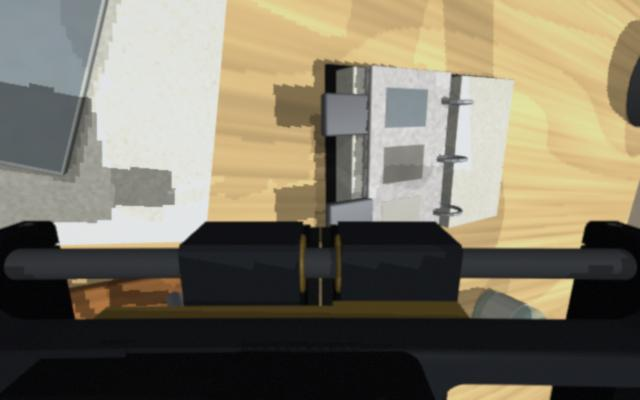

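```bash
sed -i 's/BC=np.array(\[.4592,.2103,0\])/BC=np.array([.4612,.2146,0])/' h.py
cat >> h.py <<'E'
def Rl3(a=30,az=82):
    a=np.radians(a);h=np.array([np.cos(np.radians(az)),np.sin(np.radians(az)),0]);return pose(np.cos(a)*-up+np.sin(a)*h,np.cos(a)*h+np.sin(a)*up)
def way(pts,R=None):
    s=r.sense();R=np.array(s['ee_rot']) if R is None else R
    for a,b in zip([s['tcp_pos']]+pts[:-1],pts): d=R.T@(np.array(b)-a)*10; print(d.round(3).tolist(),round(np.linalg.norm(d),2))
E
python3 - <<'E'
from h import *
R=Rl3()
delta(B(.03,-.165,.1),R)
W=[B(.03,-.165,.1),B(.03,-.165,.013),B(.03,-.138,.011),B(.03,-.138,.04)]+[B(.03,-(o+13)/1e3,(z-7.5)/1e3) for o,z in[(111,74),(90,110),(59,136),(20,150),(-20,150),(-50,141)]]
way(W,R)
E
```

```text
t 6.0 tcp [0.518 0.046 0.099] j [  3.  24. -10. -34. -63. -68.] w 0.004 F [-0.   0.2  1.1]
 turn units [ 0.    -0.179  0.303] deg 15.82106623600632
 shift units now [0.035 0.086 0.041] after turn [0.059 0.074 0.034] mm 10.114650804088127
[0.059, 0.074, 0.034] 0.1
[0.0, -0.435, 0.753] 0.87
[0.074, 0.215, 0.147] 0.27
[0.0, 0.145, -0.251] 0.29
[0.038, 0.249, -0.162] 0.3
[0.057, 0.355, -0.211] 0.42
[0.084, 0.388, -0.076] 0.4
[0.106, 0.395, 0.066] 0.41
[0.109, 0.333, 0.192] 0.4
[0.082, 0.205, 0.222] 0.31
```

```bash
python3 -m crank '[[1,[0.03,0.04,0.017],[0,-0.09,0.152]],[1,[0.03,0.04,0.017],[0,-0.09,0.152]],[1,[0,0,0],[0,0,0]]]'; python3 -m crank '[[1,[0,-0.11,0.19],[0,0,0]],[1,[0,-0.11,0.19],[0,0,0]],[1,[0,-0.11,0.19],[0,0,0]],[1,[0,-0.105,0.18],[0,0,0]],[1,[0,0,0],[0,0,0]]]'
python3 - <<'E'
from h import *
R=Rl3()
delta(B(.03,-.138,.011),R)
c=cap("wrist"); cv2.imwrite("pics/w2.png",c['img'])
c=cap("side"); crop(c,"s2",290,130,390,210,8)
c=cap("top"); crop(c,"t2",240,150,340,230,8)
E
```

```text
time_s: 6.3
tcp_pos: [0.5112, 0.0546, 0.1027]
ee_rot: [[-0.99, 0.121, 0.075], [0.143, 0.856, 0.496], [-0.004, 0.502, -0.865]]
wrist_force: [-0.3, -0.4, -0.2]
gripper_width: 0.004
time_s: 6.8
tcp_pos: [0.5114, 0.054, 0.0117]
ee_rot: [[-0.99, 0.124, 0.068], [0.141, 0.857, 0.496], [0.003, 0.5, -0.866]]
wrist_force: [-0.8, -0.2, 0.1]
gripper_width: 0.004
t 6.8 tcp [0.511 0.054 0.012] j [  2.  29. -17. -43. -47. -70.] w 0.004 F [-0.8 -0.2  0.1]
 turn units [ 0.001 -0.002 -0.004] deg 0.19141963678643548
 shift units now [0.056 0.234 0.143] after turn [0.056 0.234 0.143] mm 27.974432476398658
```

View pics/s2.png

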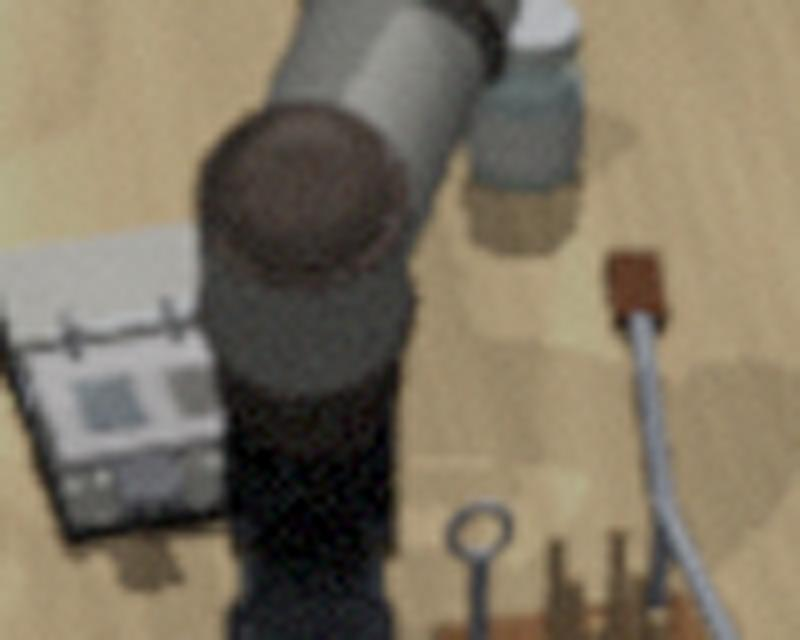

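View pics/t2.png

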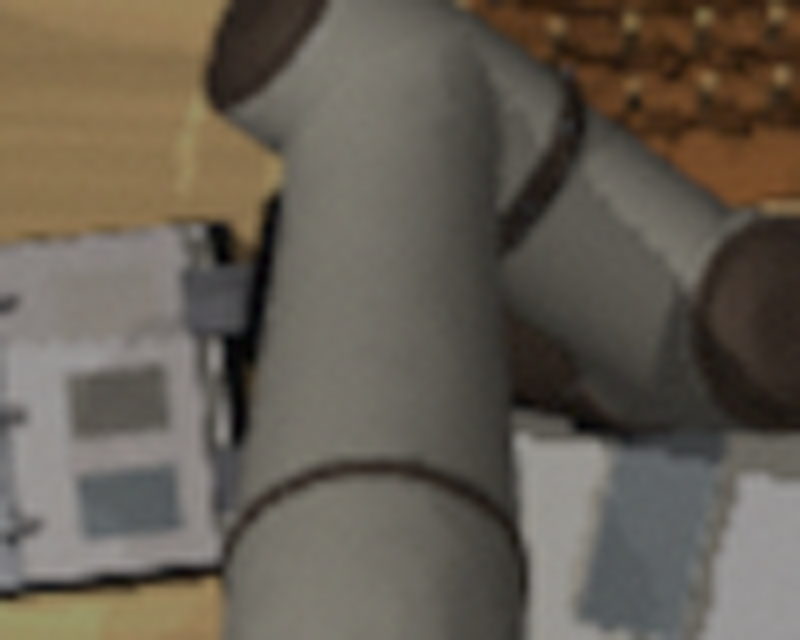

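```bash
python3 -m crank '[[1,[0.028,0.117,0.07],[0,0,0]],[1,[0.028,0.117,0.07],[0,0,0]],[1,[0,0.07,-0.125],[0,0,0]],[1,[0,0.075,-0.125],[0,0,0]],[1,[0,0,0],[0,0,0]]]'
python3 - <<'E'
from h import *
c=cap("side"); crop(c,"s2",290,130,390,210,8)
c=cap("wrist"); cv2.imwrite("pics/w3.png",c['img'])
E
```

```text
time_s: 7.45
tcp_pos: [0.5104, 0.0829, 0.0436]
ee_rot: [[-0.99, 0.12, 0.073], [0.141, 0.857, 0.495], [-0.003, 0.501, -0.866]]
wrist_force: [1.1, -0.7, 0.7]
gripper_width: 0.005
```

View pics/w3.png

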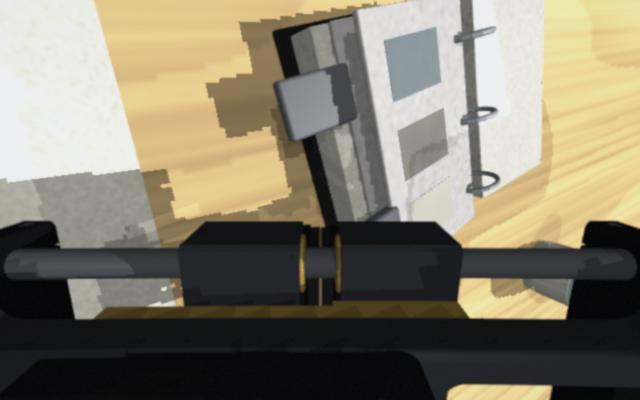

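View pics/s2.png

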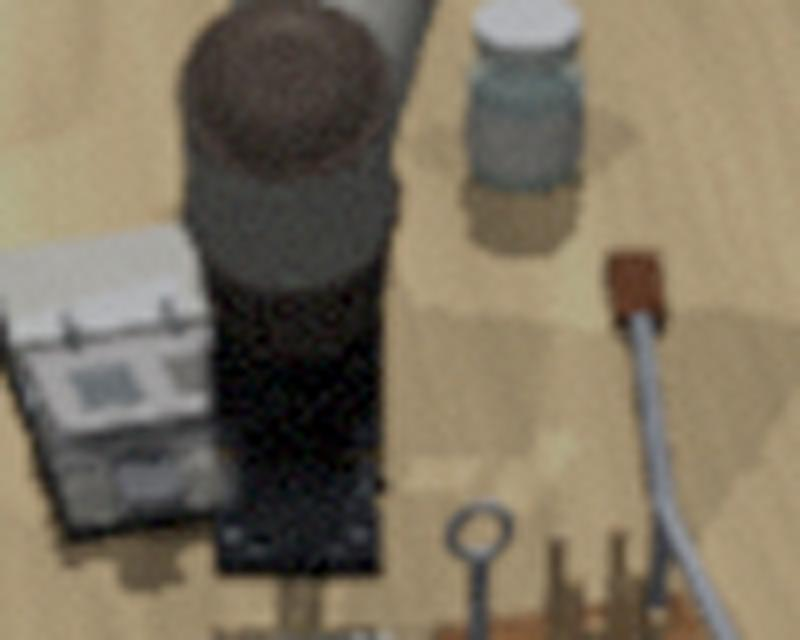

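```bash
python3 -m crank '[[1,[0.02,0.125,-0.08],[0,0,0]],[1,[0.02,0.125,-0.08],[0,0,0]],[1,[0.03,0.18,-0.105],[0,0,0]],[1,[0.03,0.18,-0.105],[0,0,0]],[1,[0.04,0.19,-0.04],[0,0,0]],[1,[0.04,0.19,-0.04],[0,0,0]],[1,[0,0,0],[0,0,0]]]'
python3 - <<'E'
from h import *
R=Rl3()
way([B(.03,-(o+13)/1e3,(z-7.5)/1e3) for o,z in[(20,150),(-20,150),(-50,141)]],R)
c=cap("side"); crop(c,"s2",290,130,390,210,8)
c=cap("wrist"); cv2.imwrite("pics/w3.png",c['img'])
E
```

```text
time_s: 8.25
tcp_pos: [0.5008, 0.1487, 0.1307]
ee_rot: [[-0.99, 0.122, 0.071], [0.141, 0.857, 0.496], [-0.001, 0.501, -0.865]]
wrist_force: [0.2, 0.9, 0.8]
gripper_width: 0.009
[0.105, 0.372, 0.079] 0.39
[0.109, 0.333, 0.192] 0.4
[0.082, 0.205, 0.222] 0.31
```

View pics/w3.png

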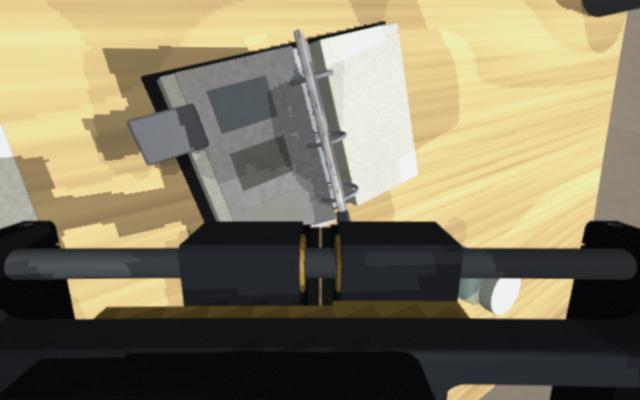

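View pics/s2.png

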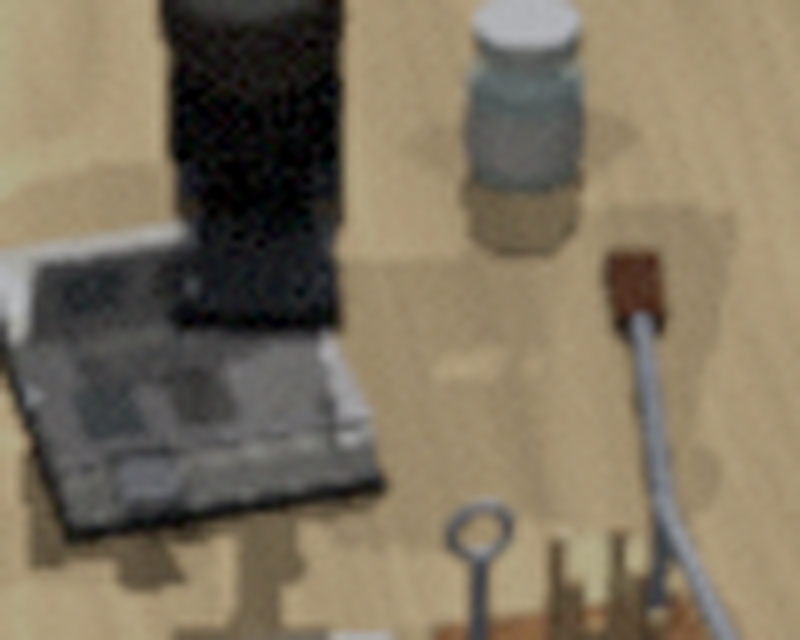

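Leaf 1 is near upright (seen edge-on at wrist px (315,120)). I'll push on over.

```bash
python3 -m crank '[[1,[0.05,0.19,0.04],[0,0,0]],[1,[0.05,0.19,0.04],[0,0,0]],[1,[0.055,0.165,0.095],[0,0,0]],[1,[0.055,0.165,0.095],[0,0,0]],[1,[0,0,0],[0,0,0]],[1,[0,0,0],[0,0,0]],[1,[0,0,0],[0,0,0]]]'
python3 - <<'E'
from h import *
delta()
c=cap("wrist"); cv2.imwrite("pics/w3.png",c['img'])
E
```

```text
time_s: 9.05
tcp_pos: [0.4905, 0.2236, 0.1407]
ee_rot: [[-0.99, 0.126, 0.069], [0.144, 0.857, 0.495], [0.003, 0.5, -0.866]]
wrist_force: [-1.5, 0.1, 0.4]
gripper_width: 0.008
t 9.05 tcp [0.491 0.224 0.141] j [  25.   15.  -17.  -35.  -47. -101.] w 0.008 F [-1.5  0.1  0.4]
```

View pics/w3.png

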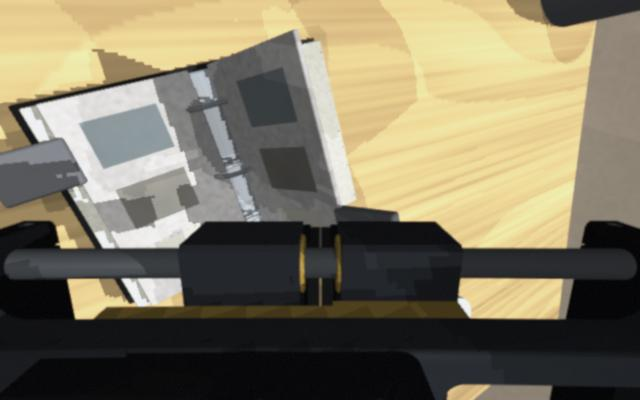

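```bash
python3 -m crank '[[1,[0,0.2,-0.346],[0,0,0]],[1,[0,0,0],[0,0,0]]]'
python3 - <<'E'
from h import *
R=Rl3(); delta(None,R)
way([B(-.04,-.17,.16),B(-.04,-.17,.012),B(-.04,-.14,.01),B(-.04,-.14,.03)]+[B(-.04,-(o+13)/1e3,(z-7.5)/1e3) for o,z in[(111,74),(90,110),(59,136),(20,150),(-20,150),(-50,141)]],R)
c=cap("top"); crop(c,"t3",180,150,300,240,6)
E
```

```text
time_s: 9.3
tcp_pos: [0.4936, 0.2244, 0.186]
ee_rot: [[-0.99, 0.121, 0.078], [0.144, 0.856, 0.497], [-0.007, 0.503, -0.864]]
wrist_force: [0.2, -0.2, 0.4]
gripper_width: 0.007
t 9.3 tcp [0.494 0.224 0.186] j [  25.   12.  -14.  -33.  -51. -105.] w 0.007 F [ 0.2 -0.2  0.4]
 turn units [ 0.005  0.01  -0.001] deg 0.5074148313464765
[0.229, -1.765, -0.718] 1.92
[0.0, -0.74, 1.282] 1.48
[0.082, 0.24, 0.162] 0.3
[0.0, 0.1, -0.173] 0.2
[0.044, 0.316, -0.239] 0.4
[0.057, 0.355, -0.211] 0.42
[0.084, 0.388, -0.076] 0.4
[0.106, 0.395, 0.066] 0.41
[0.109, 0.333, 0.192] 0.4
[0.082, 0.205, 0.222] 0.31
```

View pics/t3.png

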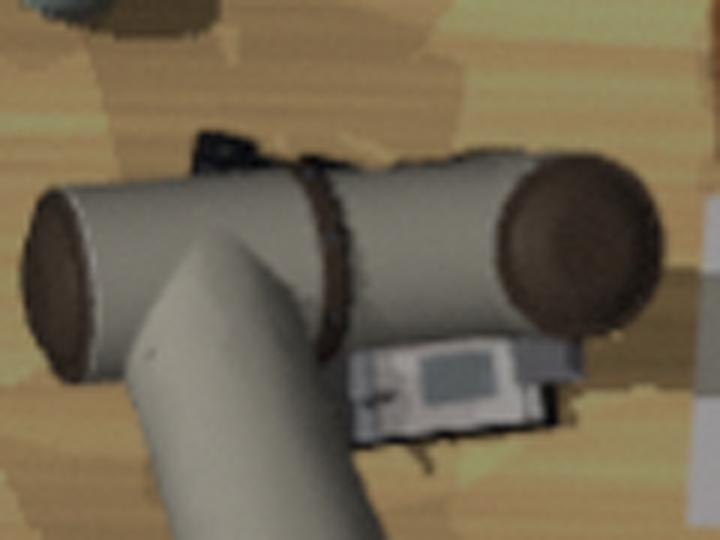

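```bash
python3 -m crank '[[1,[0.046,-0.353,-0.144],[0,0,0]],[1,[0.046,-0.353,-0.144],[0,0,0]],[1,[0.046,-0.353,-0.144],[0,0,0]],[1,[0.046,-0.353,-0.144],[0,0,0]],[1,[0.046,-0.353,-0.144],[0.005,0.01,0]],[1,[0,0,0],[0,0,0]]]'
python3 - <<'E'
from h import *
R=Rl3(); delta(None,R)
way([B(-.04,-.17,.012),B(-.04,-.14,.01),B(-.04,-.14,.03)],R)
c=cap("top"); crop(c,"t3",180,150,340,270,5)
c=cap("side"); crop(c,"s3",260,120,420,240,5)
E
```

```text
time_s: 9.95
tcp_pos: [0.4393, 0.0375, 0.154]
ee_rot: [[-0.989, 0.132, 0.061], [0.145, 0.858, 0.492], [0.012, 0.496, -0.868]]
wrist_force: [-0.4, -0.0, -0.6]
gripper_width: 0.008
t 9.95 tcp [0.439 0.037 0.154] j [  2.  10. -21. -35. -59. -82.] w 0.008 F [-0.4 -0.  -0.6]
 turn units [-0.006 -0.01  -0.014] deg 0.8292784932192917
[-0.049, -0.675, 1.249] 1.42
[0.082, 0.24, 0.162] 0.3
[0.0, 0.1, -0.173] 0.2
```

View pics/t3.png

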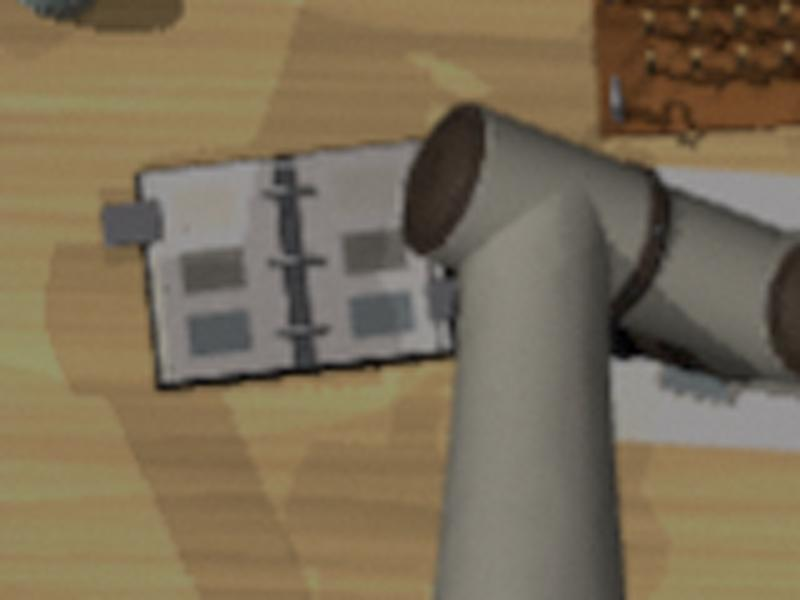

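View pics/s3.png

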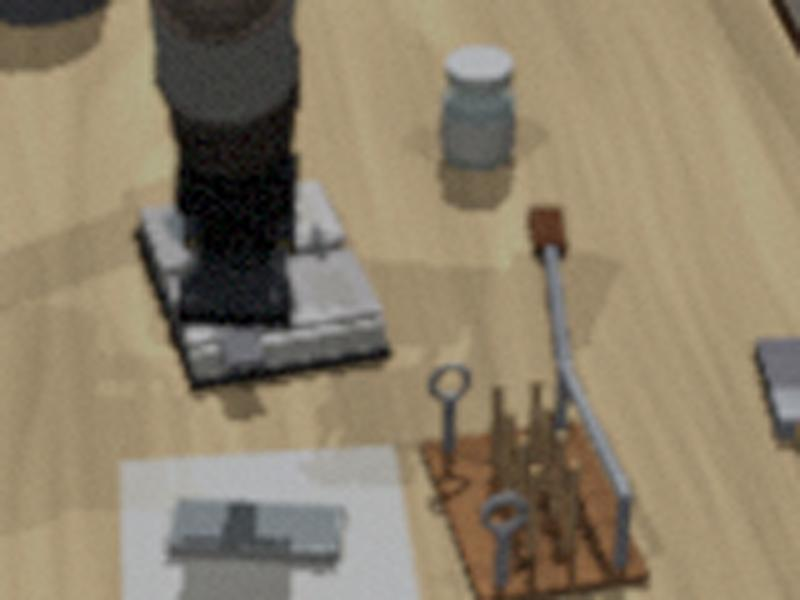

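```bash
python3 -m crank '[[1,[-0.012,-0.17,0.31],[0,0,-0.006]],[1,[-0.012,-0.17,0.31],[0,0,-0.008]],[1,[-0.012,-0.17,0.31],[0,-0.01,0]],[1,[-0.012,-0.17,0.31],[0,0,0]],[1,[0,0,0],[0,0,0]]]'
python3 - <<'E'
from h import *
R=Rl3(); delta(None,R)
way([B(-.04,-.14,.01),B(-.04,-.14,.03)],R)
c=cap("wrist"); cv2.imwrite("pics/w3.png",c['img'])
c=cap("side"); crop(c,"s3",290,140,390,215,8)
E
```

```text
time_s: 10.55
tcp_pos: [0.4427, 0.044, 0.0101]
ee_rot: [[-0.991, 0.119, 0.061], [0.134, 0.86, 0.493], [0.007, 0.496, -0.868]]
wrist_force: [-1.5, -0.3, -0.6]
gripper_width: 0.001
t 10.55 tcp [0.443 0.044 0.01 ] j [  1.  25. -25. -44. -45. -65.] w 0.001 F [-1.5 -0.3 -0.6]
 turn units [-0.005 -0.011  0.002] deg 0.5485872032535495
[0.058, 0.223, 0.131] 0.27
[0.0, 0.1, -0.173] 0.2
```

View pics/s3.png

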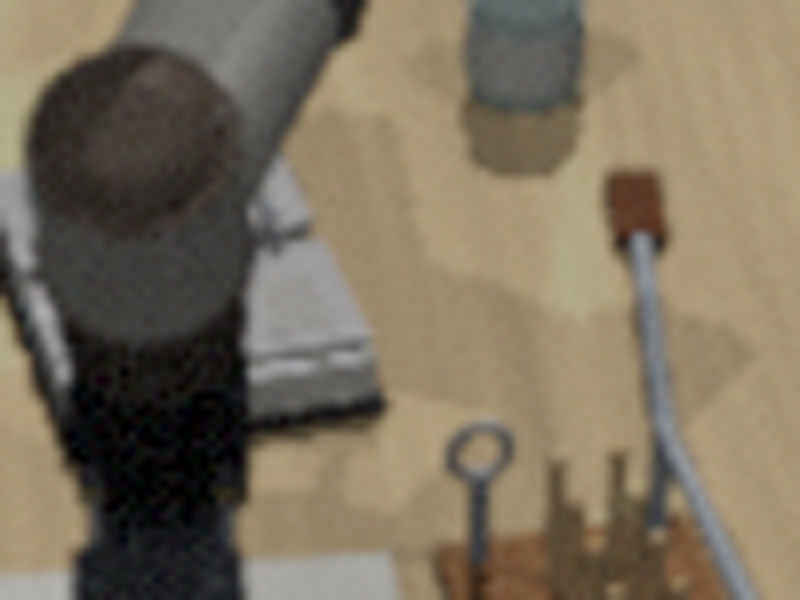

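```bash
python3 -m crank '[[1,[0.028,0.112,0.066],[0,0,0]],[1,[0.03,0.112,0.066],[0,0,0]],[1,[0,0.05,-0.085],[0,0,0]],[1,[0,0.05,-0.087],[0,0,0]],[1,[0.022,0.16,-0.12],[0,0,0]],[1,[0.022,0.16,-0.12],[0,0,0]],[1,[0.03,0.18,-0.105],[0,0,0]],[1,[0.03,0.18,-0.105],[0,0,0]]]';python3 -m crank '[[1,[0.04,0.19,-0.04],[0,0,0]],[1,[0.04,0.19,-0.04],[0,0,0]],[1,[0.05,0.19,0.03],[0,0,0]],[1,[0.05,0.19,0.03],[0,0,0]],[1,[0,0,0],[0,0,0]]]'
python3 - <<'E'
from h import *
R=Rl3()
way([B(-.04,-(o+13)/1e3,(z-7.5)/1e3) for o,z in[(20,150),(-20,150),(-50,141)]],R)
c=cap("wrist"); cv2.imwrite("pics/w3.png",c['img'])
E
```

```text
time_s: 11.45
tcp_pos: [0.4372, 0.1076, 0.1087]
ee_rot: [[-0.991, 0.114, 0.071], [0.134, 0.86, 0.492], [-0.005, 0.497, -0.868]]
wrist_force: [0.4, 0.6, -1.1]
gripper_width: 0.004
time_s: 11.95
tcp_pos: [0.4279, 0.1757, 0.1485]
ee_rot: [[-0.991, 0.11, 0.071], [0.131, 0.86, 0.494], [-0.007, 0.499, -0.867]]
wrist_force: [-0.1, 0.1, 0.5]
gripper_width: 0.009
[0.019, -0.026, 0.054] 0.06
[0.109, 0.333, 0.192] 0.4
[0.082, 0.205, 0.222] 0.31
```

View pics/w3.png

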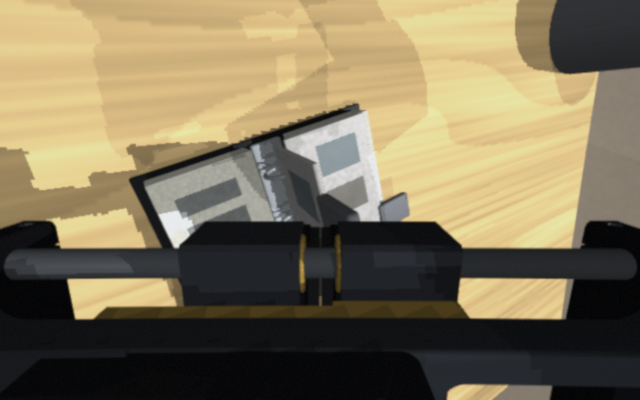

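```bash
python3 -m crank '[[1,[0.06,0.16,0.1],[0,0,0]],[1,[0.06,0.16,0.1],[0,0,0]],[1,[0.04,0.1,0.1],[0,0,0]],[1,[0,0,0],[0,0,0]],[1,[0,0,0],[0,0,0]],[1,[0,0.25,-0.433],[0,0,0]],[1,[0,0.15,-0.26],[0,0,0]],[1,[0,0,0],[0,0,0]]]'
python3 - <<'E'
from h import *
R=pose(-up,by)
delta([.5,-.14,.30],R)
E
```

```text
time_s: 12.8
tcp_pos: [0.4214, 0.2275, 0.2259]
ee_rot: [[-0.991, 0.11, 0.078], [0.134, 0.858, 0.495], [-0.013, 0.501, -0.865]]
wrist_force: [-0.2, 0.4, 0.3]
gripper_width: 0.009
t 12.8 tcp [0.421 0.227 0.226] j [  31.    2.  -20.  -30.  -51. -113.] w 0.009 F [-0.2  0.4  0.3]
 turn units [ 0.662  0.106 -0.333] deg 33.679257559418666
 shift units now [-1.281 -2.696 -2.4  ] after turn [-0.28  -3.747 -0.741] mm 383.00794367211216
```

```bash
python3 -m crank '[[-1,[0,0,0],[0.166,0.026,-0.083]],[-1,[0,0,0],[0.166,0.026,-0.083]],[-1,[0,0,0],[0.166,0.026,-0.083]],[-1,[0,0,0],[0.164,0.026,-0.083]],[-1,[0,-0.4,-0.1],[0,0,0]],[-1,[0,-0.4,-0.1],[0,0,0]],[-1,[0,-0.4,-0.1],[0,0,0]],[-1,[0,-0.4,-0.1],[0,0,0]]]'
python3 - <<'E'
from h import *
delta([.66,-.14,.31],pose(-up,[0,1,0]))
c=cap("top"); crop(c,"t3",180,150,300,240,6)
E
```

```text
time_s: 13.6
tcp_pos: [0.4403, 0.067, 0.2608]
ee_rot: [[-0.991, -0.135, -0.01], [-0.135, 0.991, -0.004], [0.011, -0.003, -1.0]]
wrist_force: [0.5, -0.5, -0.1]
gripper_width: 0.649
t 13.6 tcp [0.44  0.067 0.261] j [  30.    3.  -19.   -0.  -69. -112.] w 0.649 F [ 0.5 -0.5 -0.1]
 turn units [-0.004 -0.013  0.173] deg 7.810139775490285
 shift units now [-1.891 -2.35  -0.505] after turn [-2.197 -2.07  -0.492] mm 305.7906608824883
```

View pics/t3.png

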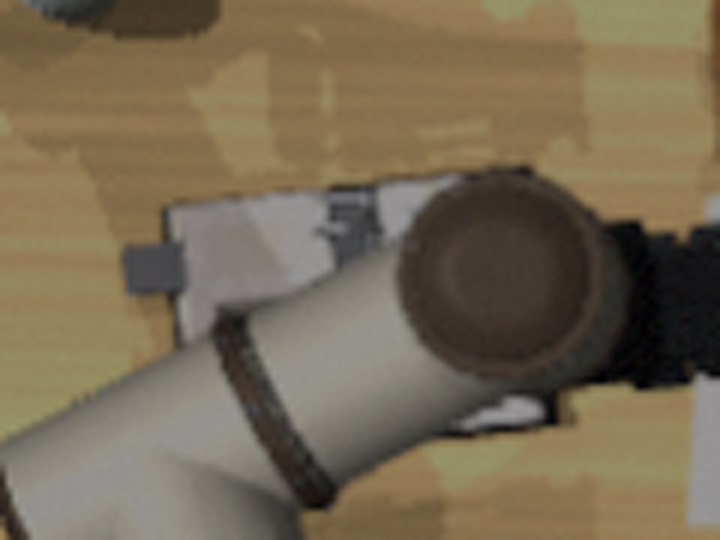

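```bash
python3 -m crank '[[-1,[0,0,0],[-0.004,-0.013,0.173]],[-1,[-0.31,-0.3,-0.07],[0,0,0]],[-1,[-0.31,-0.3,-0.07],[0,0,0]],[-1,[-0.31,-0.3,-0.07],[0,0,0]],[-1,[-0.31,-0.3,-0.07],[0,0,0]],[-1,[-0.31,-0.3,-0.07],[0,0,0]],[-1,[-0.31,-0.29,-0.07],[0,0,0]],[-1,[-0.31,-0.28,-0.07],[0,0,0]]]'; python3 -m crank '[[-1,[0,0,0],[0,0,0]],[-1,[0,0,0],[0,0,0]]]'
python3 - <<'E'
from h import *
delta([.66,-.14,.31],pose(-up,[0,1,0]))
c=cap("wrist");cv2.imwrite("pics/w4.png",c['img'])
c=cap("top"); crop(c,"t4",180,130,430,260,3.2)
E
```

```text
time_s: 14.45
tcp_pos: [0.6581, -0.1406, 0.3095]
ee_rot: [[-1.0, 0.002, -0.001], [0.002, 1.0, 0.001], [0.001, 0.001, -1.0]]
wrist_force: [-0.5, 1.0, 0.3]
gripper_width: 1.001
time_s: 14.65
tcp_pos: [0.6574, -0.1394, 0.3081]
ee_rot: [[-1.0, 0.003, -0.002], [0.003, 1.0, 0.001], [0.002, 0.001, -1.0]]
wrist_force: [0.2, -0.8, -0.1]
gripper_width: 1.0
t 14.65 tcp [ 0.657 -0.139  0.308] j [  2.  25.  17.  -0. -82. -92.] w 1.0 F [ 0.2 -0.8 -0.1]
 turn units [ 0.001 -0.003 -0.004] deg 0.20787406810539472
 shift units now [-0.026 -0.006 -0.019] after turn [-0.026 -0.006 -0.019] mm 3.294408101666297
```

View pics/t4.png

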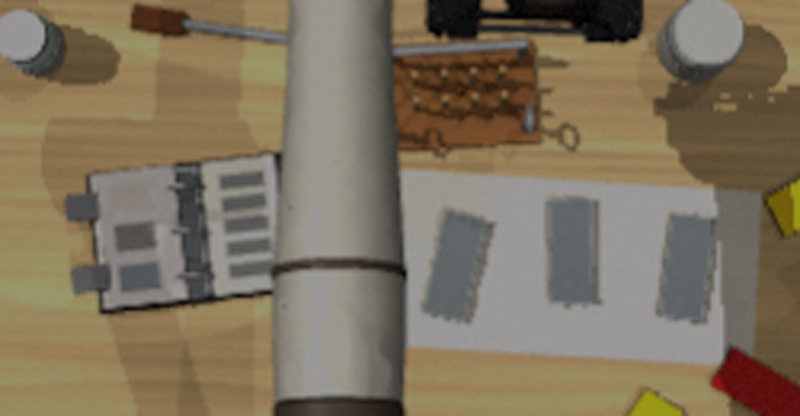

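View pics/w4.png

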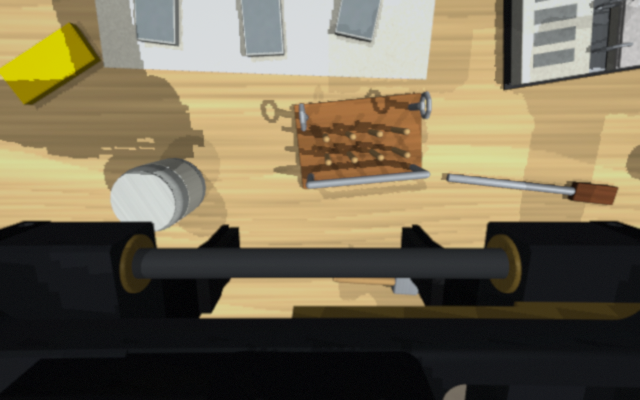

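Run:
```python
from h import *
import pickle
c=cap("wrist");pickle.dump({k:c[k] for k in c},open("w4.pkl","wb"))
crop(c,"w4a",260,80,450,200,4.2)
crop(c,"w4b",430,160,630,220,4)
```

```text
(no output)
```

View pics/w4a.png

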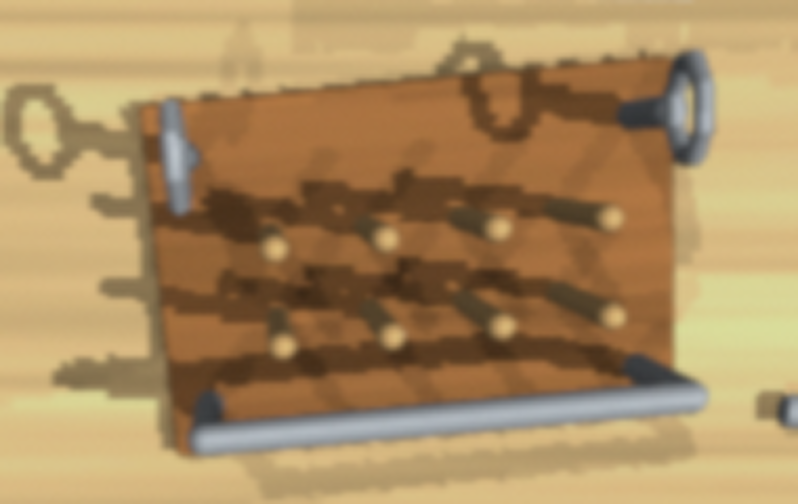

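View pics/w4b.png

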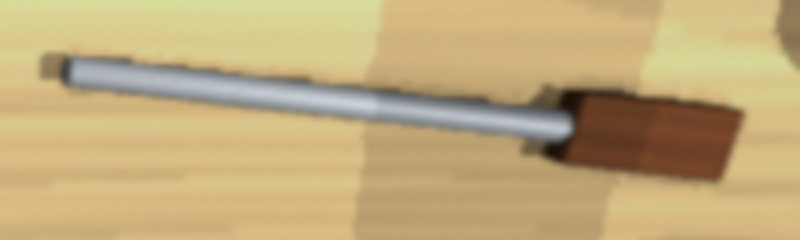

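Run:
```python
from h import *
import pickle
c=pickle.load(open("w4.pkl","rb"))
uv=np.array([(275,248),(387,239),(499,228),(611,217),(284,346),(392,336),(503,325),(613,315)])/4.2+[260,80]
M=np.array([[x,y] for x in(-.014,.014) for y in(-.048,-.016,.016,.048)])
for z in(.078,.084,.09):
    P=plane(c,uv,z)[:,:2]
    A,B_=M-M.mean(0),P-P.mean(0)
    th=np.arctan2((A[:,0]*B_[:,1]-A[:,1]*B_[:,0]).sum(),(A*B_).sum())
    Rm=np.array([[np.cos(th),-np.sin(th)],[np.sin(th),np.cos(th)]])
    sc=np.linalg.norm(B_)/np.linalg.norm(A)
    print(z,P.mean(0),np.degrees(th),"scale",sc,"res mm",np.abs(B_-A@Rm.T*sc).max()*1e3)
    if z==.084: RC=P.mean(0)
print("eyes",plane(c,np.array([(173,157),(690,107)])/4.2+[260,80],.07), "pred",[RC+Rm@np.array(v) for v in((-.042,-.074),(-.042,.074))])
print("rod",plane(c,np.array([(68,71),(567,124),(731,147)])/4+[430,160],.010))
print("base corners z10",plane(c,np.array([(137,103),(672,55),(675,385),(172,455)])/4.2+[260,80],.01))
s=cap("side"); print(proj(s,[np.r_[RC+Rm@np.array(v),.07] for v in((-.042,-.074),(-.042,.074))]), "seen",np.array([(273,308),(239,231)])/3+[270,120])
```

```text
0.078 [ 0.626 -0.083] 5.213376065679267 scale 1.0082228150825983 res mm 0.2767938732004763
0.084 [ 0.625 -0.084] 5.213376065679251 scale 0.9928823597469406 res mm 0.27258235964861854
0.09 [ 0.625 -0.085] 5.213376065679249 scale 0.9775419044112839 res mm 0.2683708460967521
eyes [[ 0.591 -0.162  0.07 ]
 [ 0.577 -0.014  0.07 ]] pred [array([ 0.59 , -0.162]), array([ 0.577, -0.014])]
rod [[0.677 0.046 0.01 ]
 [0.697 0.229 0.01 ]
 [0.706 0.29  0.01 ]]
base corners z10 [[ 0.573 -0.177  0.01 ]
 [ 0.559 -0.002  0.01 ]
 [ 0.668  0.007  0.01 ]
 [ 0.693 -0.168  0.01 ]]
[[360.737 222.321]
 [349.848 195.987]] seen [[361.    222.667]
 [349.667 197.   ]]
```

```bash
cat >> h.py <<'E'
RK=np.array([.6255,-.084,0]);ra=np.radians(5.2);rx=np.array([np.cos(ra),np.sin(ra),0]);ry=np.array([-rx[1],rx[0],0])
def K(x,y,z): return RK+x*rx+y*ry+z*up
def Rg(azdeg,a=25):
    z=np.radians(azdeg);u=np.array([np.cos(z),np.sin(z),0]);a=np.radians(a)
    return pose(-up*np.cos(a)-u*np.sin(a),[-u[1],u[0],0])
def gp(cx,cy,azdeg,off=.042,z=.008):
    q=np.radians(azdeg);return np.array([cx+off*np.cos(q),cy+off*np.sin(q),z])
def Rp(a=25): # placing: pointing rack +y, a below horizontal
    a=np.radians(a);return pose(ry*np.cos(a)-up*np.sin(a),-rx)
E
python3 - <<'E'
from h import *
R=Rg(-11.5);g=gp(.430,-.0855,-11.5)
delta(g-.08*R[:,2],R); way([g-.08*R[:,2],g],R)
E
```

```text
t 14.85 tcp [ 0.657 -0.137  0.311] j [  2.  24.  17.  -0. -82. -92.] w 1.001 F [ 0.7  0.1 -0. ]
 turn units [-0.055  0.555  0.253] deg 27.572306656495737
 shift units now [1.529 0.367 2.3  ] after turn [0.448 0.055 2.749] mm 278.6233631559879
[0.448, 0.055, 2.749] 2.79
[-0.0, 0.0, 0.8] 0.8
```

```bash
python3 -m crank '[[-1,[0,0,0],[-0.014,0.139,0.063]],[-1,[0,0,0],[-0.014,0.139,0.063]],[-1,[0,0,0],[-0.014,0.139,0.063]],[-1,[0,0,0],[-0.013,0.138,0.064]],[-1,[0.15,0.02,0.45],[0,0,0]],[-1,[0.15,0.02,0.45],[0,0,0]],[-1,[0.15,0.015,0.45],[0,0,0]],[-1,[0,0,0],[0,0,0]]]'
python3 - <<'E'
from h import *
R=Rg(-11.5);g=gp(.430,-.0855,-11.5)
delta(None,R); way([g-.08*R[:,2],g],R)
c=cap("wrist");cv2.imwrite("pics/w5.png",c['img'])
u=np.array([np.cos(np.radians(-11.5)),np.sin(np.radians(-11.5)),0]);v=np.array([-u[1],u[0],0]);C=np.array([.43,-.0855,.014])
print(proj(c,[C+a*.06*u+b*.025*v for a,b in((1,1),(1,-1),(-1,-1),(-1,1))]))
E
```

```text
time_s: 15.65
tcp_pos: [0.552, -0.1106, 0.2006]
ee_rot: [[-0.878, 0.199, -0.435], [0.18, 0.98, 0.087], [0.443, -0.002, -0.896]]
wrist_force: [-0.3, -0.2, 0.4]
gripper_width: 1.0
t 15.65 tcp [ 0.552 -0.111  0.201] j [   2.   31.   10.   -6.  -94. -102.] w 1.0 F [-0.3 -0.2  0.4]
 turn units [-0.002 -0.029 -0.001] deg 1.3100408551657083
[-0.065, 0.003, 1.295] 1.3
[-0.0, 0.0, 0.8] 0.8
[[343.617 198.441]
 [300.406 198.483]
 [301.582 103.305]
 [342.12  103.228]]
```

View pics/w5.png

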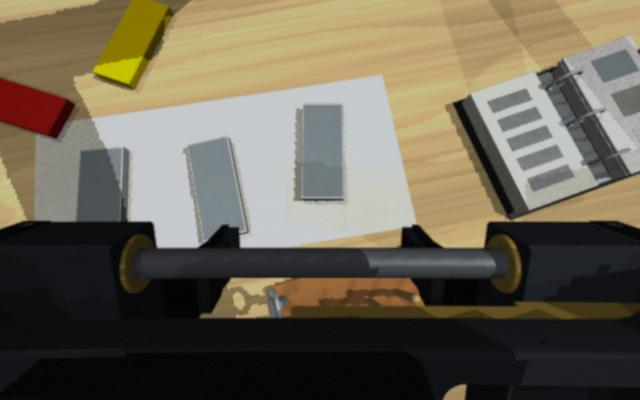

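The grey panels on the sheet at wrist px (322,150), (215,190) and (103,185) fit the description. The yellow block (135,40) and the red one (35,105) are look-alikes. The enlarged crop t1 confirmed three grey-faced panels.

```bash
python3 -m crank '[[-1,[-0.01,0,0.4],[0,-0.014,0]],[-1,[-0.01,0,0.4],[0,-0.014,0]],[-1,[0,0,0.4],[0,0,0]],[-1,[0,0,0.4],[0,0,0]],[-1,[0,0,0.2],[0,0,0]],[-1,[0,0,0.1],[0,0,0]],[-1,[0,0,0],[0,0,0]]]'
python3 - <<'E'
from h import *
R=Rg(-11.5);g=gp(.430,-.0855,-11.5)
delta(None,R); way([g],R)
c=cap("side"); crop(c,"s5",280,150,440,270,5)
E
```

```text
time_s: 16.4
tcp_pos: [0.4898, -0.0975, 0.0331]
ee_rot: [[-0.898, 0.199, -0.393], [0.183, 0.98, 0.08], [0.401, -0.0, -0.916]]
wrist_force: [-0.2, 0.3, 1.2]
gripper_width: 0.999
t 16.4 tcp [ 0.49  -0.098  0.033] j [   3.   34.  -11.   -6.  -68. -101.] w 0.999 F [-0.2  0.3  1.2]
 turn units [-0.    0.03 -0.  ] deg 1.3578545829652977
[0.066, -0.001, 0.308] 0.31
```

View pics/s5.png

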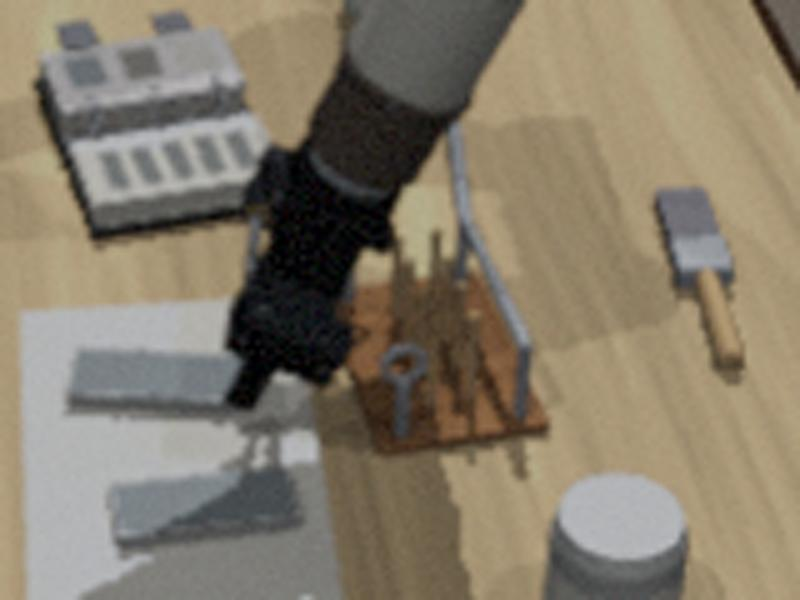

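```bash
python3 -m crank '[[-1,[0.03,0,0.15],[0,0.03,0]],[-1,[0.035,0,0.155],[0,0,0]],[-1,[0,0,0],[0,0,0]]]'
python3 - <<'E'
from h import *
R=Rg(-11.5);g=gp(.430,-.0855,-11.5)
delta(None,R); way([g],R)
c=cap("side"); crop(c,"s5",300,180,400,255,8)
E
```

```text
time_s: 16.75
tcp_pos: [0.469, -0.0938, 0.0067]
ee_rot: [[-0.886, 0.201, -0.418], [0.182, 0.98, 0.085], [0.427, -0.001, -0.904]]
wrist_force: [-0.7, 0.5, -0.4]
gripper_width: 1.004
t 16.75 tcp [ 0.469 -0.094  0.007] j [   4.   36.  -14.   -7.  -65. -101.] w 1.004 F [-0.7  0.5 -0.4]
 turn units [ 0.    -0.006 -0.002] deg 0.2920146681787574
[-0.014, 0.004, -0.02] 0.02
```

View pics/s5.png

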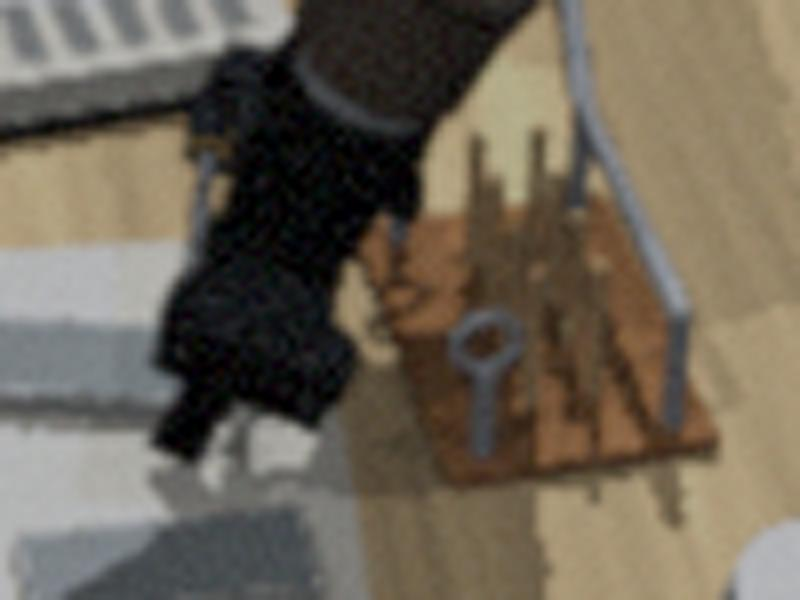

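```bash
python3 -m crank '[[1,[0,0,0],[0,0,0]],[1,[0,0,0],[0,0,0]],[1,[0,0,0],[0,0,0]],[1,[0,0,0],[0,0,0]],[1,[0,0,0],[0,0,0]],[1,[0,0,0],[0,0,0]],[1,[0,0,0],[0,0,0]]]'; python3 -m crank '[[1,[0.085,0,-0.18],[0,0,0]],[1,[0.127,0,-0.272],[0,0,0]],[1,[0.127,0,-0.272],[0,0,0]],[1,[0.127,0,-0.272],[0,0,0]],[1,[0.127,0,-0.272],[0,0,0]],[1,[0.127,0,-0.272],[0,0,0]],[1,[0.127,0,-0.272],[0,0,0]],[1,[0,0,0],[0,0,0]]]'
python3 - <<'E'
from h import *
delta(K(0,-.05,.25),Rp())
c=cap("side"); crop(c,"s5",270,130,430,250,5)
E
```

```text
time_s: 17.5
tcp_pos: [0.4709, -0.0939, 0.0077]
ee_rot: [[-0.888, 0.2, -0.415], [0.181, 0.98, 0.085], [0.423, -0.0, -0.906]]
wrist_force: [1.0, 1.2, 1.5]
gripper_width: 0.568
time_s: 18.3
tcp_pos: [0.4727, -0.0944, 0.211]
ee_rot: [[-0.891, 0.2, -0.407], [0.181, 0.98, 0.084], [0.416, 0.001, -0.91]]
wrist_force: [0.9, 0.6, -1.3]
gripper_width: 0.567
t 18.3 tcp [ 0.473 -0.094  0.211] j [   4.   22.   -3.   -6.  -89. -104.] w 0.567 F [ 0.9  0.6 -1.3]
 turn units [-0.883 -1.339 -2.399] deg 129.85397870698324
 shift units now [-1.311 -0.071 -1.028] after turn [-0.128 -1.531 -0.65 ] mm 166.79071640006987
```

View pics/s5.png

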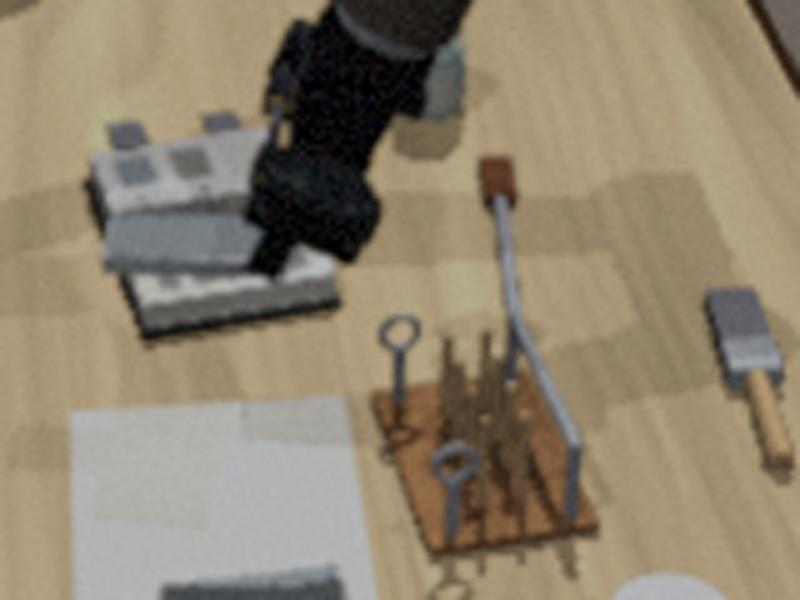

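```bash
python3 -m crank '[[1,[0,0,0],[0.077,0,-0.165]],[1,[0,0,0],[0.077,0,-0.165]],[1,[0,0,0],[0.077,0,-0.165]],[1,[0,0,0],[0.077,0,-0.165]],[1,[0,0,0],[0.077,0,-0.165]],[1,[0,0,0],[0.077,0,-0.165]],[1,[0,0,0],[0.077,0,-0.165]]]'; python3 -m crank '[[1,[0,0,0],[0.077,0,-0.165]],[1,[0,0,0],[0.077,0,-0.165]],[1,[0,0,0],[0.077,0,-0.165]],[1,[0,0,0],[0.077,0,-0.165]],[1,[0,0,0],[0.077,0,-0.165]],[1,[0,0,0],[0.077,0,-0.165]],[1,[0,0,0],[0,0,0]]]'
python3 - <<'E'
from h import *
delta(K(0,-.05,.25),Rp())
E
```

```text
time_s: 19.05
tcp_pos: [0.4697, -0.0938, 0.2053]
ee_rot: [[-0.626, -0.721, -0.298], [-0.653, 0.693, -0.305], [0.426, 0.004, -0.905]]
wrist_force: [-0.2, -0.1, -1.3]
gripper_width: 0.566
time_s: 19.75
tcp_pos: [0.4674, -0.0949, 0.2056]
ee_rot: [[0.081, -0.996, 0.031], [-0.902, -0.086, -0.422], [0.423, 0.006, -0.906]]
wrist_force: [-0.1, -0.4, -3.8]
gripper_width: 0.57
t 19.75 tcp [ 0.467 -0.095  0.206] j [ 22.   8. -36.  28. -58. -35.] w 0.57 F [-0.1 -0.4 -3.8]
 turn units [ 0.006 -2.001 -0.009] deg 90.04056892287282
 shift units now [ 0.671 -1.584 -0.187] after turn [-0.176 -1.584 -0.673] mm 173.01641070876406
```

```bash
python3 -m crank '[[1,[0.08,0,-0.18],[0,-0.18,0]],[1,[0.05,0,-0.15],[0,-0.182,0]],[1,[0,0,0],[0,-0.182,0]],[1,[0,0,0],[0,-0.182,0]],[1,[0,0,0],[0,-0.182,0]],[1,[0,0,0],[0,-0.182,0]]]'; python3 -m crank '[[1,[0,0,0],[0,-0.182,0]],[1,[0,0,0],[0,-0.182,0]],[1,[0,0,0],[0,-0.182,0]],[1,[0,0,0],[0,-0.182,0]],[1,[0,0,0],[0,-0.182,0]],[1,[0,0,0],[0,0,0]]]'
python3 - <<'E'
from h import *
delta(K(0,.02,.25),Rp())
c=cap("side"); crop(c,"s5",260,80,460,230,4)
E
```

```text
time_s: 20.35
tcp_pos: [0.4713, -0.0937, 0.2432]
ee_rot: [[0.077, -0.996, -0.037], [-0.907, -0.085, 0.412], [-0.414, 0.002, -0.91]]
wrist_force: [-0.9, -1.0, -3.1]
gripper_width: 0.571
time_s: 20.95
tcp_pos: [0.4705, -0.0961, 0.2378]
ee_rot: [[0.022, -0.997, -0.079], [-0.416, -0.081, 0.906], [-0.909, 0.013, -0.416]]
wrist_force: [-1.0, 0.2, -3.2]
gripper_width: 0.571
t 20.95 tcp [ 0.471 -0.096  0.238] j [ -28.   30.    6.  -53. -107.   36.] w 0.571 F [-1.   0.2 -3.2]
 turn units [-0.004  0.009 -0.02 ] deg 1.0296334099964957
 shift units now [-0.211 -1.551  0.119] after turn [-0.187 -1.554  0.112] mm 156.940137218065
```

View pics/s5.png

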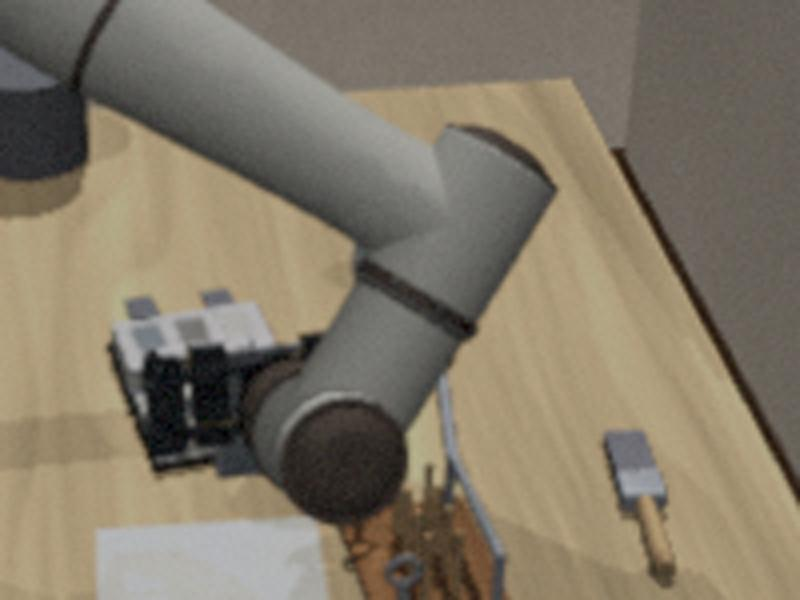

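Run:
```python
from h import *
way([K(0,.032,.225)])
```

```text
[-0.01, -1.55, 0.335] 1.59
```

```bash
python3 -m crank '[[1,[0,-0.31,0.067],[0,0.009,-0.02]],[1,[-0.01,-0.31,0.067],[0,0,0]],[1,[0,-0.31,0.067],[0,0,0]],[1,[0,-0.31,0.067],[0,0,0]],[1,[0,-0.31,0.067],[0,0,0]],[1,[0,0,0],[0,0,0]]]'
python3 - <<'E'
from h import *
delta(None,Rp()); way([K(0,.032,.225),K(0,.032,.115)])
c=cap("side"); crop(c,"s5",290,80,450,230,4)
c=cap("top"); crop(c,"t5",290,100,390,190,6)
c=cap("wrist"); cv2.imwrite("pics/w5.png",c['img'])
E
```

```text
time_s: 21.6
tcp_pos: [0.625, -0.0464, 0.2316]
ee_rot: [[0.056, -0.995, -0.08], [-0.429, -0.096, 0.898], [-0.902, -0.016, -0.432]]
wrist_force: [-0.9, 0.1, -2.3]
gripper_width: 0.568
t 21.6 tcp [ 0.625 -0.046  0.232] j [ -20.   38.   23.  -58. -104.   26.] w 0.568 F [-0.9  0.1 -2.3]
 turn units [-0.002 -0.013  0.021] deg 1.1162195074017658
[0.083, 0.03, -0.022] 0.09
[0.992, 0.017, 0.475] 1.1
```

View pics/s5.png

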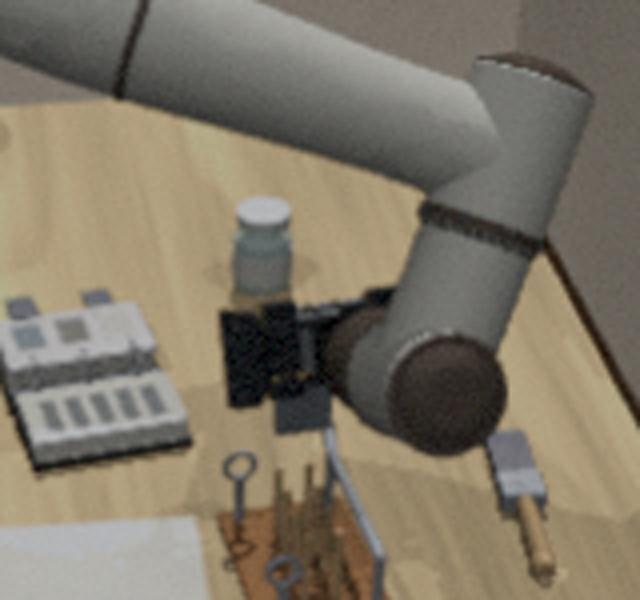

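View pics/w5.png

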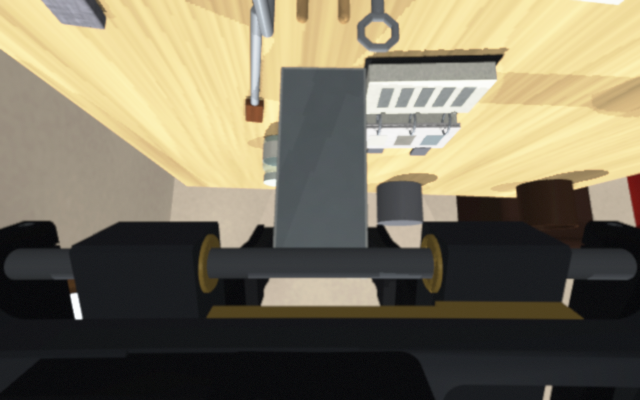

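View pics/t5.png

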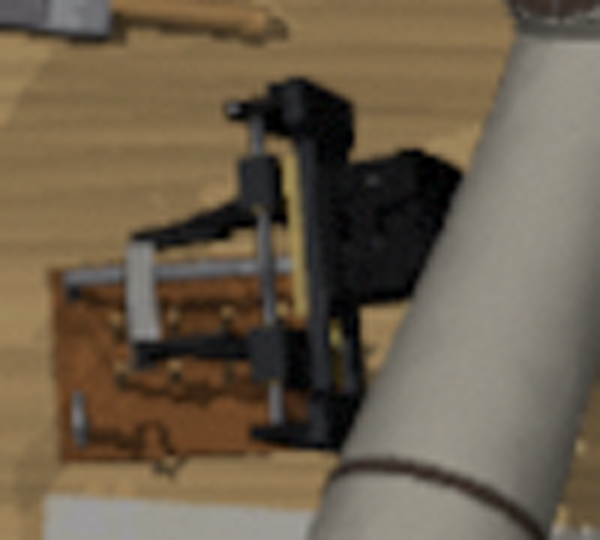

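Run:
```python
from h import *
c=cap("wrist"); s=r.sense();R=np.array(s['ee_rot']);t=s['tcp_pos']
# panel in tool frame at grasp: Rg frame
G=Rg(-11.5); q=np.radians(-11.5);u=np.array([np.cos(q),np.sin(q),0]);v=np.array([-u[1],u[0],0])
gt=np.array([.4709,-.0939,.0077]); C=np.array([.43,-.0855,.007])
pts=[C-.06*u+a*.025*v+b*.007*up for a in(-1,1) for b in(-1,1)]
pts=[t+R@(G.T@(p-gt)) for p in pts]; print(np.array(pts)); print(proj(c,pts))
print("rack coords bottom", [((p-RK)@rx,(p-RK)@ry) for p in pts])
crop(c,"w6",260,50,400,130,5)
```

```text
[[ 0.647 -0.04   0.131]
 [ 0.649 -0.054  0.131]
 [ 0.598 -0.044  0.13 ]
 [ 0.599 -0.058  0.13 ]]
[[279.547  80.269]
 [276.567  67.043]
 [359.252  80.323]
 [362.179  67.103]]
rack coords bottom [(np.float64(0.025738910341432646), np.float64(0.042123714788511984)), (np.float64(0.02578750959699075), np.float64(0.028124414061623172)), (np.float64(-0.02425629734782898), np.float64(0.04194388832768348)), (np.float64(-0.02420769809227099), np.float64(0.027944587600794685))]
```

View pics/w6.png

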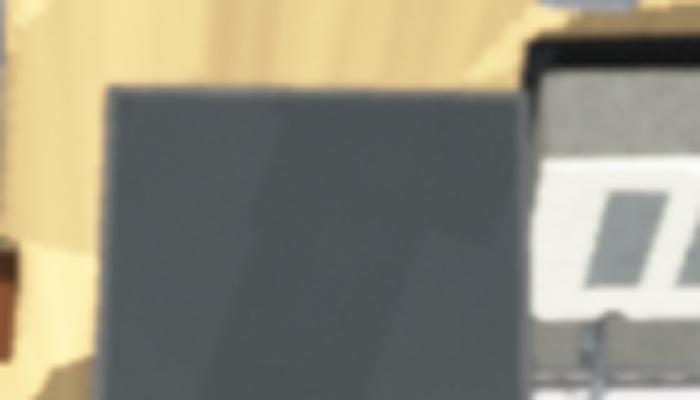

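```bash
python3 -m crank '[[1,[0.01,0.02,-0.03],[0,-0.013,0.021]],[1,[0,0,0],[0,0,0]]]'
python3 - <<'E'
from h import *
delta(None,Rp()); way([K(0.001,.031,.19),K(0.001,.031,.116)])
c=cap("wrist"); s=r.sense();R=np.array(s['ee_rot']);t=s['tcp_pos']
G=Rg(-11.5); q=np.radians(-11.5);u=np.array([np.cos(q),np.sin(q),0]);gt=np.array([.4709,-.0939,.0077]); C=np.array([.43,-.0855,.007])
p=t+R@(G.T@(C-.06*u-gt));print("bottom",(p-RK)@rx,(p-RK)@ry,p[2])
E
```

```text
time_s: 22.0
tcp_pos: [0.6199, -0.0535, 0.2319]
ee_rot: [[0.033, -0.996, -0.078], [-0.419, -0.085, 0.904], [-0.907, 0.003, -0.42]]
wrist_force: [0.5, 0.5, -1.5]
gripper_width: 0.566
t 22.0 tcp [ 0.62  -0.054  0.232] j [ -20.   38.   23.  -58. -105.   25.] w 0.566 F [ 0.5  0.5 -1.5]
 turn units [-0.005  0.003 -0.006] deg 0.39203328000390053
[0.379, -0.039, 0.178] 0.42
[0.671, -0.002, 0.311] 0.74
bottom -0.00281729652380154 0.03193962446759667 0.13009066321031254
```

```bash
python3 -m crank '[[1,[0.19,-0.02,0.089],[0,0,0]],[1,[0.19,-0.02,0.089],[0,0,0]],[1,[0,0,0],[0,0,0]]]'
python3 - <<'E'
from h import *
delta(None,Rp()); way([K(0.001,.031,.116)])
s=r.sense();R=np.array(s['ee_rot']);t=s['tcp_pos']
G=Rg(-11.5); q=np.radians(-11.5);u=np.array([np.cos(q),np.sin(q),0]);gt=np.array([.4709,-.0939,.0077]); C=np.array([.43,-.0855,.007])
p=t+R@(G.T@(C-.06*u-gt));print("bottom",(p-RK)@rx,(p-RK)@ry,p[2])
c=cap("side"); crop(c,"s5",310,140,410,230,6)
c=cap("wrist"); crop(c,"w6",220,0,420,130,4)
E
```

```text
time_s: 22.35
tcp_pos: [0.6232, -0.0516, 0.1857]
ee_rot: [[0.027, -0.996, -0.082], [-0.416, -0.086, 0.905], [-0.909, 0.009, -0.417]]
wrist_force: [-0.0, -0.2, -2.9]
gripper_width: 0.567
t 22.35 tcp [ 0.623 -0.052  0.186] j [ -20.   41.   21.  -57. -103.   29.] w 0.567 F [-0.  -0.2 -2.9]
 turn units [-0.001  0.008 -0.014] deg 0.7089432096068359
[0.64, -0.01, 0.278] 0.7
bottom -0.0003387824257591551 0.03379883432391378 0.08400414678676381
```

View pics/s5.png

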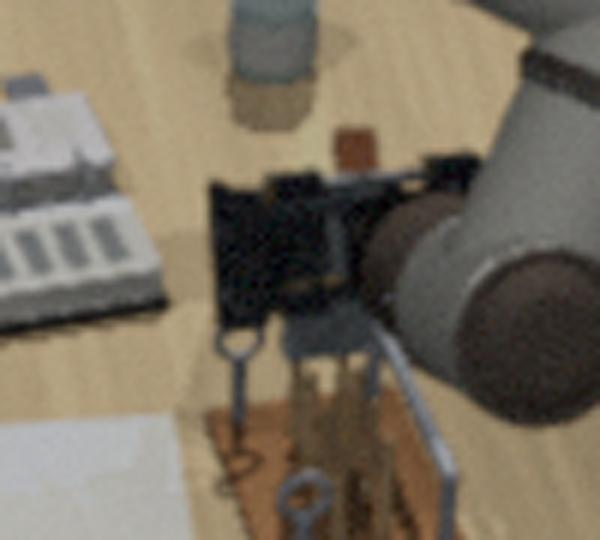

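View pics/w6.png

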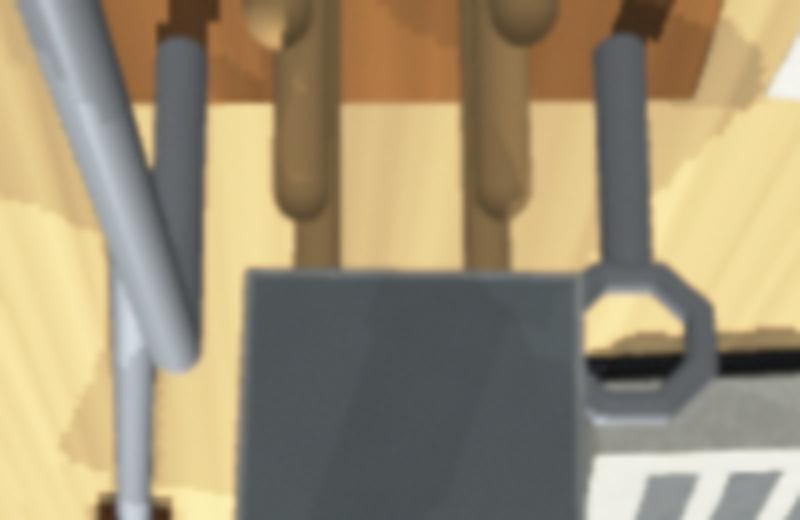

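```bash
python3 -m crank '[[1,[0.16,-0.003,0.06],[0,0.004,-0.007]],[1,[0.16,-0.003,0.065],[0,0.004,-0.007]],[1,[0.16,0,0.07],[0,0,0]],[1,[0.13,0,0.06],[0,0,0]],[1,[0,0,0],[0,0,0]]]'
python3 - <<'E'
from h import *
delta(None,Rp()); way([K(0.001,.031,.112)])
s=r.sense();R=np.array(s['ee_rot']);t=s['tcp_pos']
G=Rg(-11.5); q=np.radians(-11.5);u=np.array([np.cos(q),np.sin(q),0]);gt=np.array([.4709,-.0939,.0077]); C=np.array([.43,-.0855,.007])
p=t+R@(G.T@(C-.06*u-gt));print("bottom",(p-RK)@rx,(p-RK)@ry,p[2])
c=cap("side"); crop(c,"s5",310,140,410,230,6)
c=cap("wrist"); crop(c,"w6",220,0,420,130,4)
E
```

```text
time_s: 22.95
tcp_pos: [0.6244, -0.0542, 0.1201]
ee_rot: [[0.04, -0.996, -0.081], [-0.421, -0.091, 0.902], [-0.906, -0.002, -0.423]]
wrist_force: [-0.3, 0.4, -3.0]
gripper_width: 0.566
t 22.95 tcp [ 0.624 -0.054  0.12 ] j [-20.  46.  19. -56. -99.  35.] w 0.566 F [-0.3  0.4 -3. ]
 turn units [-0.001 -0.001  0.002] deg 0.1230438949496542
[0.068, 0.007, 0.045] 0.08
bottom 0.001782509330854139 0.03040929029462764 0.01833195555019071
```

View pics/s5.png

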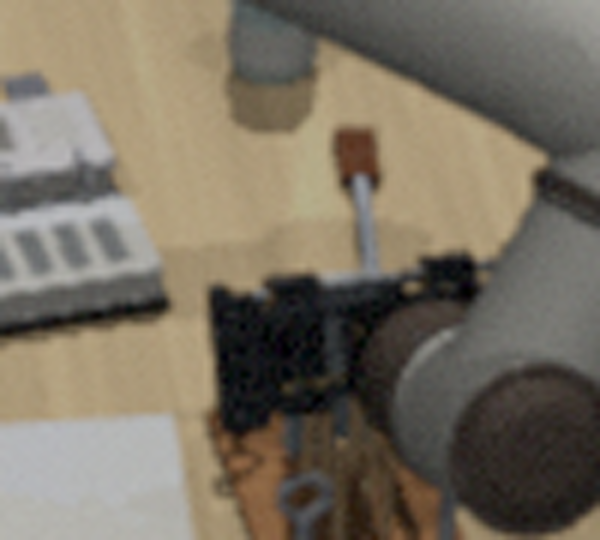

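View pics/w6.png

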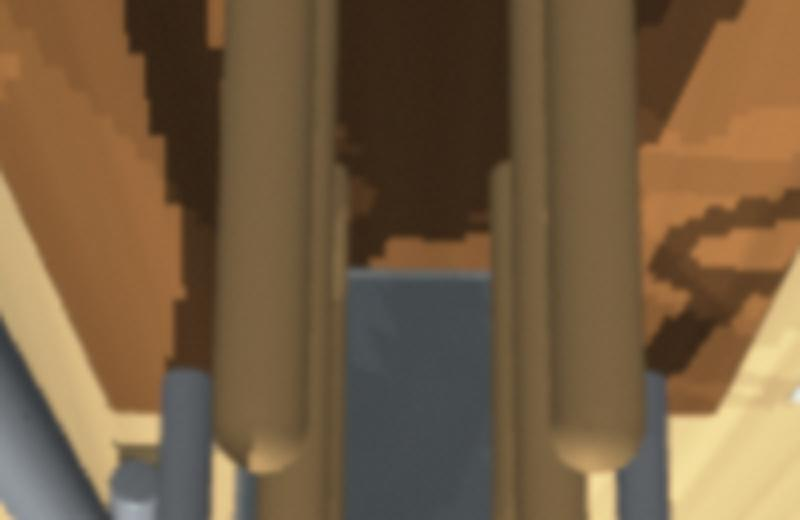

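```bash
python3 -m crank '[[1,[0.03,0.005,0.02],[0,0,0]],[1,[0.03,0,0.02],[0,0,0]],[1,[0,0,0],[0,0,0]]]'; python3 -m crank '[[-1,[0,0,0],[0,0,0]],[-1,[0,0,0],[0,0,0]],[-1,[0,0,0],[0,0,0]],[-1,[0,0,0],[0,0,0]],[-1,[0,0,0],[0,0,0]],[-1,[0,0,0],[0,0,0]]]'
python3 - <<'E'
from h import *
delta()
c=cap("wrist"); cv2.imwrite("pics/w6.png",c['img'])
E
```

```text
time_s: 23.35
tcp_pos: [0.625, -0.0535, 0.1165]
ee_rot: [[0.046, -0.996, -0.079], [-0.423, -0.091, 0.901], [-0.905, -0.008, -0.426]]
wrist_force: [0.1, -0.0, -2.6]
gripper_width: 0.564
time_s: 23.95
tcp_pos: [0.6251, -0.0537, 0.1166]
ee_rot: [[0.046, -0.996, -0.079], [-0.423, -0.091, 0.901], [-0.905, -0.008, -0.426]]
wrist_force: [0.4, 0.0, -0.2]
gripper_width: 0.973
t 23.95 tcp [ 0.625 -0.054  0.117] j [-20.  46.  19. -56. -99.  35.] w 0.973 F [ 0.4  0.  -0.2]
```

View pics/w6.png

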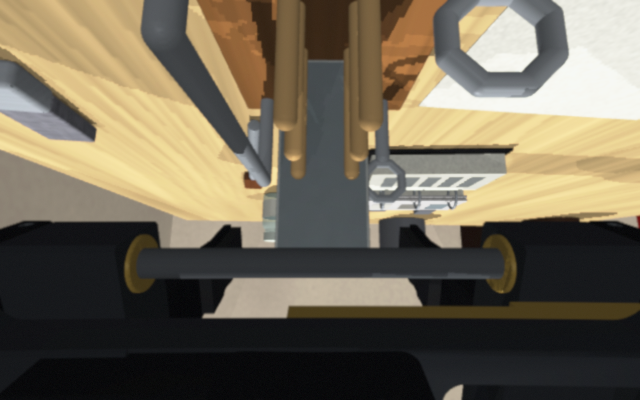

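```bash
python3 -m crank '[[-1,[0,0,-0.3],[0,0,0]],[-1,[0,0,-0.4],[0,0,0]],[-1,[-0.36,0,-0.35],[0,0,0]],[-1,[-0.36,0,-0.3],[0,0,0]],[-1,[-0.3,0.3,-0.1],[0,0,0]],[-1,[-0.1,0.4,0],[0,0,0]],[-1,[0,0.4,0],[0,0,0]],[-1,[0,0.3,0],[0,0,0]]]'
python3 - <<'E'
from h import *
delta()
c=cap("side"); crop(c,"s6",280,130,440,300,3.5)
c=cap("top"); crop(c,"t6",180,120,430,260,3.2)
E
```

```text
time_s: 24.8
tcp_pos: [0.4899, -0.1496, 0.2792]
ee_rot: [[0.047, -0.996, -0.078], [-0.424, -0.091, 0.901], [-0.904, -0.009, -0.427]]
wrist_force: [0.2, -0.9, -0.6]
gripper_width: 1.0
t 24.8 tcp [ 0.49  -0.15   0.279] j [ -31.   31.   15.  -53. -114.   33.] w 1.0 F [ 0.2 -0.9 -0.6]
```

View pics/s6.png

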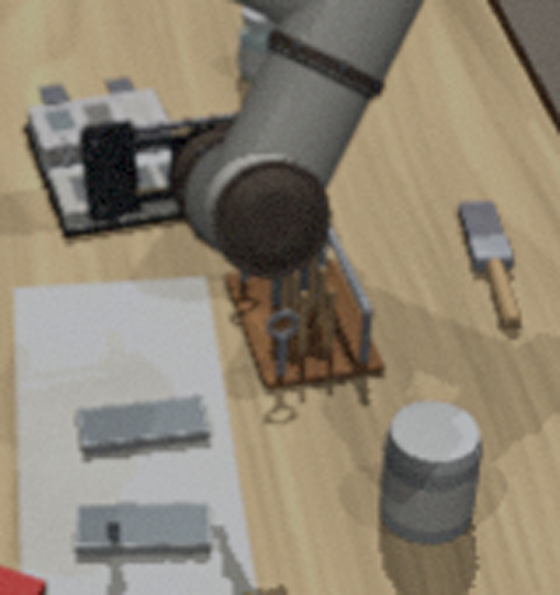

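View pics/t6.png

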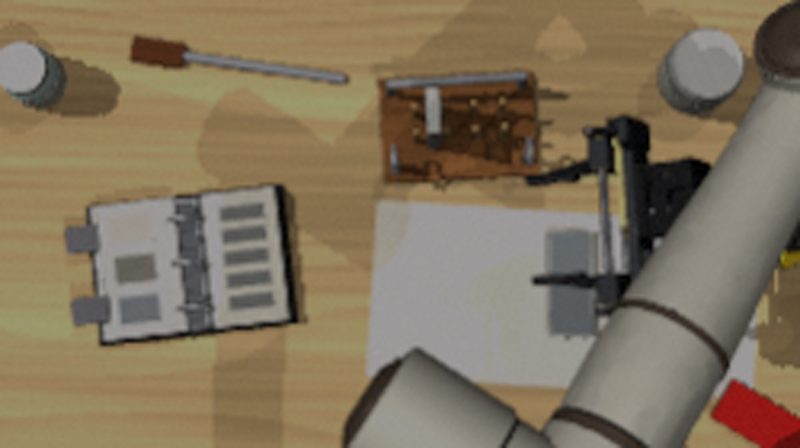

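```bash
python3 -m crank '[[-1,[0,0,0],[0,0.182,0]],[-1,[0,0,0],[0,0.182,0]],[-1,[0,0,0],[0,0.182,0]],[-1,[0,0,0],[0,0.182,0]],[-1,[0,0,0],[0,0.182,0]],[-1,[0,0,0],[0,0.182,0]],[-1,[0,0,0],[0,0.182,0]],[-1,[0,0,0],[0,0.182,0]]]'; python3 -m crank '[[-1,[0,0,0],[0,0.182,0]],[-1,[0,0,0],[0,0.182,0]],[-1,[0,0,0],[0,0.182,0]],[-1,[0,0,0],[0,0,0]]]'
python3 - <<'E'
from h import *
delta(None,Rg(1.2))
E
```

```text
time_s: 25.7
tcp_pos: [0.4933, -0.149, 0.2797]
ee_rot: [[0.091, -0.996, 0.014], [-0.996, -0.091, -0.017], [0.018, -0.013, -1.0]]
wrist_force: [-0.0, -0.3, -0.9]
gripper_width: 0.997
time_s: 26.1
tcp_pos: [0.4903, -0.1478, 0.2759]
ee_rot: [[0.086, -0.995, 0.043], [-0.899, -0.096, -0.427], [0.43, -0.002, -0.903]]
wrist_force: [-1.4, -0.6, -1.0]
gripper_width: 0.997
t 26.1 tcp [ 0.49  -0.148  0.276] j [ 15.   6. -27.  28. -64. -24.] w 0.997 F [-1.4 -0.6 -1. ]
 turn units [-0.895 -0.005  1.895] deg 94.31364838042377
```

```bash
python3 -m crank '[[-1,[0,0,0],[-0.0746,0,0.158]],[-1,[0,0,0],[-0.0746,0,0.158]],[-1,[0,0,0],[-0.0746,0,0.158]],[-1,[0,0,0],[-0.0746,0,0.158]],[-1,[0,0,0],[-0.0746,0,0.158]],[-1,[0,0,0],[-0.0746,0,0.158]],[-1,[0,0,0],[-0.0746,0,0.158]],[-1,[0,0,0],[-0.0746,0,0.158]]]'; python3 -m crank '[[-1,[0,0,0],[-0.0746,0,0.158]],[-1,[0,0,0],[-0.0746,0,0.158]],[-1,[0,0,0],[-0.0746,0,0.158]],[-1,[0,0,0],[-0.0746,0,0.158]],[-1,[0,0,0],[0,0,0]]]'
cat >> h.py <<'E'
def panels(c,box=None):
    # grey panels on the white sheet in a picture -> pose on z=14mm plane
    g=c['img'].astype(int); m=((g.max(2)<150)&(g.min(2)>55)&(g[...,0]>=g[...,2])).astype(np.uint8)
    if box: k=np.zeros_like(m);k[box[1]:box[3],box[0]:box[2]]=1;m*=k
    m=cv2.morphologyEx(m,cv2.MORPH_OPEN,np.ones((3,3)))
    for k in cv2.findContours(m,cv2.RETR_EXTERNAL,cv2.CHAIN_APPROX_NONE)[0]:
        if cv2.contourArea(k)<200: continue
        P=plane(c,k.reshape(-1,2),.014)[:,:2]*1e3
        (x,y),(w,h),a=cv2.minAreaRect(P.astype(np.float32))
        if w<h: w,h,a=h,w,a+90
        print("panel?",k.reshape(-1,2).mean(0),"c",x/1e3,y/1e3,"wh",w,h,"az",(a+90)%180-90)
E
python3 - <<'E'
from h import *
R=Rg(1.2);g=gp(.4504,-.2161,1.2,.038)
delta(g-.08*R[:,2],R)
panels(cap("top"),(290,180,425,245))
c=cap("wrist");cv2.imwrite("pics/w7.png",c['img'])
E
```

```text
time_s: 26.9
tcp_pos: [0.4931, -0.149, 0.2781]
ee_rot: [[-0.771, -0.529, -0.354], [-0.48, 0.848, -0.222], [0.418, -0.002, -0.909]]
wrist_force: [-0.2, -1.0, -0.2]
gripper_width: 1.003
time_s: 27.4
tcp_pos: [0.4933, -0.1505, 0.2783]
ee_rot: [[-0.909, -0.012, -0.417], [-0.012, 1.0, -0.002], [0.417, 0.004, -0.909]]
wrist_force: [-0.2, 0.1, 0.1]
gripper_width: 0.996
t 27.4 tcp [ 0.493 -0.15   0.278] j [  1.  22.   5.  -0. -97. -90.] w 0.996 F [-0.2  0.1  0.1]
 turn units [ 0.009  0.008 -0.008] deg 0.6514141269328241
 shift units now [-1.08  -0.652  1.678] after turn [-1.086 -0.647  1.676] mm 209.94427990176558
panel? [394.202 213.024] c 0.4353994445800781 -0.3475287170410156 wh 115.09535217285156 47.270999908447266 az -6.12432861328125
panel? [358.024 208.119] c 0.44860736083984376 -0.21619961547851563 wh 112.13216400146484 43.4505500793457 az 1.2862190008163452
```

View pics/w7.png

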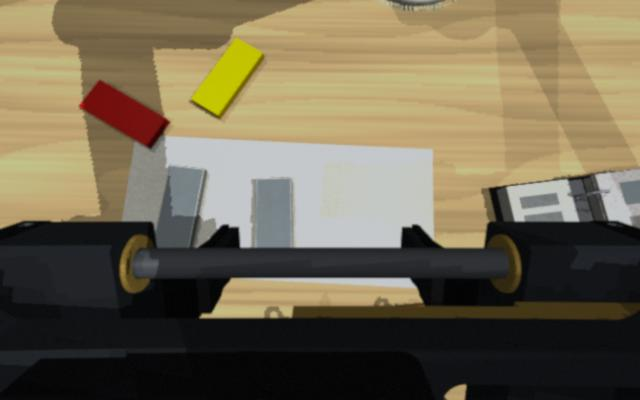

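```bash
python3 -m crank '[[-1,[-0.217,-0.129,0.335],[0.009,0.008,-0.008]],[-1,[-0.217,-0.129,0.335],[0,0,0]],[-1,[-0.217,-0.129,0.335],[0,0,0]],[-1,[-0.217,-0.129,0.335],[0,0,0]],[-1,[-0.217,-0.129,0.335],[0,0,0]],[-1,[0,0,0],[0,0,0]]]';  python3 - <<'E'
from h import *
R=Rg(1.2);g=gp(.4497,-.2161,1.2,.038)
delta(None,R); way([g],R)
c=cap("wrist");cv2.imwrite("pics/w7.png",c['img'])
q=np.radians(1.2);u=np.array([np.cos(q),np.sin(q),0]);v=np.array([-u[1],u[0],0]);C=np.array([.4497,-.2161,.014])
print(proj(c,[C+a*.06*u+b*.025*v for a,b in((1,1),(1,-1),(-1,-1),(-1,1))]))
E
```

```text
time_s: 28.1
tcp_pos: [0.5174, -0.2136, 0.0752]
ee_rot: [[-0.9, -0.024, -0.435], [-0.022, 1.0, -0.01], [0.435, 0.0, -0.9]]
wrist_force: [-0.7, 0.8, -1.1]
gripper_width: 0.998
t 28.1 tcp [ 0.517 -0.214  0.075] j [ -4.  36.  -3.   3. -76. -85.] w 0.998 F [-0.7  0.8 -1.1]
 turn units [-0.002 -0.018  0.004] deg 0.8189971179924124
[-0.015, -0.011, 0.735] 0.74
[[354.541 238.711]
 [286.607 238.522]
 [290.065  89.635]
 [351.817  89.754]]
```

View pics/w7.png

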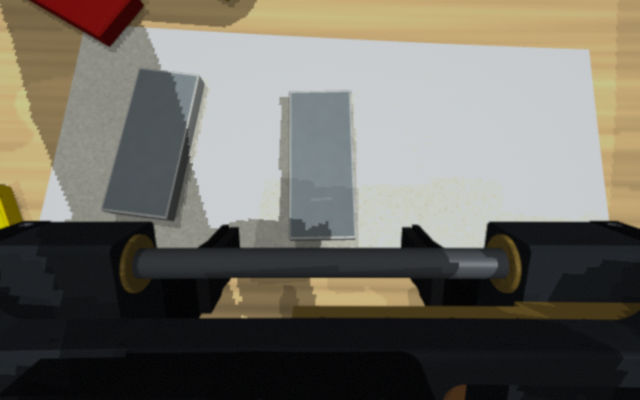

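```bash
python3 -m crank '[[-1,[-0.005,-0.005,0.3],[0,-0.018,0.004]],[-1,[-0.005,-0.005,0.3],[0,0,0]],[-1,[0,0,0.135],[0,0,0]],[-1,[0,0,0],[0,0,0]],[-1,[0,0,0],[0,0,0]]]';  python3 - <<'E'
from h import *
R=Rg(1.2);g=gp(.4497,-.2161,1.2,.038)
delta(None,R); way([g],R)
E
```

```text
time_s: 28.65
tcp_pos: [0.4929, -0.2158, 0.0158]
ee_rot: [[-0.913, -0.023, -0.408], [-0.019, 1.0, -0.015], [0.409, -0.006, -0.913]]
wrist_force: [-0.3, -0.2, 0.5]
gripper_width: 1.0
t 28.65 tcp [ 0.493 -0.216  0.016] j [ -5.  38. -11.   3. -65. -86.] w 1.0 F [-0.3 -0.2  0.5]
 turn units [-0.008  0.02  -0.   ] deg 0.9568607695980087
[0.014, 0.006, 0.092] 0.09
```

```bash
python3 -m crank '[[-1,[0.014,0,0.09],[-0.008,0.02,0]],[1,[0,0,0],[0,0,0]],[1,[0,0,0],[0,0,0]],[1,[0,0,0],[0,0,0]],[1,[0,0,0],[0,0,0]],[1,[0,0,0],[0,0,0]],[1,[0,0,0],[0,0,0]],[1,[0,0,0],[0,0,0]]]'; python3 -m crank '[[1,[0.085,0,-0.18],[0,0,0]],[1,[0.127,0,-0.272],[0,0,0]],[1,[0.127,0,-0.272],[0,0,0]],[1,[0.127,0,-0.272],[0,0,0]],[1,[0.127,0,-0.272],[0,0,0]],[1,[0.127,0,-0.272],[0,0,0]],[1,[0.127,0,-0.272],[0,0,0]],[1,[0.085,0,-0.18],[0,0,0]]]'
python3 - <<'E'
from h import *
R=Rp()@Ro.from_euler('y',90,degrees=True).as_matrix()
delta(None,R)
c=cap("side"); crop(c,"s7",270,130,430,250,5)
E
```

```text
time_s: 29.45
tcp_pos: [0.4861, -0.2159, 0.0059]
ee_rot: [[-0.904, -0.018, -0.426], [-0.017, 1.0, -0.007], [0.426, 0.001, -0.905]]
wrist_force: [0.0, 1.4, 1.0]
gripper_width: 0.569
time_s: 30.25
tcp_pos: [0.487, -0.2164, 0.2273]
ee_rot: [[-0.905, -0.018, -0.424], [-0.017, 1.0, -0.007], [0.424, 0.001, -0.906]]
wrist_force: [0.3, 0.3, -3.4]
gripper_width: 0.567
t 30.25 tcp [ 0.487 -0.216  0.227] j [ -5.  26.   2.   3. -91. -84.] w 0.567 F [ 0.3  0.3 -3.4]
 turn units [ 0.886 -0.001 -1.895] deg 94.162298374535
```

View pics/s7.png

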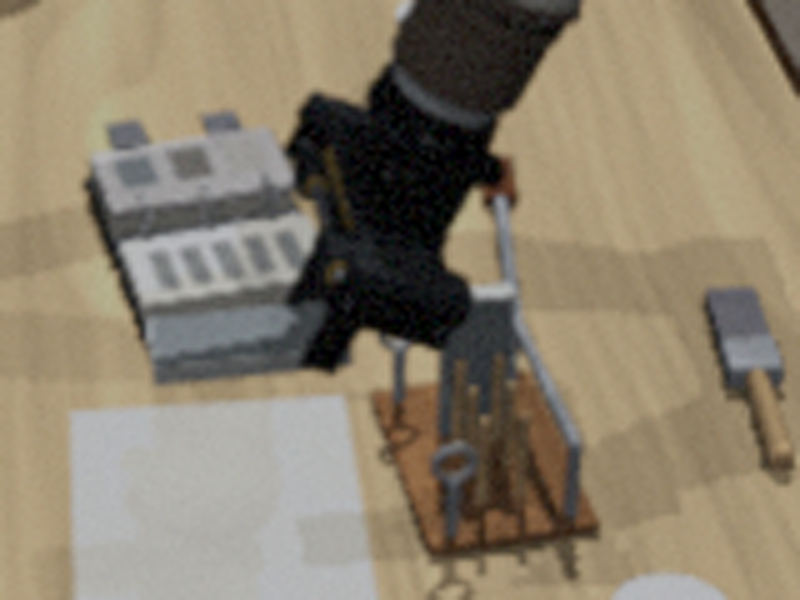

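```bash
python3 -m crank '[[1,[0,0,0],[0.0738,0,-0.158]],[1,[0,0,0],[0.0738,0,-0.158]],[1,[0,0,0],[0.0738,0,-0.158]],[1,[0,0,0],[0.0738,0,-0.158]],[1,[0,0,0],[0.0738,0,-0.158]],[1,[0,0,0],[0.0738,0,-0.158]],[1,[0,0,0],[0.0738,0,-0.158]],[1,[0,0,0],[0.0738,0,-0.158]]]'; python3 -m crank '[[1,[0,0,0],[0.0738,0,-0.158]],[1,[0,0,0],[0.0738,0,-0.158]],[1,[0,0,0],[0.0738,0,-0.158]],[1,[0,0,0],[0.0738,0,-0.158]],[1,[0.05,0,-0.1],[0,-0.182,0]],[1,[0.05,0,-0.1],[0,-0.182,0]],[1,[0,0,0],[0,-0.182,0]],[1,[0,0,0],[0,-0.182,0]]]'; python3 -m crank '[[1,[0,0,0],[0,-0.182,0]],[1,[0,0,0],[0,-0.182,0]],[1,[0,0,0],[0,-0.182,0]],[1,[0,0,0],[0,-0.182,0]],[1,[0,0,0],[0,-0.182,0]],[1,[0,0,0],[0,-0.182,0]],[1,[0,0,0],[0,-0.18,0]],[1,[0,0,0],[0,0,0]]]';python3 - <<'E'
from h import *
delta(None,Rp())
way([K(0,-.06,.24)],Rp())
E
```

```text
time_s: 31.1
tcp_pos: [0.4859, -0.2158, 0.224]
ee_rot: [[-0.392, -0.9, -0.19], [-0.816, 0.436, -0.379], [0.424, 0.007, -0.906]]
wrist_force: [0.1, 0.1, -2.9]
gripper_width: 0.57
time_s: 31.9
tcp_pos: [0.4868, -0.2176, 0.2481]
ee_rot: [[0.091, -0.996, -0.015], [-0.986, -0.092, 0.141], [-0.142, 0.002, -0.99]]
wrist_force: [-0.8, 0.2, -3.5]
gripper_width: 0.566
time_s: 32.7
tcp_pos: [0.4859, -0.22, 0.2418]
ee_rot: [[0.023, -0.996, -0.083], [-0.414, -0.085, 0.906], [-0.91, 0.014, -0.415]]
wrist_force: [-0.2, 0.6, -4.4]
gripper_width: 0.566
t 32.7 tcp [ 0.486 -0.22   0.242] j [ -36.   37.   20.  -50. -117.   36.] w 0.566 F [-0.2  0.6 -4.4]
 turn units [ 0.001  0.011 -0.019] deg 0.9721312582614361
[-0.249, -1.514, 0.577] 1.64
```

```bash
python3 -m crank '[[1,[-0.062,-0.378,0.144],[0,0.011,-0.019]],[1,[-0.062,-0.378,0.144],[0,0,0]],[1,[-0.062,-0.378,0.144],[0,0,0]],[1,[-0.062,-0.378,0.144],[0,0,0]],[1,[0,0,0],[0,0,0]]]'
python3 - <<'E'
from h import *
delta(None,Rp())
way([K(0.0,-.001,.20),K(0.0,-.001,.185)])
E
```

```text
time_s: 33.2
tcp_pos: [0.6347, -0.137, 0.2465]
ee_rot: [[0.055, -0.995, -0.086], [-0.429, -0.101, 0.898], [-0.902, -0.013, -0.433]]
wrist_force: [-0.8, 0.8, -3.2]
gripper_width: 0.569
t 33.2 tcp [ 0.635 -0.137  0.247] j [ -26.   42.   33.  -57. -113.   24.] w 0.569 F [-0.8  0.8 -3.2]
 turn units [ 0.005 -0.014  0.02 ] deg 1.1347318743735548
[0.191, 0.044, 0.676] 0.7
[0.135, 0.002, 0.065] 0.15
```

```bash
python3 -m crank '[[1,[0.095,0.022,0.338],[0.005,-0.014,0.02]],[1,[0.095,0.022,0.338],[0,0,0]],[1,[0,0,0],[0,0,0]]]'
cat >> h.py <<'E'
def bottom(az,c,gt,a=25):
    s=r.sense();R=np.array(s['ee_rot']);t=s['tcp_pos'];G=Rg(az,a);q=np.radians(az);u=np.array([np.cos(q),np.sin(q),0]);C=np.r_[c,.007]
    for n,k in(("bottom",-.06),("centre",0)):
        p=t+R@(G.T@(C+k*u-np.array(gt)));print(n,round((p-RK)@rx,4),round((p-RK)@ry,4),round(p[2],4))
E
python3 - <<'E'
from h import *
delta(None,Rp())
bottom(1.2,(.4497,-.2161),(.4861,-.2159,.0059))
way([K(0.0,-.001,.18),K(0.0,-.001,.11)])
c=cap("wrist"); crop(c,"w8",220,0,420,130,4)
E
```

```text
time_s: 33.5
tcp_pos: [0.6201, -0.0847, 0.1981]
ee_rot: [[0.029, -0.996, -0.086], [-0.418, -0.091, 0.904], [-0.908, 0.01, -0.419]]
wrist_force: [0.9, -0.1, -2.9]
gripper_width: 0.573
t 33.5 tcp [ 0.62  -0.085  0.198] j [ -22.   42.   24.  -57. -106.   28.] w 0.573 F [ 0.9 -0.1 -2.9]
 turn units [ 0.005  0.006 -0.011] deg 0.6085970900815681
bottom -0.0069 -0.0009 0.1017
centre -0.0063 -0.0012 0.1617
[0.167, -0.056, 0.069] 0.19
[0.636, -0.007, 0.293] 0.7
```

View pics/w8.png

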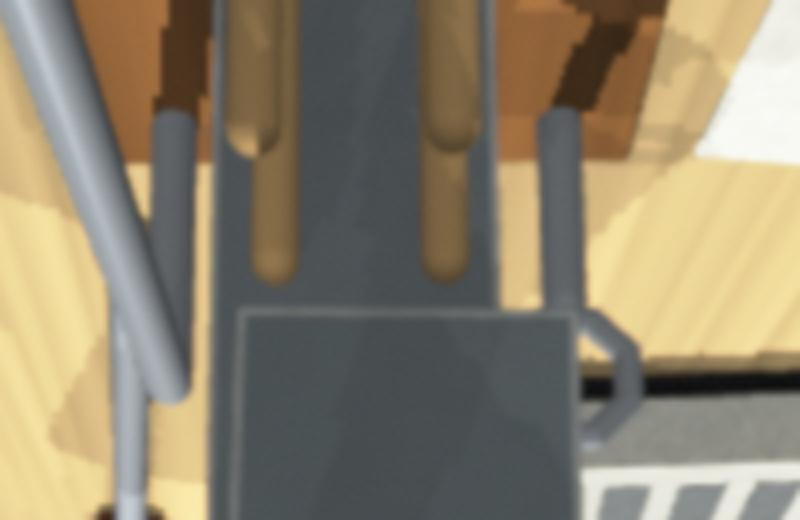

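```bash
python3 -m crank '[[1,[0.167,-0.056,0.069],[0.005,0.006,-0.011]],[1,[0,0,0],[0,0,0]]]'
python3 - <<'E'
from h import *
delta(None,Rp())
bottom(1.2,(.4497,-.2161),(.4861,-.2159,.0059))
way([K(0.0,-.001,.112)])
c=cap("wrist"); crop(c,"w8",220,0,420,130,4)
E
```

```text
time_s: 33.75
tcp_pos: [0.628, -0.0896, 0.1807]
ee_rot: [[0.041, -0.996, -0.076], [-0.423, -0.086, 0.902], [-0.905, -0.005, -0.425]]
wrist_force: [-1.4, 0.0, -3.5]
gripper_width: 0.568
t 33.75 tcp [ 0.628 -0.09   0.181] j [ -23.   43.   24.  -56. -105.   30.] w 0.568 F [-1.4  0.  -3.5]
 turn units [-0.008 -0.003  0.004] deg 0.411946389002327
bottom 0.0019 -0.0072 0.0843
centre 0.0016 -0.007 0.1443
[0.602, 0.024, 0.335] 0.69
```

View pics/w8.png

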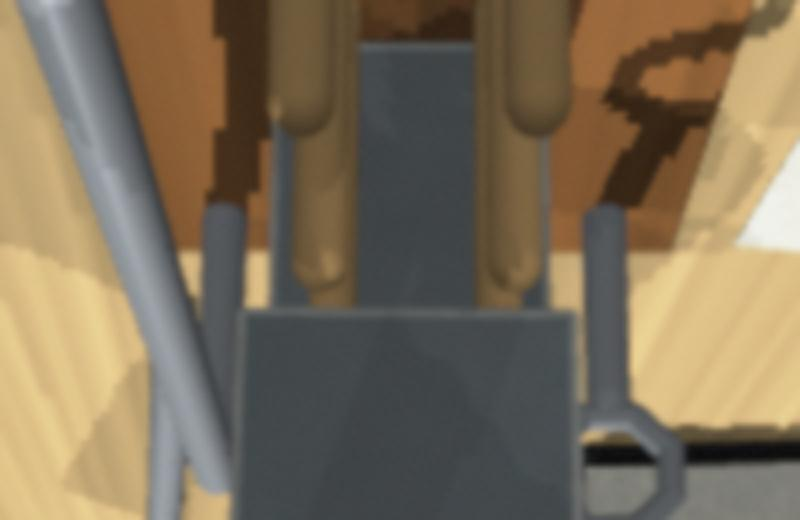

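```bash
python3 -m crank '[[1,[-0.025,0.01,0.054],[-0.008,-0.003,0.004]],[1,[0,0,0],[0,0,0]],[1,[0,0,0],[0,0,0]]]'
python3 - <<'E'
from h import *
delta(None,Rp())
bottom(1.2,(.4497,-.2161),(.4861,-.2159,.0059))
way([K(0.0,-.001,.112)])
E
```

```text
time_s: 34.1
tcp_pos: [0.6265, -0.0837, 0.1831]
ee_rot: [[0.04, -0.996, -0.082], [-0.421, -0.091, 0.903], [-0.906, -0.002, -0.423]]
wrist_force: [-0.0, -0.8, -2.7]
gripper_width: 0.571
t 34.1 tcp [ 0.626 -0.084  0.183] j [ -22.   43.   24.  -56. -105.   30.] w 0.571 F [-0.  -0.8 -2.7]
 turn units [-0.    -0.     0.003] deg 0.12559862126977192
bottom 0.0006 -0.0009 0.0867
centre 0.0005 -0.0009 0.1467
[0.649, 0.011, 0.29] 0.71
```

```bash
python3 -m crank '[[1,[0.16,0.003,0.072],[0,0,0]],[1,[0.16,0.003,0.072],[0,0,0]],[1,[0.16,0.003,0.072],[0,0,0]],[1,[0.16,0,0.072],[0,0,0]],[1,[0,0,0],[0,0,0]],[1,[0,0,0],[0,0,0]]]'
python3 - <<'E'
from h import *
delta(None,Rp())
bottom(1.2,(.4497,-.2161),(.4861,-.2159,.0059))
c=cap("wrist"); crop(c,"w8",220,0,420,130,4)
E
```

```text
time_s: 34.7
tcp_pos: [0.6255, -0.0845, 0.1115]
ee_rot: [[0.038, -0.996, -0.083], [-0.42, -0.092, 0.903], [-0.907, 0.0, -0.421]]
wrist_force: [-0.8, -0.5, -2.9]
gripper_width: 0.571
t 34.7 tcp [ 0.625 -0.085  0.111] j [ -22.   47.   22.  -55. -101.   35.] w 0.571 F [-0.8 -0.5 -2.9]
 turn units [0.001 0.002 0.   ] deg 0.10128974038539319
bottom -0.0007 -0.0015 0.0151
centre -0.0007 -0.0016 0.0751
```

View pics/w8.png

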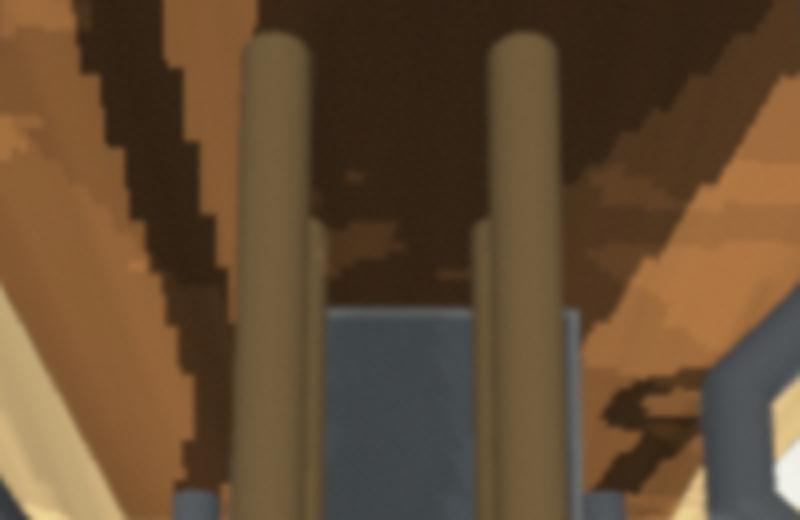

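```bash
python3 -m crank '[[1,[0.027,0,0.013],[0,0,0]],[1,[0,0,0],[0,0,0]],[-1,[0,0,0],[0,0,0]],[-1,[0,0,0],[0,0,0]],[-1,[0,0,0],[0,0,0]],[-1,[0,0,0],[0,0,0]],[-1,[0,0,0],[0,0,0]],[-1,[0,0,0],[0,0,0]]]'; python3 -m crank '[[-1,[0,0,-0.3],[0,0,0]],[-1,[0,0,-0.4],[0,0,0]],[-1,[-0.36,0,-0.35],[0,0,0]],[-1,[-0.36,0,-0.3],[0,0,0]],[-1,[-0.3,0.3,-0.1],[0,0,0]],[-1,[-0.1,0.4,0],[0,0,0]],[-1,[0,0.4,0],[0,0,0]],[-1,[0,0.3,0],[0,0,0]]]'
python3 - <<'E'
from h import *
delta()
c=cap("side"); crop(c,"s8",280,130,440,300,3.5)
c=cap("top"); crop(c,"t8",180,120,430,260,3.2); panels(c,(290,180,425,245))
E
```

```text
time_s: 35.55
tcp_pos: [0.6256, -0.0845, 0.1096]
ee_rot: [[0.04, -0.996, -0.082], [-0.42, -0.092, 0.903], [-0.907, -0.001, -0.422]]
wrist_force: [0.5, 0.3, -0.5]
gripper_width: 0.979
time_s: 36.35
tcp_pos: [0.4916, -0.1812, 0.2729]
ee_rot: [[0.041, -0.996, -0.082], [-0.421, -0.091, 0.902], [-0.906, -0.002, -0.423]]
wrist_force: [-0.1, -1.0, -0.6]
gripper_width: 1.0
t 36.35 tcp [ 0.492 -0.181  0.273] j [ -33.   33.   18.  -52. -116.   33.] w 1.0 F [-0.1 -1.  -0.6]
```

View pics/s8.png

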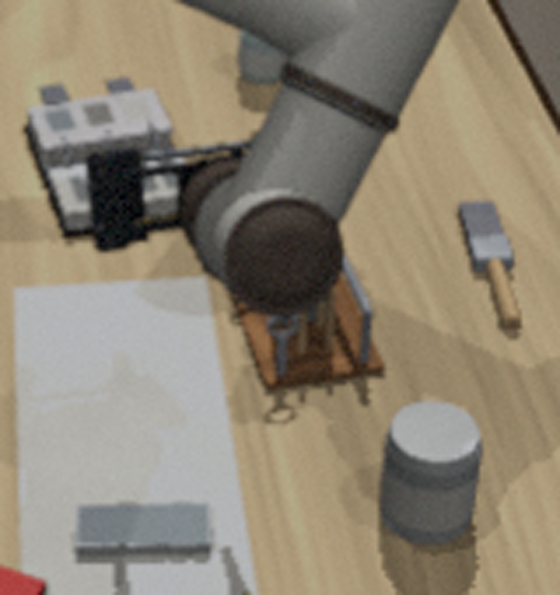

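View pics/t8.png

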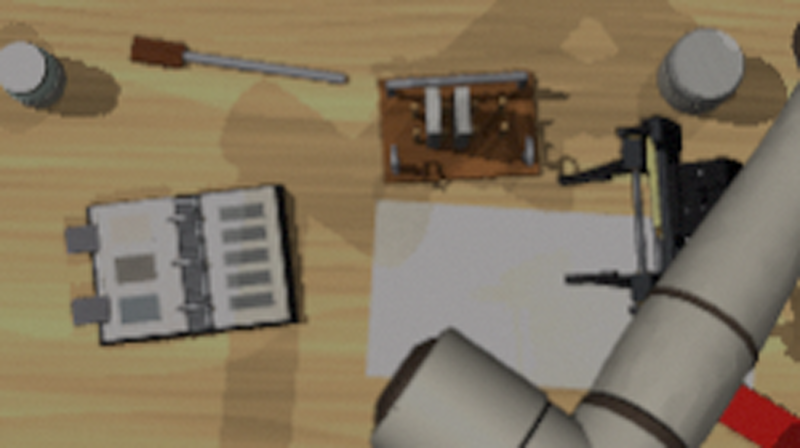

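```bash
python3 -m crank '[[-1,[0,0,0],[0,0.182,0]],[-1,[0,0,0],[0,0.182,0]],[-1,[0,0,0],[0,0.182,0]],[-1,[0,0,0],[0,0.182,0]],[-1,[0,0,0],[0,0.182,0]],[-1,[0,0,0],[0,0.182,0]],[-1,[0,0,0],[0,0.182,0]],[-1,[0,0,0],[0,0.182,0]]]'; python3 -m crank '[[-1,[0,0,0],[0,0.182,0]],[-1,[0,0,0],[0,0.182,0]],[-1,[0,0,0],[0,0.18,0]],[-1,[0,0,0],[-0.0746,0,0.158]],[-1,[0,0,0],[-0.0746,0,0.158]],[-1,[0,0,0],[-0.0746,0,0.158]],[-1,[0,0,0],[-0.0746,0,0.158]],[-1,[0,0,0],[-0.0746,0,0.158]]]'; python3 -m crank '[[-1,[0,0,0],[-0.0746,0,0.158]],[-1,[0,0,0],[-0.0746,0,0.158]],[-1,[0,0,0],[-0.0746,0,0.158]],[-1,[0,0,0],[-0.0746,0,0.158]],[-1,[0,0,0],[-0.0746,0,0.158]],[-1,[0,0,0],[-0.0746,0,0.158]],[-1,[0,0,0],[-0.0746,0,0.158]],[-1,[0,0,0],[-0.07,0,0.145]]]'
python3 - <<'E'
from h import *
R=Rg(-6);g=gp(.4354,-.3475,-6,.042)
delta(g-.08*R[:,2],R)
panels(cap("top"),(290,180,425,245))
E
```

```text
time_s: 37.25
tcp_pos: [0.4951, -0.1805, 0.2734]
ee_rot: [[0.092, -0.996, 0.007], [-0.996, -0.092, -0.013], [0.014, -0.006, -1.0]]
wrist_force: [-1.0, -0.2, -1.2]
gripper_width: 1.001
time_s: 38.05
tcp_pos: [0.4944, -0.1801, 0.2717]
ee_rot: [[-0.511, -0.826, -0.24], [-0.749, 0.564, -0.347], [0.422, 0.002, -0.907]]
wrist_force: [0.9, -0.2, 0.6]
gripper_width: 0.997
time_s: 38.85
tcp_pos: [0.4946, -0.1805, 0.2714]
ee_rot: [[-0.899, 0.116, -0.423], [0.102, 0.993, 0.056], [0.427, 0.007, -0.904]]
wrist_force: [0.4, 0.1, -0.4]
gripper_width: 1.0
t 38.85 tcp [ 0.495 -0.181  0.271] j [ -3.  24.   8.  -2. -98. -93.] w 1.0 F [ 0.4  0.1 -0.4]
 turn units [ 0.015 -0.006 -0.009] deg 0.823951803711348
 shift units now [-1.139 -1.733  1.56 ] after turn [-1.119 -1.723  1.585] mm 259.44689525277994
panel? [394.217 213.217] c 0.4353994445800781 -0.3475287170410156 wh 115.09535217285156 47.270999908447266 az -6.12432861328125
```

```bash
python3 -m crank '[[-1,[-0.187,-0.287,0.264],[0.015,-0.006,-0.009]],[-1,[-0.187,-0.287,0.264],[0,0,0]],[-1,[-0.187,-0.287,0.264],[0,0,0]],[-1,[-0.187,-0.287,0.264],[0,0,0]],[-1,[-0.187,-0.287,0.264],[0,0,0]],[-1,[-0.187,-0.287,0.264],[0,0,0]],[-1,[0,0,0],[0,0,0]]]';  python3 - <<'E'
from h import *
R=Rg(-6);g=gp(.4354,-.3475,-6,.042)
delta(None,R); way([g],R)
c=cap("wrist");cv2.imwrite("pics/w9.png",c['img'])
q=np.radians(-6);u=np.array([np.cos(q),np.sin(q),0]);v=np.array([-u[1],u[0],0]);C=np.array([.4354,-.3475,.014])
print(proj(c,[C+a*.06*u+b*.025*v for a,b in((1,1),(1,-1),(-1,-1),(-1,1))]))
E
```

```text
time_s: 39.6
tcp_pos: [0.5079, -0.3569, 0.0747]
ee_rot: [[-0.898, 0.102, -0.429], [0.091, 0.995, 0.046], [0.431, 0.002, -0.902]]
wrist_force: [-1.9, 0.5, -0.3]
gripper_width: 0.996
t 39.6 tcp [ 0.508 -0.357  0.075] j [-18.  41.   5.   5. -79. -80.] w 0.996 F [-1.9  0.5 -0.3]
 turn units [ 0.001 -0.012  0.005] deg 0.585047435498621
[0.0, 0.017, 0.736] 0.74
[[358.105 230.72 ]
 [290.334 230.525]
 [293.356  82.234]
 [355.128  82.419]]
```

View pics/w9.png

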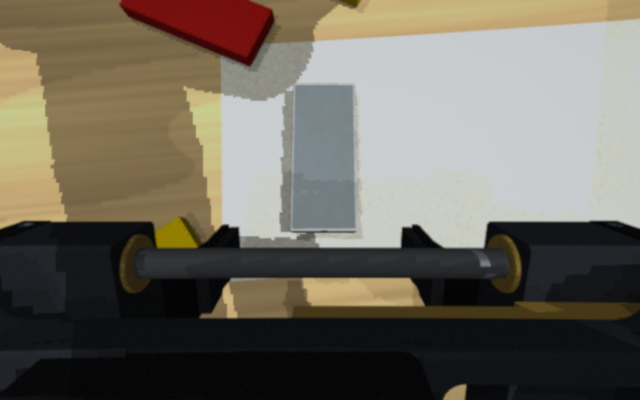

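```bash
python3 -m crank '[[-1,[0,0.01,0.3],[0,-0.01,0.005]],[-1,[0,0.007,0.3],[0,0,0]],[-1,[0,0,0.135],[0,0,0]],[-1,[0,0,0],[0,0,0]]]';  python3 - <<'E'
from h import *
R=Rg(-6);g=gp(.4354,-.3475,-6,.042)
delta(None,R); way([g],R)
E
```

```text
time_s: 40.05
tcp_pos: [0.4797, -0.3498, 0.014]
ee_rot: [[-0.904, 0.101, -0.415], [0.092, 0.995, 0.04], [0.417, -0.002, -0.909]]
wrist_force: [0.4, 0.1, -0.1]
gripper_width: 0.996
t 40.05 tcp [ 0.48  -0.35   0.014] j [-18.  42.  -3.   5. -69. -81.] w 0.996 F [ 0.4  0.1 -0.1]
 turn units [-0.004  0.008  0.003] deg 0.4175194014311227
[-0.005, -0.024, 0.064] 0.07
```

```bash
python3 -m crank '[[-1,[-0.005,-0.02,0.065],[0,0.008,0]],[1,[0,0,0],[0,0,0]],[1,[0,0,0],[0,0,0]],[1,[0,0,0],[0,0,0]],[1,[0,0,0],[0,0,0]],[1,[0,0,0],[0,0,0]],[1,[0,0,0],[0,0,0]],[1,[0,0,0],[0,0,0]]]'; python3 -m crank '[[1,[0.085,0,-0.18],[0,0,0]],[1,[0.127,0,-0.272],[0,0,0]],[1,[0.127,0,-0.272],[0,0,0]],[1,[0.127,0,-0.272],[0,0,0]],[1,[0.127,0,-0.272],[0,0,0]],[1,[0.127,0,-0.272],[0,0,0]],[1,[0.127,0,-0.272],[0,0,0]],[1,[0.127,0,-0.272],[0,0,0]]]'
python3 - <<'E'
from h import *
R=Rp()@Ro.from_euler('y',90,degrees=True).as_matrix()
delta(None,R)
c=cap("side"); crop(c,"s9",270,130,430,290,4)
E
```

```text
time_s: 40.85
tcp_pos: [0.478, -0.3529, 0.0081]
ee_rot: [[-0.902, 0.103, -0.419], [0.094, 0.995, 0.041], [0.421, -0.003, -0.907]]
wrist_force: [0.0, -0.0, 0.7]
gripper_width: 0.569
time_s: 41.65
tcp_pos: [0.4772, -0.3521, 0.2384]
ee_rot: [[-0.902, 0.103, -0.419], [0.094, 0.995, 0.042], [0.421, -0.002, -0.907]]
wrist_force: [-0.3, -0.4, -3.0]
gripper_width: 0.567
t 41.65 tcp [ 0.477 -0.352  0.238] j [-18.  31.  11.   5. -94. -79.] w 0.567 F [-0.3 -0.4 -3. ]
 turn units [ 0.946 -0.001 -2.038] deg 101.11910856464726
```

View pics/s9.png

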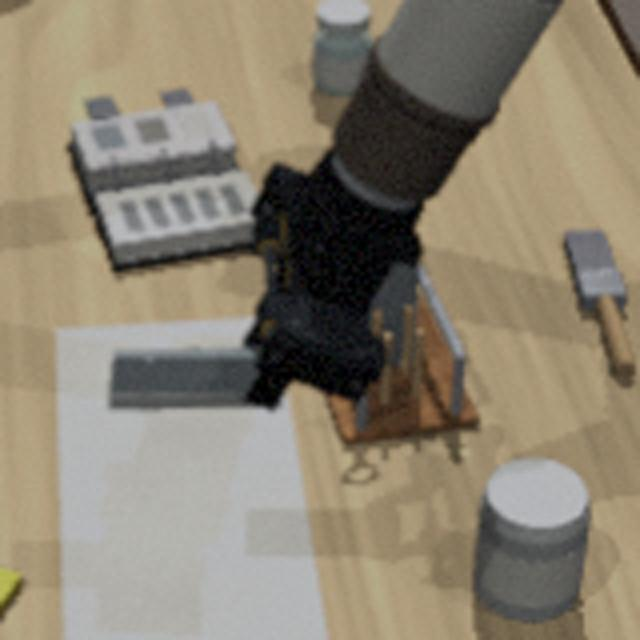

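```bash
python3 -m crank '[[1,[0,0.33,0],[0.0788,0,-0.1698]],[1,[0.05,0.32,0],[0.0788,0,-0.1698]],[1,[0.1,0.3,0],[0.0788,0,-0.1698]],[1,[0.15,0.2,0],[0.0788,0,-0.1698]],[1,[0,0,0],[0.0788,0,-0.1698]],[1,[0,0,0],[0.0788,0,-0.1698]],[1,[0,0,0],[0.0788,0,-0.1698]],[1,[0,0,0],[0.0788,0,-0.1698]]]'; python3 -m crank '[[1,[0,0,0],[0.0788,0,-0.1698]],[1,[0,0,0],[0.0788,0,-0.1698]],[1,[0,0,0],[0.0788,0,-0.1698]],[1,[0,0,0],[0.0788,0,-0.1698]],[1,[0,0,0],[0,0,0]]]';python3 - <<'E'
from h import *
delta(None,Rp())
way([np.array([.48,-.22,.255])])
E
```

```text
time_s: 42.5
tcp_pos: [0.4404, -0.245, 0.2494]
ee_rot: [[-0.427, -0.882, -0.2], [-0.799, 0.472, -0.373], [0.423, 0.0, -0.906]]
wrist_force: [-0.8, -0.3, -2.3]
gripper_width: 0.566
time_s: 43.0
tcp_pos: [0.4381, -0.2456, 0.2496]
ee_rot: [[0.082, -0.996, 0.036], [-0.903, -0.089, -0.421], [0.423, 0.002, -0.906]]
wrist_force: [-0.9, -0.7, -2.7]
gripper_width: 0.566
t 43.0 tcp [ 0.438 -0.246  0.25 ] j [  3.   4. -34.  31. -55. -16.] w 0.566 F [-0.9 -0.7 -2.7]
 turn units [ 0.002 -2.    -0.003] deg 89.9929532906353
[-0.174, -0.44, -0.142] 0.49
```

```bash
python3 -m crank '[[1,[0,-0.22,0],[0,-0.182,0]],[1,[0,-0.22,0],[0,-0.182,0]],[1,[0,0,0],[0,-0.182,0]],[1,[0,0,0],[0,-0.182,0]],[1,[0,0,0],[0,-0.182,0]],[1,[0,0,0],[0,-0.182,0]],[1,[0,0,0],[0,-0.182,0]],[1,[0,0,0],[0,-0.182,0]]]'; python3 -m crank '[[1,[0,0,0],[0,-0.182,0]],[1,[0,0,0],[0,-0.182,0]],[1,[0,0,0],[0,-0.18,0]],[1,[0,0,0],[0,0,0]]]';python3 - <<'E'
from h import *
delta(None,Rp())
way([K(0,-.033,.21)],Rp())
bottom(-6,(.4354,-.3475),(.478,-.3525,.008))
E
```

```text
time_s: 43.8
tcp_pos: [0.4854, -0.2426, 0.2504]
ee_rot: [[0.066, -0.996, -0.059], [-0.754, -0.088, 0.651], [-0.653, 0.002, -0.757]]
wrist_force: [-0.1, -0.2, -2.8]
gripper_width: 0.57
time_s: 44.2
tcp_pos: [0.4841, -0.2437, 0.2445]
ee_rot: [[0.025, -0.996, -0.082], [-0.415, -0.085, 0.906], [-0.909, 0.011, -0.416]]
wrist_force: [0.0, -0.7, -3.8]
gripper_width: 0.568
t 44.2 tcp [ 0.484 -0.244  0.245] j [ -37.   38.   22.  -50. -119.   36.] w 0.568 F [ 0.  -0.7 -3.8]
 turn units [-0.     0.01  -0.016] deg 0.8412554520137874
[-0.166, -1.553, 1.172] 1.95
bottom -0.157 -0.1444 0.1416
centre -0.1563 -0.1449 0.2016
```

```bash
python3 -m crank '[[1,[-0.033,-0.311,0.234],[0,0.01,-0.016]],[1,[-0.033,-0.311,0.234],[0,0,0]],[1,[-0.033,-0.311,0.234],[0,0,0]],[1,[-0.033,-0.311,0.234],[0,0,0]],[1,[-0.033,-0.311,0.234],[0,0,0]],[1,[0,0,0],[0,0,0]],[1,[0,0,0],[0,0,0]]]'
python3 - <<'E'
from h import *
delta(None,Rp())
bottom(-6,(.4354,-.3475),(.478,-.3525,.008))
way([K(0,-.0325,.188)],Rp())
c=cap("wrist"); crop(c,"w8",200,0,440,150,3.3)
c=cap("side"); crop(c,"s9",300,150,420,290,4)
E
```

```text
time_s: 44.9
tcp_pos: [0.6292, -0.1134, 0.2164]
ee_rot: [[0.051, -0.995, -0.085], [-0.43, -0.099, 0.897], [-0.901, -0.01, -0.433]]
wrist_force: [0.6, -0.7, -2.8]
gripper_width: 0.568
t 44.9 tcp [ 0.629 -0.113  0.216] j [ -24.   42.   28.  -56. -109.   27.] w 0.568 F [ 0.6 -0.7 -2.8]
 turn units [ 0.004 -0.015  0.016] deg 0.9942370925311647
bottom 0.0015 -0.0298 0.1135
centre 0.0009 -0.0291 0.1735
[0.269, 0.01, 0.094] 0.29
```

View pics/w8.png

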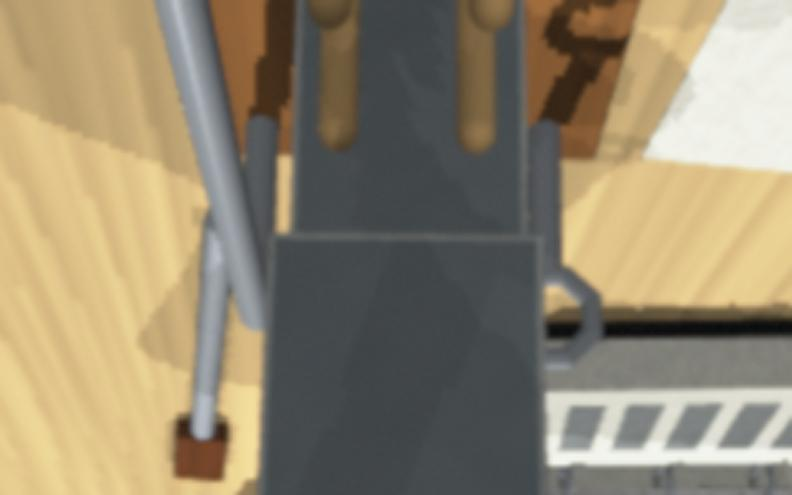

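View pics/s9.png

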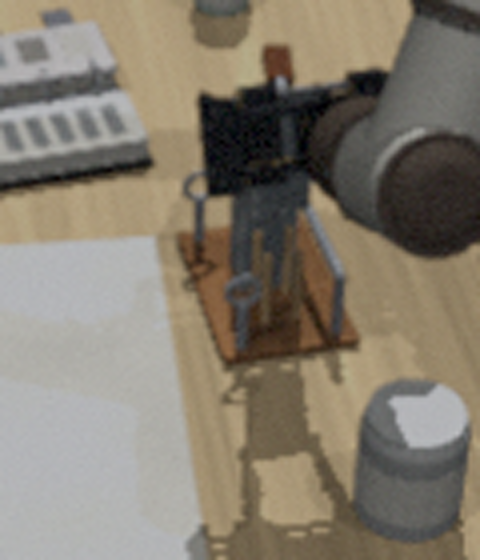

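```bash
python3 -m crank '[[1,[0.135,0.005,0.047],[0.004,-0.015,0.016]],[1,[0.135,0.005,0.047],[0,0,0]],[1,[0,0,0],[0,0,0]],[1,[0,0,0],[0,0,0]]]'
python3 - <<'E'
from h import *
delta(None,Rp())
bottom(-6,(.4354,-.3475),(.478,-.3525,.008))
way([K(0,-.0325,.116)])
E
```

```text
time_s: 45.4
tcp_pos: [0.628, -0.1181, 0.1866]
ee_rot: [[0.035, -0.996, -0.079], [-0.417, -0.087, 0.905], [-0.908, 0.002, -0.419]]
wrist_force: [0.6, -0.4, -2.7]
gripper_width: 0.57
t 45.4 tcp [ 0.628 -0.118  0.187] j [ -25.   44.   27.  -56. -108.   29.] w 0.57 F [ 0.6 -0.4 -2.7]
 turn units [-0.004  0.005 -0.004] deg 0.35355802919660145
bottom -0.0013 -0.0328 0.0838
centre -0.0012 -0.033 0.1438
[0.634, -0.008, 0.311] 0.71
```

```bash
python3 -m crank '[[1,[0.158,-0.005,0.077],[0,0.005,0]],[1,[0.158,-0.005,0.077],[0,0,0]],[1,[0.158,0,0.077],[0,0,0]],[1,[0.158,0,0.077],[0,0,0]],[1,[0,0,0],[0,0,0]],[1,[0,0,0],[0,0,0]]]'
python3 - <<'E'
from h import *
delta(None,Rp())
bottom(-6,(.4354,-.3475),(.478,-.3525,.008))
c=cap("wrist"); crop(c,"w8",200,0,440,150,3.3)
E
```

```text
time_s: 46.0
tcp_pos: [0.6292, -0.1163, 0.1167]
ee_rot: [[0.036, -0.996, -0.08], [-0.421, -0.088, 0.903], [-0.906, 0.001, -0.423]]
wrist_force: [-0.6, -1.0, -1.8]
gripper_width: 0.567
t 46.0 tcp [ 0.629 -0.116  0.117] j [ -24.   48.   25.  -55. -103.   35.] w 0.567 F [-0.6 -1.  -1.8]
 turn units [-0.003 -0.001 -0.003] deg 0.17899292835562292
bottom 0.0002 -0.0315 0.0138
centre 0.0002 -0.0315 0.0738
```

View pics/w8.png

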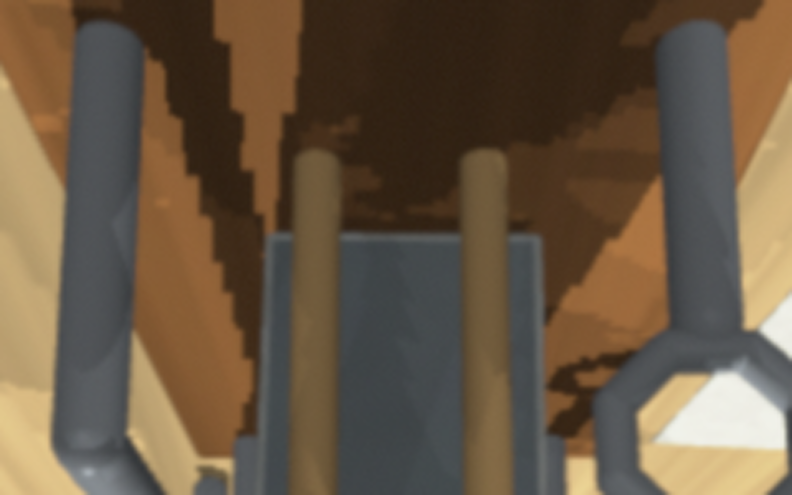

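Inside the last slot, behind the y=-48 dowel pair. I'll release and retreat.

```bash
python3 -m crank '[[1,[0.018,0,0.01],[0,0,0]],[1,[0,0,0],[0,0,0]],[-1,[0,0,0],[0,0,0]],[-1,[0,0,0],[0,0,0]],[-1,[0,0,0],[0,0,0]],[-1,[0,0,0],[0,0,0]],[-1,[0,0,0],[0,0,0]],[-1,[0,0,0],[0,0,0]]]'; python3 -m crank '[[-1,[0,0,-0.3],[0,0,0]],[-1,[0,0,-0.4],[0,0,0]],[-1,[-0.36,0,-0.35],[0,0,0]],[-1,[-0.36,0,-0.3],[0,0,0]],[-1,[-0.3,0.3,-0.1],[0,0,0]],[-1,[-0.1,0.4,0],[0,0,0]],[-1,[0,0.4,0],[0,0,0]],[-1,[0,0.3,0],[0,0,0]]]'
python3 - <<'E'
from h import *
delta()
c=cap("side"); crop(c,"s10",280,130,440,300,3.5)
c=cap("top"); crop(c,"t10",180,120,430,260,3.2)
E
```

```text
time_s: 46.85
tcp_pos: [0.6293, -0.1162, 0.1156]
ee_rot: [[0.038, -0.996, -0.079], [-0.422, -0.088, 0.903], [-0.906, -0.001, -0.423]]
wrist_force: [0.2, 0.9, 0.2]
gripper_width: 0.976
time_s: 47.65
tcp_pos: [0.495, -0.2121, 0.2792]
ee_rot: [[0.038, -0.996, -0.079], [-0.423, -0.087, 0.902], [-0.906, -0.001, -0.424]]
wrist_force: [-0.1, -0.2, 0.5]
gripper_width: 1.003
t 47.65 tcp [ 0.495 -0.212  0.279] j [ -35.   35.   22.  -52. -119.   32.] w 1.003 F [-0.1 -0.2  0.5]
```

View pics/t10.png

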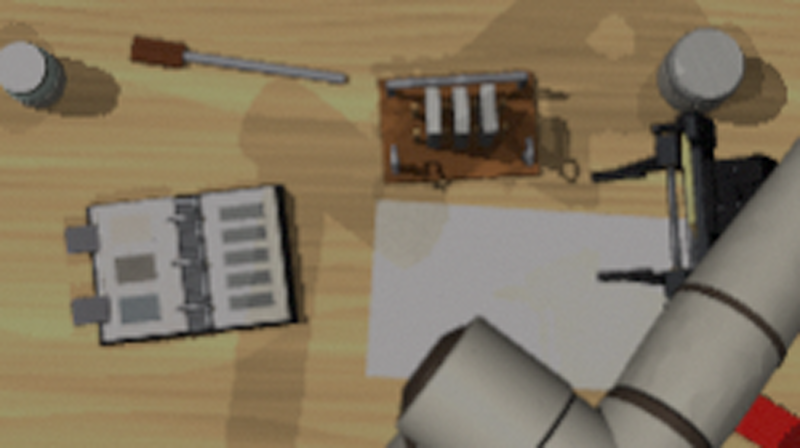

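```bash
cat >> h.py <<'E'
def Rd(az): a=np.radians(az);return pose(-up,[np.cos(a),np.sin(a),0])
E
python3 - <<'E'
from h import *
R=Rd(173.2); delta([.7025,.26,.2],R)
E
```

```text
t 47.75 tcp [ 0.494 -0.213  0.279] j [ -35.   35.   22.  -52. -119.   32.] w 1.0 F [ 0.4 -0.1 -0.7]
 turn units [0.148 1.438 0.231] deg 65.85980602673251
 shift units now [-1.202 -2.48   4.44 ] after turn [-4.94  -1.509  0.794] mm 522.5904146576067
```

View pics/s10.png

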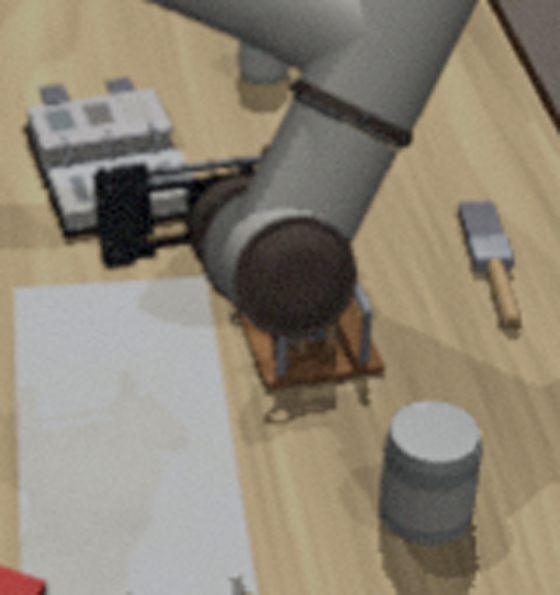

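Turning the tool down, then moving over to the rod.

```bash
python3 -m crank '[[-1,[0,0,0],[0.0185,0.18,0.029]],[-1,[0,0,0],[0.0185,0.18,0.029]],[-1,[0,0,0],[0.0185,0.18,0.029]],[-1,[0,0,0],[0.0185,0.18,0.029]],[-1,[0,0,0],[0.0185,0.18,0.029]],[-1,[0,0,0],[0.0185,0.18,0.029]],[-1,[0,0,0],[0.0185,0.18,0.029]],[-1,[0,0,0],[0.0185,0.18,0.029]]]'; python3 -m crank '[[-1,[-0.42,-0.13,0],[0,0,0]],[-1,[-0.42,-0.13,0],[0,0,0]],[-1,[-0.42,-0.13,0],[0,0,0]],[-1,[-0.42,-0.13,0],[0,0,0]],[-1,[-0.42,-0.13,0],[0,0,0]],[-1,[-0.42,-0.13,0],[0,0,0]],[-1,[-0.42,-0.13,0],[0,0,0]],[-1,[-0.42,-0.13,0],[0,0,0]]]'; python3 -m crank '[[-1,[-0.42,-0.13,0],[0,0,0]],[-1,[-0.42,-0.13,0],[0,0,0]],[-1,[-0.42,-0.13,0.1],[0,0,0]],[-1,[0,0,0],[0,0,0]],[-1,[0,0,0],[0,0,0]]]'
python3 - <<'E'
from h import *
R=Rd(173.2); delta([.7025,.26,.15],R)
c=cap("wrist");cv2.imwrite("pics/w11.png",c['img'])
print(proj(c,[[.677,.046,.006],[.7025,.26,.012],[.706,.29,.006]]))
E
```

```text
time_s: 48.55
tcp_pos: [0.4984, -0.2116, 0.2797]
ee_rot: [[-0.117, -0.993, 0.005], [-0.993, 0.117, -0.007], [0.006, -0.006, -1.0]]
wrist_force: [0.2, -0.2, -0.2]
gripper_width: 0.997
time_s: 49.35
tcp_pos: [0.6403, 0.1122, 0.2778]
ee_rot: [[-0.117, -0.993, 0.001], [-0.993, 0.117, -0.0], [0.0, -0.001, -1.0]]
wrist_force: [1.0, -0.4, 1.0]
gripper_width: 1.003
time_s: 49.85
tcp_pos: [0.6929, 0.2318, 0.2656]
ee_rot: [[-0.115, -0.993, -0.002], [-0.993, 0.115, -0.002], [0.002, 0.002, -1.0]]
wrist_force: [-0.0, 0.2, -0.1]
gripper_width: 1.003
t 49.85 tcp [0.693 0.232 0.266] j [ 31.  32.  22.   0. -81. -38.] w 1.003 F [-0.   0.2 -0.1]
 turn units [ 0.002 -0.003  0.004] deg 0.24958679487351845
 shift units now [-0.294 -0.064  1.156] after turn [-0.292 -0.061  1.156] mm 119.42834825359088
[[314.745  14.004]
 [314.871 192.465]
 [315.007 212.832]]
```

View pics/w11.png

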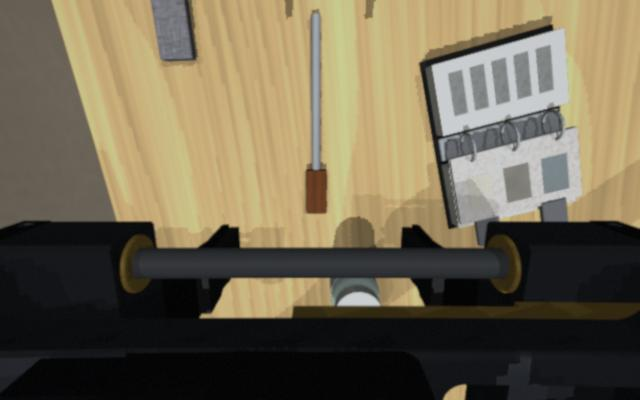

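```bash
python3 -m crank '[[-1,[-0.1,-0.02,0.38],[0,0,0.004]],[-1,[-0.1,-0.02,0.38],[0,0,0]],[-1,[-0.092,-0.02,0.39],[0,0,0]],[-1,[0,0,0.4],[0,0,0]],[-1,[0,0,0.4],[0,0,0]],[-1,[0,0,0.4],[0,0,0]],[-1,[0,0,0],[0,0,0]]]'
python3 - <<'E'
from h import *
R=Rd(173.2); delta([.7025,.26,.004],R)
c=cap("wrist");cv2.imwrite("pics/w11.png",c['img'])
print(proj(c,[[.7025,.26,.012],[.706,.29,.006],[.6989,.230,.006]]))
E
```

```text
time_s: 50.6
tcp_pos: [0.6986, 0.2548, 0.0266]
ee_rot: [[-0.123, -0.992, -0.011], [-0.992, 0.123, -0.006], [0.008, 0.01, -1.0]]
wrist_force: [-0.9, -0.8, -0.2]
gripper_width: 1.002
t 50.6 tcp [0.699 0.255 0.027] j [ 32.  43.   8.  -0. -56. -39.] w 1.002 F [-0.9 -0.8 -0.2]
 turn units [ 0.013 -0.01  -0.006] deg 0.7552953434416602
 shift units now [-0.058 -0.034  0.225] after turn [-0.056 -0.032  0.226] mm 23.487082536201978
[[313.78  245.11 ]
 [314.433 286.22 ]
 [313.439 193.2  ]]
```

View pics/w11.png

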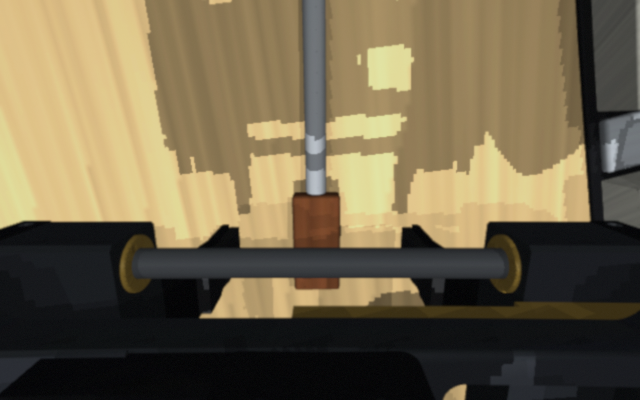

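```bash
python3 -m crank '[[-1,[-0.028,-0.02,0.11],[0.013,-0.01,-0.006]],[-1,[-0.028,-0.014,0.115],[0,0,0]],[-1,[0,0,0],[0,0,0]],[-1,[0,0,0],[0,0,0]]]'
python3 - <<'E'
from h import *
R=Rd(173.2); delta([.7025,.26,.004],R)
E
```

```text
time_s: 51.05
tcp_pos: [0.7076, 0.2634, 0.0117]
ee_rot: [[-0.115, -0.993, 0.013], [-0.993, 0.115, 0.006], [-0.007, -0.013, -1.0]]
wrist_force: [0.2, -0.1, -0.2]
gripper_width: 1.004
t 51.05 tcp [0.708 0.263 0.012] j [ 33.  44.   8.   0. -53. -39.] w 1.004 F [ 0.2 -0.1 -0.2]
 turn units [-0.016  0.009  0.004] deg 0.8568130807404408
 shift units now [0.04  0.047 0.076] after turn [0.04  0.046 0.077] mm 9.788558575537177
```

```bash
python3 -m crank '[[-1,[0.02,0.02,0.04],[-0.008,0.004,0]],[-1,[0.02,0.02,0.03],[0,0,0]],[-1,[0,0,0],[0,0,0]],[-1,[0,0,0],[0,0,0]]]'
python3 - <<'E'
from h import *
R=Rd(173.2); delta([.7025,.26,.004],R)
E
```

```text
time_s: 51.45
tcp_pos: [0.7024, 0.2596, 0.0031]
ee_rot: [[-0.115, -0.993, 0.005], [-0.993, 0.115, 0.003], [-0.003, -0.005, -1.0]]
wrist_force: [-0.4, 0.1, -0.1]
gripper_width: 0.997
t 51.45 tcp [0.702 0.26  0.003] j [ 33.  44.   7.   0. -52. -39.] w 0.997 F [-0.4  0.1 -0.1]
 turn units [-0.006  0.004  0.004] deg 0.37343832763275797
 shift units now [-0.004 -0.001 -0.009] after turn [-0.004 -0.001 -0.009] mm 0.9591504264909574
```

```bash
python3 -m crank '[[1,[0,0,0],[0,0,0]],[1,[0,0,0],[0,0,0]],[1,[0,0,0],[0,0,0]],[1,[0,0,0],[0,0,0]],[1,[0,0,0],[0,0,0]],[1,[0,0,0],[0,0,0]],[1,[0,0,0],[0,0,0]],[1,[0,0,0],[0,0,0]]]'; python3 -m crank '[[1,[0,0,0],[0,0,0]],[1,[0,0,0],[0,0,0]],[1,[0,0,-0.15],[0,0,0]],[1,[0,0,-0.25],[0,0,0]],[1,[0,0,-0.25],[0,0,0]],[1,[0,0,-0.25],[0,0,0]],[1,[0,0,0],[0,0,0]]]'
python3 - <<'E'
from h import *
R=Rd(180+5.2); delta(K(-.042,.33,.068),R)
c=cap("wrist");cv2.imwrite("pics/w12.png",c['img'])
c=cap("side"); crop(c,"s12",290,110,440,220,5)
E
```

```text
time_s: 52.25
tcp_pos: [0.7025, 0.2598, 0.0031]
ee_rot: [[-0.115, -0.993, 0.005], [-0.993, 0.115, 0.003], [-0.003, -0.005, -1.0]]
wrist_force: [-0.8, 1.3, 0.4]
gripper_width: 0.356
time_s: 52.95
tcp_pos: [0.7049, 0.2607, 0.0996]
ee_rot: [[-0.114, -0.993, 0.015], [-0.993, 0.114, 0.007], [-0.009, -0.014, -1.0]]
wrist_force: [0.1, -0.4, -0.0]
gripper_width: 0.316
t 52.95 tcp [0.705 0.261 0.1  ] j [ 33.  39.  11.   0. -62. -39.] w 0.316 F [ 0.1 -0.4 -0. ]
 turn units [-0.019  0.009 -0.261] deg 11.804515494349223
 shift units now [0.373 1.483 0.292] after turn [0.061 1.523 0.316] mm 155.67535286224438
```

View pics/w12.png

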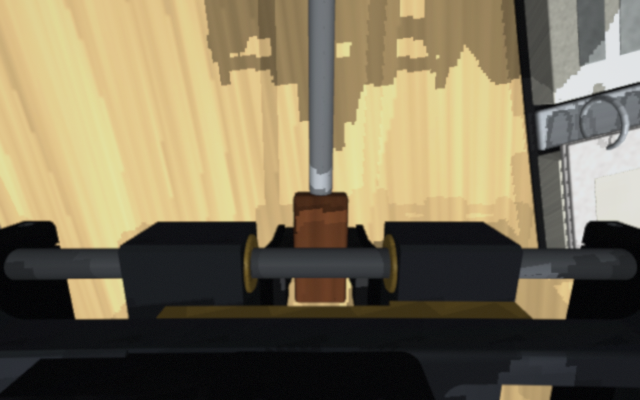

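View pics/s12.png

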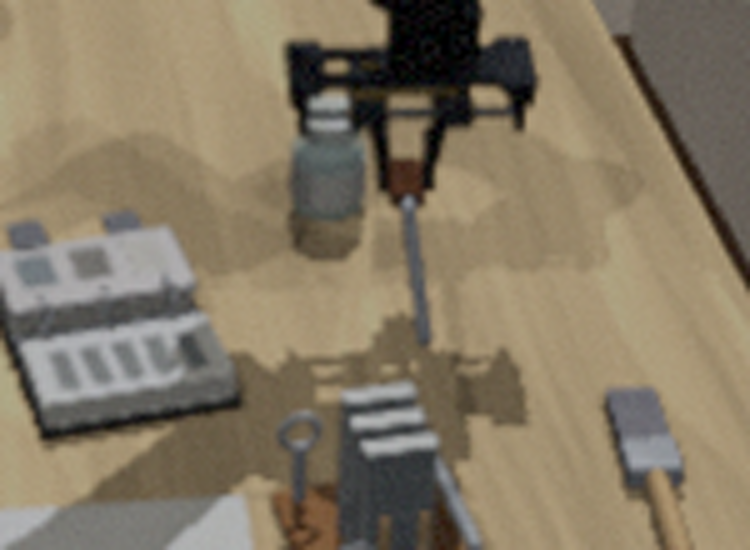

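```bash
python3 -m crank '[[1,[0.01,0.25,-0.1],[-0.01,0.005,-0.13]],[1,[0.01,0.3,0],[-0.009,0.004,-0.131]],[1,[0.01,0.32,0],[0,0,0]],[1,[0.01,0.32,0],[0,0,0]],[1,[0.01,0.32,0],[0,0,0]],[1,[0,0,0],[0,0,0]],[1,[0,0,0],[0,0,0]]]'
python3 - <<'E'
from h import *
R=Rd(180+5.2); delta(K(-.042,.33,.068),R)
c=cap("side"); cv2.imwrite("pics/s13f.png",c['img']); crop(c,"s13",290,130,420,230,6)
c2=cap("top"); crop(c2,"t13",210,110,370,210,5)
c=cap("wrist");cv2.imwrite("pics/w13.png",c['img'])
E
```

```text
time_s: 53.75
tcp_pos: [0.551, 0.249, 0.1035]
ee_rot: [[0.09, -0.996, -0.011], [-0.996, -0.09, -0.005], [0.004, 0.011, -1.0]]
wrist_force: [0.6, 0.5, -1.1]
gripper_width: 0.317
t 53.75 tcp [0.551 0.249 0.104] j [ 40.  26. -11.  -0. -53. -34.] w 0.317 F [ 0.6  0.5 -1.1]
 turn units [ 0.014 -0.005 -0.001] deg 0.6784317518268433
 shift units now [ 0.083 -0.024  0.356] after turn [ 0.084 -0.02   0.355] mm 36.58687658174642
```

View pics/s13.png

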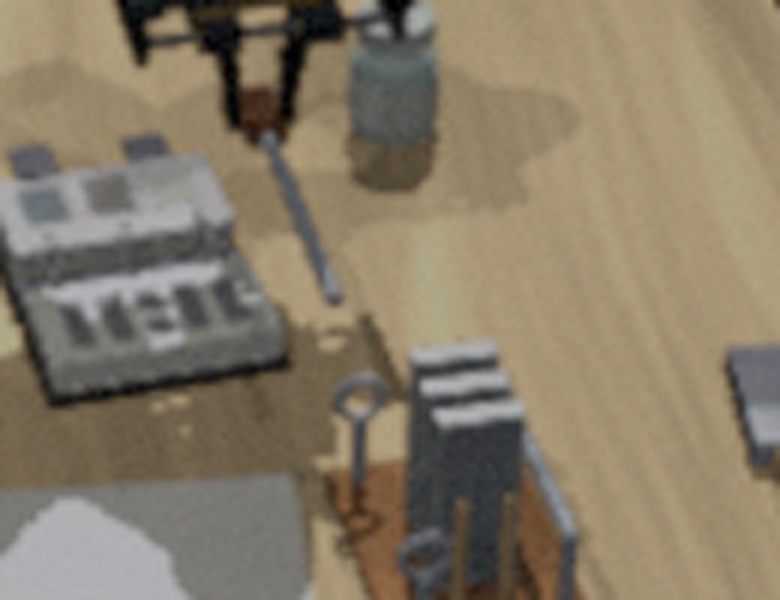

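View pics/t13.png

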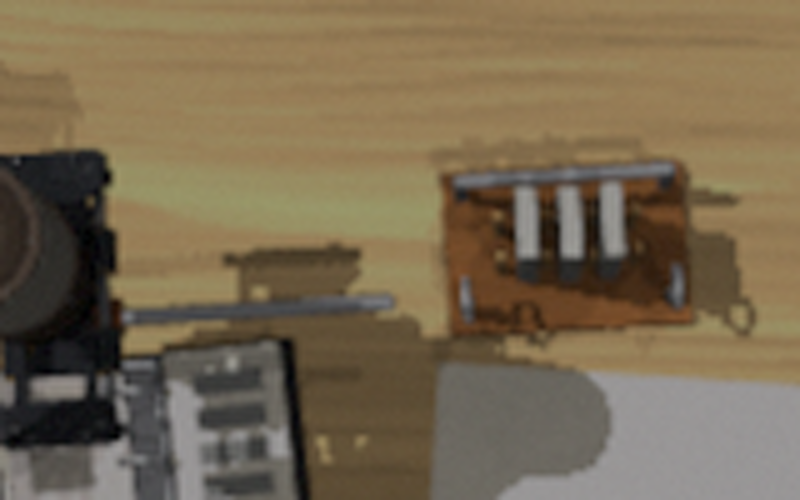

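View pics/w13.png

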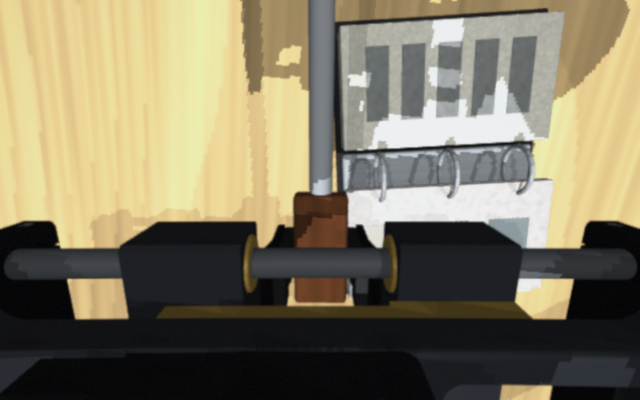

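Run:
```python
from h import *
t=cap("top");s=cap("side")
P=tri(t,[(288.6,170.1),(235,173.6)],s,[(345.6,179.3),(334.8,153)])
print(P); 
for p in P: print((p[:3]-RK)@rx,(p[:3]-RK)@ry,p[2])
delta(None,Rd(185.2))
print(r.sense()['ee_rot'])
# mask of steel shaft in top for axis fit
```

```text
[[0.568 0.033 0.11  0.   ]
 [0.553 0.216 0.107 0.002]]
-0.04618248678316799 0.12208573306545493 0.10970650107870406
-0.04520772508371257 0.30558595470141736 0.10700953075500963
t 54.0 tcp [0.552 0.249 0.103] j [ 39.  27. -11.  -0. -53. -34.] w 0.321 F [-0.1  0.1 -0.6]
 turn units [ 0.013 -0.004 -0.003] deg 0.6409840734892105
[[ 0.089 -0.996 -0.01 ]
 [-0.996 -0.089 -0.004]
 [ 0.003  0.01  -1.   ]]
```

Run:
```python
from h import *
t=cap("top");s=cap("side")
crop(t,"t14",290,145,360,185,11)
crop(s,"s14",330,165,400,240,8)
P=tri(t,[(303.2,169.6),(345.6,167)],s,[(350,196.7),(360.7,222.5)])
for p in P: print(p,(p[:3]-RK)@rx,(p[:3]-RK)@ry)
```

```text
[ 0.577 -0.016  0.068  0.   ] -0.04199051318485534 0.07241104219102162
[ 0.59  -0.164  0.071  0.   ] -0.04274554761686554 -0.07633379351711615
```

View pics/t14.png

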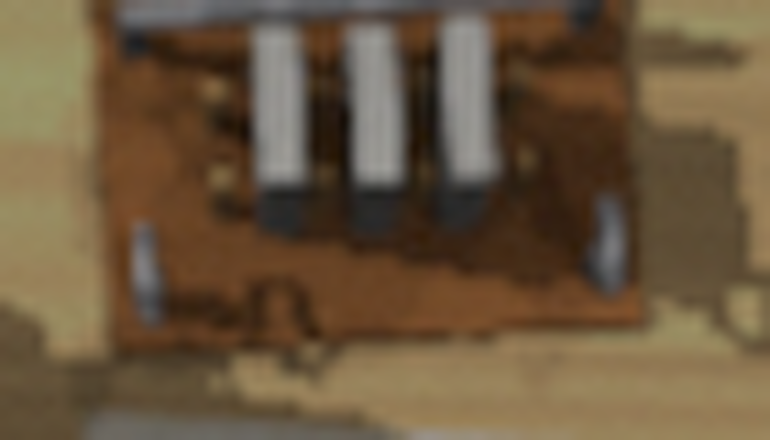

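View pics/s14.png

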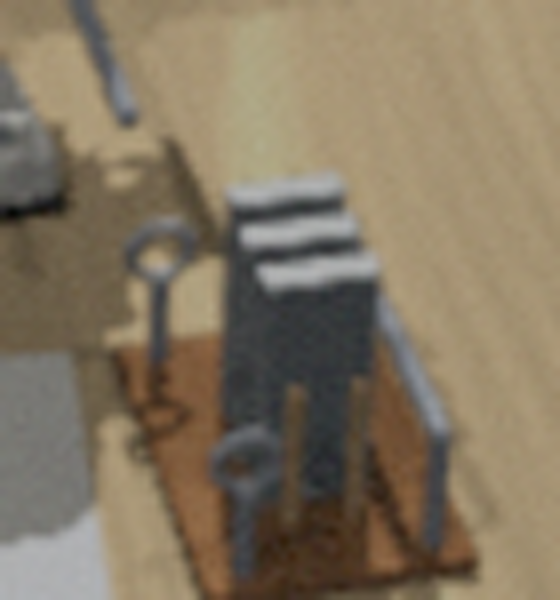

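```bash
python3 - <<'E'
from h import *
R=Rd(185.2); delta(K(-.041,.315,.067),R)
E
python3 -m crank '[[1,[0.05,0,0.09],[0.013,-0.004,-0.003]],[1,[0.05,-0.02,0.09],[0,0,0]],[1,[0.04,0,0.09],[0,0,0]],[1,[0,0,0.09],[0,0,0]],[1,[0,0,0],[0,0,0]],[1,[0,0,0],[0,0,0]]]'
python3 - <<'E'
from h import *
R=Rd(185.2); delta(K(-.041,.315,.067),R)
t=cap("top");s=cap("side")
crop(t,"t15",225,155,315,185,8.5)
crop(s,"s15",320,150,380,210,10)
E
```

```text
t 54.1 tcp [0.552 0.249 0.104] j [ 39.  27. -11.  -0. -53. -34.] w 0.317 F [-0.1  0.2 -1. ]
 turn units [ 0.013 -0.004 -0.002] deg 0.6388488940735615
 shift units now [ 0.233 -0.023  0.367] after turn [ 0.234 -0.018  0.366] mm 43.50480772716171
time_s: 54.7
tcp_pos: [0.555, 0.2355, 0.0678]
ee_rot: [[0.092, -0.996, -0.0], [-0.996, -0.092, -0.0], [0.0, 0.0, -1.0]]
wrist_force: [0.2, 0.2, -1.5]
gripper_width: 0.316
t 54.7 tcp [0.555 0.235 0.068] j [ 38.  28. -14.   0. -48. -33.] w 0.316 F [ 0.2  0.2 -1.5]
 turn units [ 0.    -0.     0.002] deg 0.07433719083777834
 shift units now [ 0.096 -0.003  0.008] after turn [ 0.096 -0.003  0.008] mm 9.588209377718933
```

View pics/t15.png

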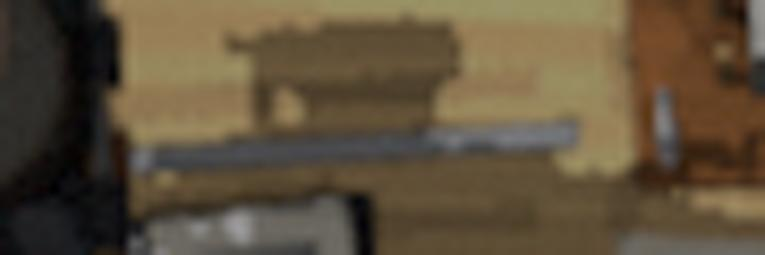

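View pics/s15.png

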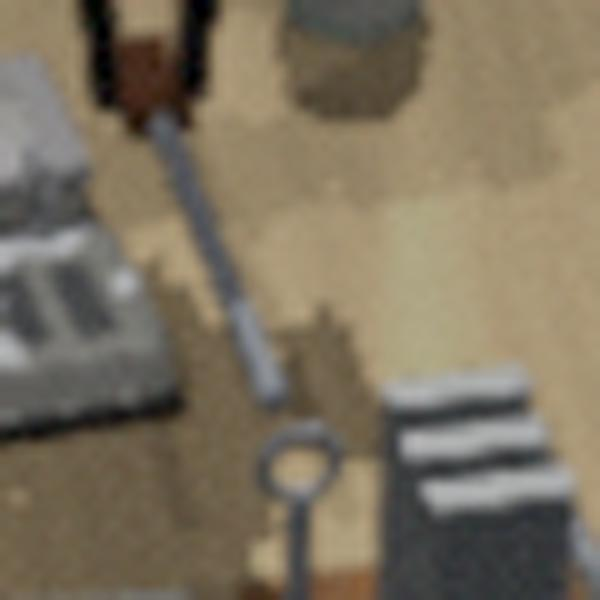

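```bash
python3 -m crank '[[1,[0.1,0,0],[0,0,0]],[1,[0.1,0,0],[0,0,0]],[1,[0.1,0,0],[0,0,0]],[1,[0.1,0,0],[0,0,0]],[1,[0.1,0,0],[0,0,0]],[1,[0,0,0],[0,0,0]],[1,[0,0,0],[0,0,0]]]'
python3 - <<'E'
from h import *
R=Rd(185.2); delta(K(-.041,.115,.067),R)
t=cap("top");s=cap("side")
crop(t,"t15",240,155,330,185,8.5)
crop(s,"s15",320,150,380,210,10)
E
```

```text
time_s: 55.5
tcp_pos: [0.5596, 0.1853, 0.0682]
ee_rot: [[0.091, -0.996, 0.0], [-0.996, -0.091, 0.0], [-0.0, -0.0, -1.0]]
wrist_force: [0.3, 0.2, -0.7]
gripper_width: 0.319
t 55.5 tcp [0.56  0.185 0.068] j [ 34.  27. -16.   0. -47. -29.] w 0.319 F [ 0.3  0.2 -0.7]
 turn units [-0.     0.     0.001] deg 0.032634412886815914
 shift units now [ 1.592 -0.001  0.011] after turn [ 1.592 -0.002  0.012] mm 159.16420898490858
```

View pics/t15.png

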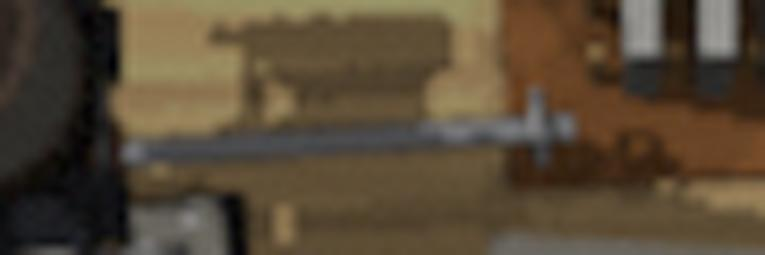

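View pics/s15.png

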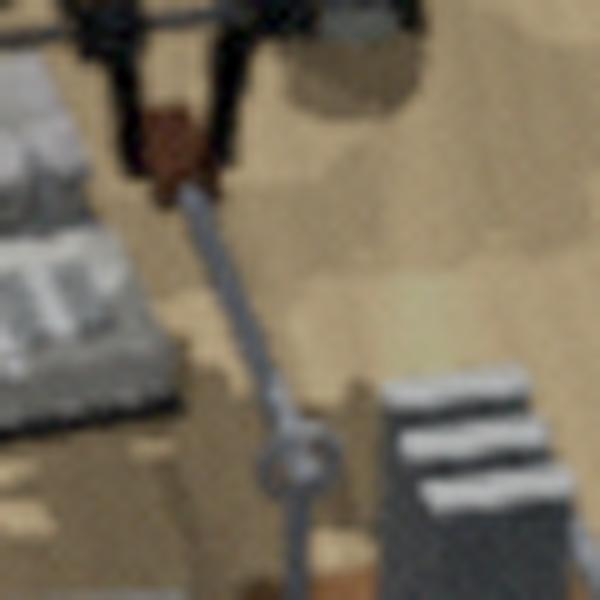

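```bash
python3 -m crank '[[1,[0.15,0,0],[0,0,0]],[1,[0.15,0,0],[0,0,0]],[1,[0.15,0,0],[0,0,0]],[1,[0.15,0,0],[0,0,0]],[1,[0.15,0,0],[0,0,0]],[1,[0.25,0,0],[0,0,0]],[1,[0,0,0],[0,0,0]],[1,[0,0,0],[0,0,0]]]'
python3 - <<'E'
from h import *
R=Rd(185.2); delta(K(-.041,.115,.067),R)
t=cap("top");s=cap("side")
crop(t,"t15",265,150,355,185,8.5)
crop(s,"s15",320,170,390,240,8.5)
E
```

```text
time_s: 56.4
tcp_pos: [0.5688, 0.085, 0.0681]
ee_rot: [[0.09, -0.996, 0.0], [-0.996, -0.09, 0.0], [-0.0, -0.0, -1.0]]
wrist_force: [0.5, 0.8, -1.3]
gripper_width: 0.318
t 56.4 tcp [0.569 0.085 0.068] j [ 25.  26. -18.   0. -46. -19.] w 0.318 F [ 0.5  0.8 -1.3]
 turn units [-0.     0.    -0.001] deg 0.03730605083068448
 shift units now [ 0.584 -0.002  0.011] after turn [ 0.584 -0.002  0.011] mm 58.42482076773098
```

View pics/t15.png

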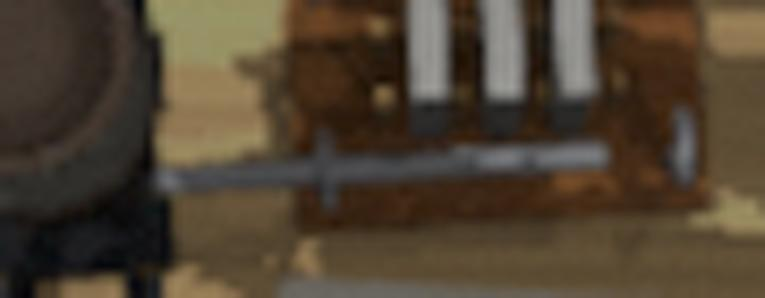

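View pics/s15.png

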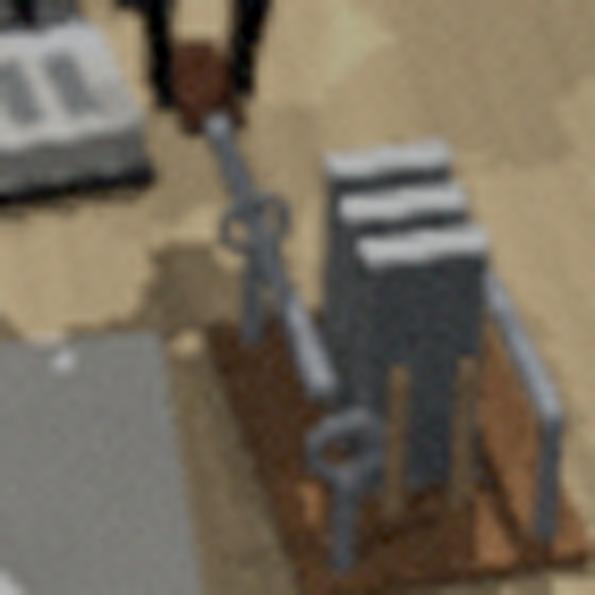

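Run:
```python
from h import *
t=cap("top");s=cap("side")
T=lambda l:np.array(l)/8.5+[265,150];S=lambda l:np.array(l)/8.5+[320,170]
P=tri(t,T([(605,156),(684,146),(326,170)]),s,S([(322,388),(345,447),(254,220)]))
for p in P: print(p,(p[:3]-RK)@rx,(p[:3]-RK)@ry)
```

```text
[ 0.585 -0.131  0.074  0.002] -0.044747881812883514 -0.043047916847821555
[ 0.589 -0.164  0.071  0.   ] -0.04312423568507139 -0.07591692590775878
[ 0.576 -0.016  0.072  0.001] -0.043310071283981795 0.07183694665765067
```

```bash
python3 -m crank '[[1,[0.05,-0.012,0.018],[0,0,0]],[1,[0.1,0,0],[0,0,0]],[1,[0.1,0,0],[0,0,0]],[1,[0,0,0],[0,0,0]],[1,[0,0,0],[0,0,0]]]'
python3 - <<'E'
from h import *
R=Rd(185.2); delta(K(-.041,.115,.067),R); print(r.sense()['moment'])
t=cap("top");s=cap("side")
crop(t,"t15",265,150,355,185,8.5)
crop(s,"s15",320,170,390,240,8.5)
E
```

```text
time_s: 57.1
tcp_pos: [0.5722, 0.0607, 0.0662]
ee_rot: [[0.091, -0.996, 0.0], [-0.996, -0.091, 0.0], [-0.0, -0.0, -1.0]]
wrist_force: [0.2, -0.0, -0.4]
gripper_width: 0.317
t 57.1 tcp [0.572 0.061 0.066] j [ 22.  26. -18.  -0. -46. -17.] w 0.317 F [ 0.2 -0.  -0.4]
 turn units [-0.  0.  0.] deg 0.009601250465567496
 shift units now [ 0.34   0.01  -0.008] after turn [ 0.34   0.01  -0.008] mm 33.98759287496755
[ 0.172 -0.119 -0.002]
```

View pics/t15.png

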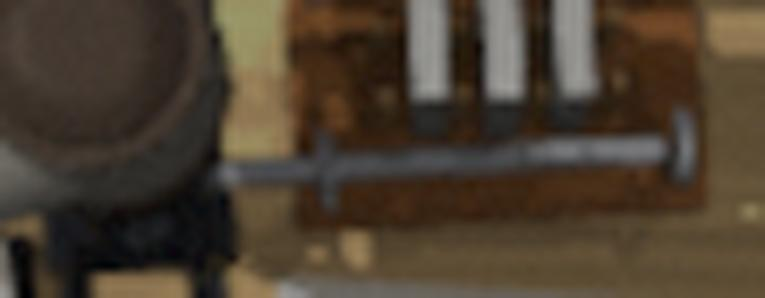

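View pics/s15.png

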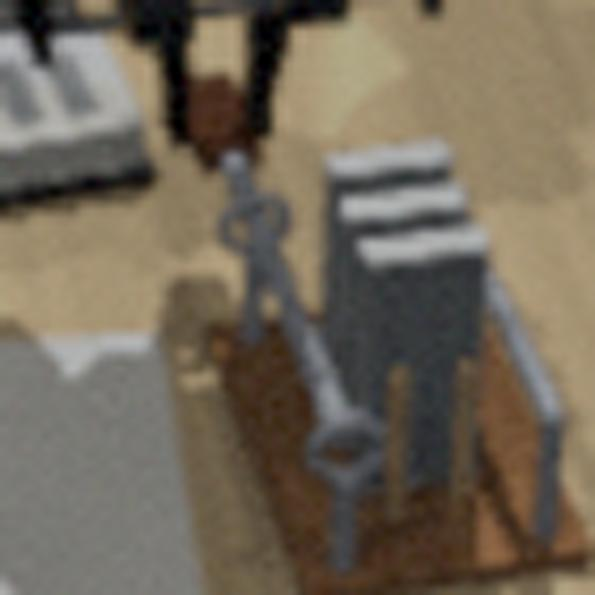

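```bash
python3 -m crank '[[1,[0.05,-0.008,0],[0,0,0]],[1,[0.1,0,0],[0,0,0]],[1,[0,0,0],[0,0,0]]]'
python3 - <<'E'
from h import *
R=Rd(185.2); delta(K(-.041,.113,.066),R); print(r.sense()['moment'])
t=cap("top");s=cap("side")
crop(t,"t15",265,150,355,185,8.5)
crop(s,"s15",320,170,390,240,8.5)
E
```

```text
time_s: 57.5
tcp_pos: [0.5742, 0.0454, 0.0662]
ee_rot: [[0.09, -0.996, -0.0], [-0.996, -0.09, -0.0], [0.0, 0.0, -1.0]]
wrist_force: [-0.0, 0.2, -1.6]
gripper_width: 0.316
t 57.5 tcp [0.574 0.045 0.066] j [ 21.  26. -18.  -0. -46. -15.] w 0.316 F [-0.   0.2 -1.6]
 turn units [ 0.001 -0.    -0.   ] deg 0.02467174197471777
 shift units now [0.205 0.016 0.002] after turn [0.205 0.016 0.002] mm 20.545152518574525
[ 0.148 -0.011  0.033]
```

View pics/s15.png

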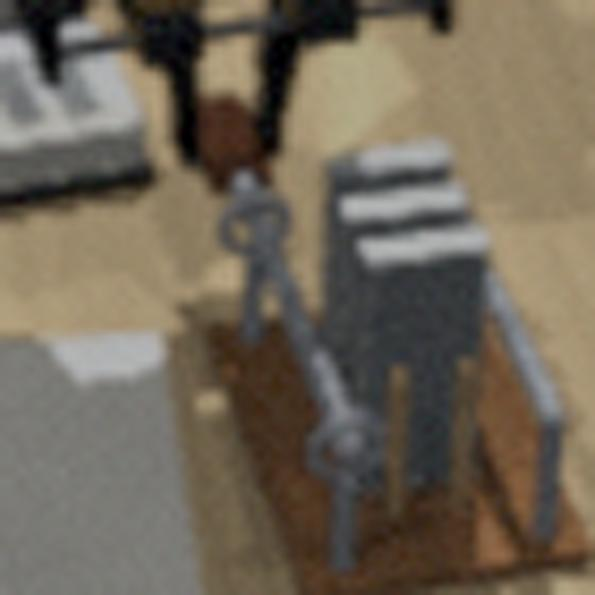

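View pics/t15.png

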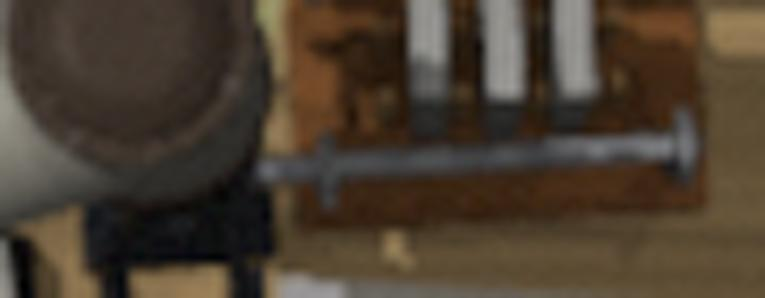

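Tip is in the second eye with no contact force; 20 mm further.

```bash
python3 -m crank '[[1,[0.07,0,0],[0,0,0]],[1,[0.07,0,0],[0,0,0]],[1,[0.05,0,0],[0,0,0]],[1,[0,0,0],[0,0,0]],[1,[0,0,0],[0,0,0]]]'
python3 - <<'E'
from h import *
R=Rd(185.2); delta(K(-.041,.113,.066),R); print(r.sense()['moment'])
t=cap("top");s=cap("side")
crop(t,"t15",265,150,375,190,7)
crop(s,"s15",320,170,390,240,8.5)
E
```

```text
time_s: 58.1
tcp_pos: [0.576, 0.0272, 0.0662]
ee_rot: [[0.091, -0.996, 0.0], [-0.996, -0.091, 0.0], [-0.0, -0.0, -1.0]]
wrist_force: [-0.4, -0.4, -1.7]
gripper_width: 0.316
t 58.1 tcp [0.576 0.027 0.066] j [ 19.  26. -18.  -0. -46. -14.] w 0.316 F [-0.4 -0.4 -1.7]
 turn units [-0.     0.     0.001] deg 0.0350611477638984
 shift units now [0.023 0.018 0.002] after turn [0.023 0.018 0.002] mm 2.9236516442935794
[ 0.151 -0.069  0.016]
```

View pics/s15.png

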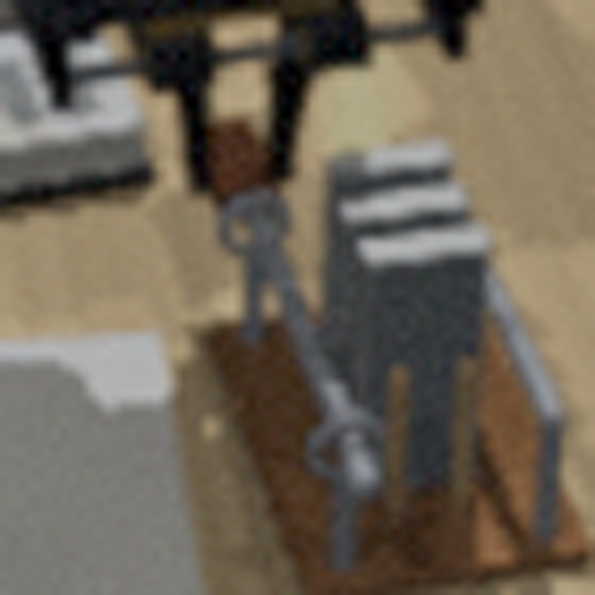

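View pics/t15.png

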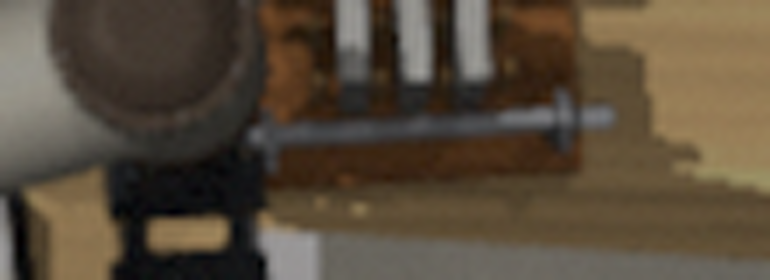

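```bash
python3 -m crank '[[1,[0,0,0.02],[0,0,0]],[1,[0,0,0],[0,0,0]],[-1,[0,0,0],[0,0,0]],[-1,[0,0,0],[0,0,0]],[-1,[0,0,0],[0,0,0]],[-1,[0,0,0],[0,0,0]],[-1,[0,0,0],[0,0,0]],[-1,[0,0,0],[0,0,0]]]'; python3 -m crank '[[-1,[0,0,-0.1],[0,0,0]],[-1,[0,0,-0.2],[0,0,0]],[-1,[0,0,-0.3],[0,0,0]],[-1,[0,0,-0.4],[0,0,0]],[-1,[0,0,-0.4],[0,0,0]],[-1,[-0.3,0,-0.4],[0,0,0]],[-1,[-0.4,0.2,0],[0,0,0]],[-1,[-0.4,0.2,0],[0,0,0]]]'; python3 -m crank '[[-1,[-0.4,0.3,0],[0,0,0]],[-1,[-0.4,0.3,0],[0,0,0]],[-1,[0,0,0],[0,0,0]],[-1,[0,0,0],[0,0,0]]]'
python3 - <<'E'
from h import *
delta()
t=cap("top");s=cap("side")
crop(t,"t16",180,120,430,260,3.2)
crop(t,"t16z",285,140,365,190,9)
crop(s,"s16",280,130,420,270,4.2)
E
```

```text
time_s: 59.0
tcp_pos: [0.5761, 0.0275, 0.0643]
ee_rot: [[0.092, -0.996, 0.0], [-0.996, -0.092, 0.0], [0.0, -0.0, -1.0]]
wrist_force: [0.2, -0.2, 0.2]
gripper_width: 0.781
time_s: 59.8
tcp_pos: [0.5262, 0.1344, 0.2467]
ee_rot: [[0.09, -0.996, 0.004], [-0.996, -0.09, 0.002], [-0.002, -0.004, -1.0]]
wrist_force: [0.1, 0.9, -0.6]
gripper_width: 1.0
time_s: 60.2
tcp_pos: [0.4585, 0.2085, 0.2454]
ee_rot: [[0.095, -0.996, 0.002], [-0.996, -0.095, 0.001], [-0.001, -0.002, -1.0]]
wrist_force: [0.2, -0.1, 0.0]
gripper_width: 1.0
t 60.2 tcp [0.458 0.208 0.245] j [ 43.   9. -14.   0. -67. -38.] w 1.0 F [ 0.2 -0.1  0. ]
```

View pics/t16.png

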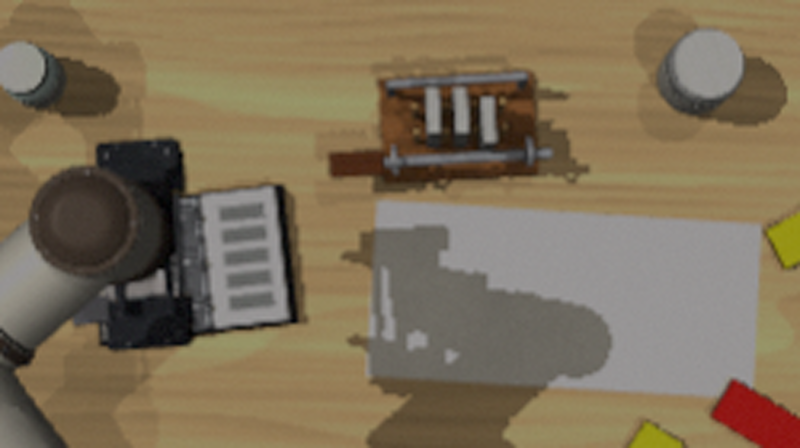

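View pics/t16z.png

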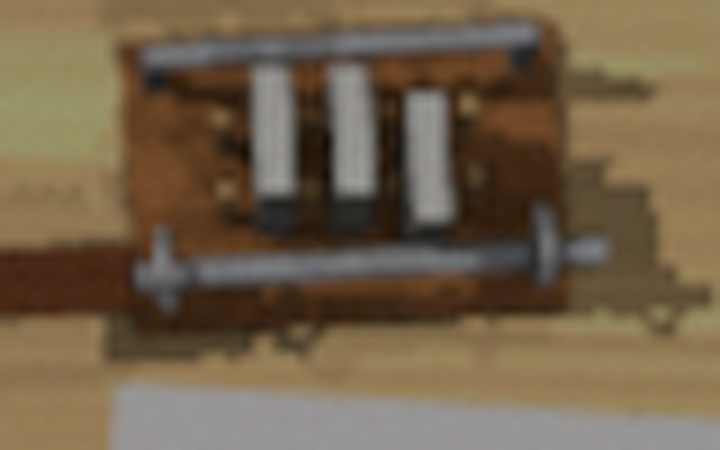

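View pics/s16.png

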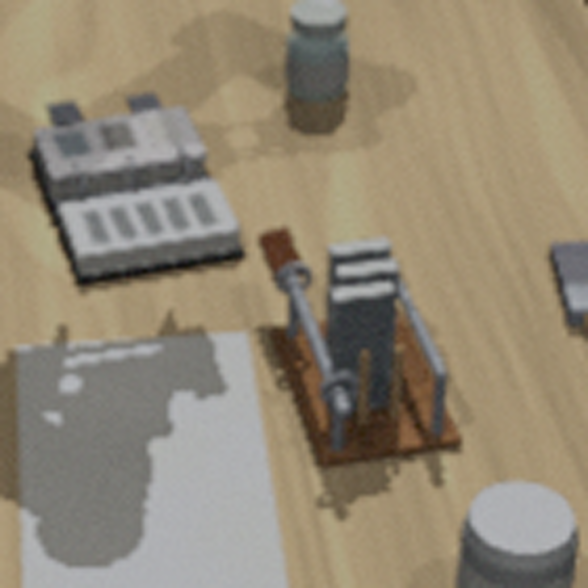

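Run:
```python
from h import *
t=cap("top");s=cap("side")
crop(s,"s17",335,180,395,245,9)
Z=lambda l:np.array(l)/9+[285,140]
# top faces (z=.13): A, B, C corners x-extents (far mid, near mid)
for n,q in(("A",[(272,66),(275,194)]),("B",[(350,64),(354,194)]),("C",[(425,90),(433,222)])):
    P=plane(t,Z(q),.13); print(n,[(round((p-RK)@rx,4),round((p-RK)@ry,4)) for p in P])
P=plane(t,Z([(605,250),(165,272)]),.066);print("rod tip, eye1",[((p-RK)@rx,(p-RK)@ry) for p in P])
P=plane(t,Z([(0,283)]),.066);print("handle axis",[((p-RK)@rx,(p-RK)@ry) for p in P])
c=cap("wrist");cv2.imwrite("pics/w17.png",c['img'])
```

```text
A [(np.float64(0.0231), np.float64(0.0267)), (np.float64(-0.0254), np.float64(0.0287))]
B [(np.float64(0.022), np.float64(-0.0027)), (np.float64(-0.0272), np.float64(-0.0009))]
C [(np.float64(0.0105), np.float64(-0.0302)), (np.float64(-0.0396), np.float64(-0.0299))]
rod tip, eye1 [(np.float64(-0.046137242672531005), np.float64(-0.09986171079212529)), (np.float64(-0.0440291066241944), np.float64(0.07210333465241205))]
handle axis [(np.float64(-0.04428021780260538), np.float64(0.13649313050478132))]
```

View pics/s17.png

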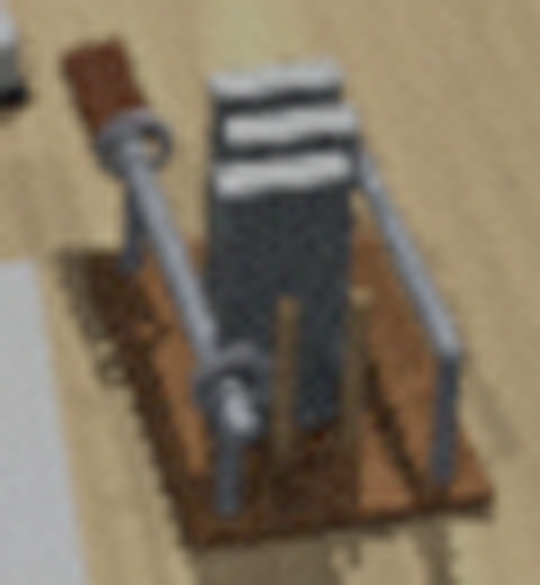

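Run:
```python
from h import *
s=cap("side")
S=lambda l:np.array(l)/9+[335,180]
def onface(q,y):
    o,d=ray(s,S(q)); k=(y-(o-RK)@ry)/(d@ry); P=o+d*k[:,None]; return [( round((p-RK)@rx,4),round(p[2],4)) for p in P]
print("C right edge top/bottom, left top", onface([(352,180),(330,415),(216,195)],-.038))
print("C right samples",onface([(349,215),(343,270),(337,340)],-.038))
g=cv2.resize(s['img'][180:245,335:395],None,fx=13,fy=9,interpolation=cv2.INTER_CUBIC)
crop(s,"s18",352,192,382,232,18)
```

```text
C right edge top/bottom, left top [(np.float64(0.0115), np.float64(0.127)), (np.float64(0.0085), np.float64(0.0137)), (np.float64(-0.0402), np.float64(0.1289))]
C right samples [(np.float64(0.0112), np.float64(0.1107)), (np.float64(0.0102), np.float64(0.0848)), (np.float64(0.0095), np.float64(0.0509))]
```

View pics/s18.png

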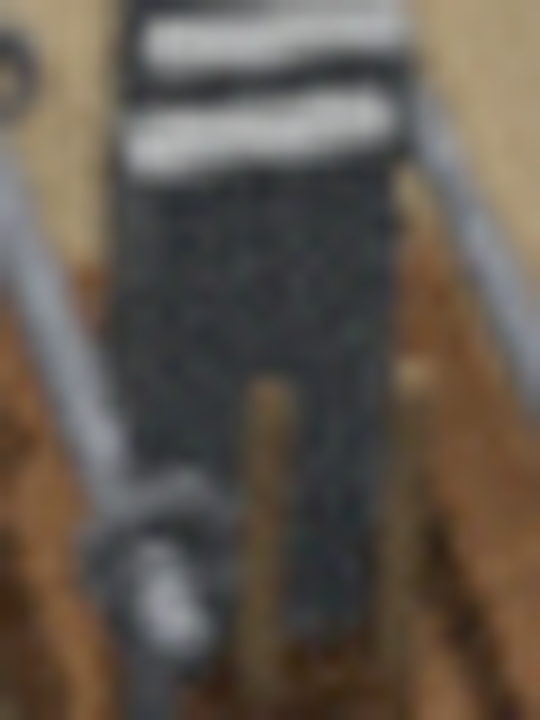

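View pics/w17.png

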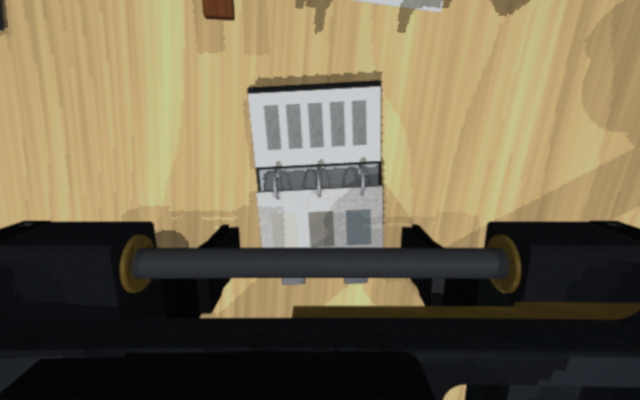

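Run:
```python
from h import *
delta(); print(r.finish_job())
```

```text
t 60.5 tcp [0.46  0.207 0.244] j [ 43.   9. -14.   0. -67. -38.] w 1.0 F [-0.8  0.4  0.1]
the job is handed in; nothing more can be done
None
```

I completed every step and handed the job in at about 60 s; the system gave no verdict.

**What I did**
- **Binder:** I turned the upper leaf and then the lower one over the rings with the shut fingertips.
- **Panels:** I stood the three grey panels one to a slot, holding each by its far end.
- **Rod:** I pushed the rod through both eyes, released it and moved the arm clear.

**Last checks, from the top, side and wrist pictures**
- **Leaves:** both look flat on the far side, with the drying chart showing. I judged this by eye and did not measure the angles.
- **Panels:** all three stand in their slots.
- **Rod:** the tip is at about y = -100 mm in the rack's frame, about 26 mm past the far eye. The rod's x is about -44 to -46 mm, within the -54 to -30 mm allowed.
- **Tin and jar:** they look unmoved in the pictures. I did not measure their positions again.

**One check disagreed**
- **Third panel:** after I released the rod, this panel (slot at y = -32 mm) had slid toward the front. It was centred when I placed it and is now at x of about -12 to -15 mm, close to the rod and perhaps touching it.
- **Is it still within limits?** The side view shows it upright to within about 0.03 rad, and the x limit is ±25 mm, so I left it alone. I took it for the random knock the task mentions, but did not see it happen.

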